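# Shut down the griddle and stow the batter rings

### The job

Close the griddle station for the night: turn the heat dial clockwise until it clicks into off, then press the red push latch so that the hidden drawer springs open, stand every batter ring on the drawer floor side by side, and push the drawer home until it latches. Also press the raised push-pull caps of the oil and syrup bottles down until they click shut (whenever it suits you). The plate is still hot, so do not touch it, and do not knock over the jar, the mug or the tin.

Things in the scene. Friction and masses are not known exactly. Their poses are not given: they have to be found in the camera images.
- hotplate: hot black iron plate of the countertop griddle with steel splash guards; fixed, must not be touched. Origin at the middle of the plate's front top edge, 136 mm above the bench, x pointing away from the griddle's front, z up. The plate runs back 270 mm from here, 376 mm wide; guards at its sides (from 71 mm behind this edge) and rear rise 31 and 40 mm above its top.
- ledge (a point): middle of the griddle's flat control ledge, 125 mm above the bench, between its front and the hot plate: 112 mm deep (x), 380 mm wide (y), fixed. The dial is on its right, the latch on its left. The griddle's axes: x points away from its front (from the robot), y to the left for someone facing its front from the robot's side, z up. The griddle's front is at x = -56 mm.
- dial (a joint): angle of the heat dial in rad, clockwise seen from above; it starts somewhere between 0.1 and 0.5 (heating). It turns freely up to 0.83, where a spring detent resists with about 0.1 N m; the click comes at 1.08, and the dial then snaps on by itself to off, 1.3 to 1.38 (end stop).
- dial_grip (a point): grip point of the heat dial, on its vertical axis, 29 mm above the control ledge. The dial only turns: a black bar 46 mm long, 12 mm thick, 32 mm high (top 12 mm above this point) with a white pointer line; this point's x axis lies along the bar towards the pointer, z up. At off the pointer is at the red dot, straight away from the griddle's front.
- latch_top (a point): centre of the top of the red push-latch button, 28 mm diameter, at the left end of the control ledge, 14 mm above the ledge; moves with the button. Pressing it down 5 mm or more (3 to 5 N; it bottoms at 9 mm) releases the drawer; the button springs back up by itself.
- drawer (a joint): how far the drawer in the griddle's front is out, in m: 0 closed and latched (its front then stands 6 mm proud of the griddle's), 0.125 fully out. It has no handle. Once the latch is pressed a spring pushes it fully out within about 1 s. To close it, push its front in: 3 to 6 N, then about 10 N over the last 14 mm, until it reads -0.001 to -0.003 (stop); let go, it stays latched at 0.
- drawer_front (a point): centre of the drawer's flat front face, 288 mm wide and 84 mm high, 68 mm above the bench; axes as the griddle's (x is the push direction). Moves with the drawer.
- drawer_in (a point): centre of the drawer's inner floor, 30 mm above the bench; axes as the griddle's. Inside it is 120 mm deep (x), 276 mm wide (y); side and rear walls 46 mm high over this floor, front panel 80 mm. Four rings fit standing in one row along y, 66 mm apart; the ledge leaves 85 mm over this floor as the drawer closes. Moves with the drawer.
- oil_cap (a joint): how far the oil bottle's push-pull cap is pressed down, in m: 0 open (raised), 0.009 shut. A detent resists with up to 5 to 7 N and holds it in either place; past half way it snaps on.
- oil_cap_top (a point): centre of the top of the red cap of the oil bottle (yellow, 54 mm diameter) in the fixed steel bottle caddy; cap 25 mm diameter, top 207 mm above the bench when raised, 198 mm when shut. Moves with the cap.
- syrup_cap (a joint): how far the syrup bottle's push-pull cap is pressed down, in m: 0 open (raised), 0.009 shut; same detent as the oil cap.
- syrup_cap_top (a point): centre of the top of the white cap of the syrup bottle (brown, 54 mm diameter), 72 mm from the oil cap in the same caddy (150 by 78 mm, fixed); cap 25 mm diameter, top 185 mm above the bench when raised, 176 mm when shut. Moves with the cap.
- ring1_center (a point): steel batter ring 1, loose, may be absent (None): 58 mm diameter, 2.5 mm wall, 22 mm high, with an arched handle; 52 mm high overall, about 90 g. The handle's top bar, a wooden sleeve 12 mm thick and 40 mm long along the ring's own x, has its middle 20 mm above this point. This point is on the ring's axis, 26 mm above its underside; z up when it stands.
- ring2_center (a point): steel batter ring 2, loose, may be absent (None): 58 mm diameter, 2.5 mm wall, 22 mm high, with an arched handle; 52 mm high overall, about 90 g. The handle's top bar, a wooden sleeve 12 mm thick and 40 mm long along the ring's own x, has its middle 20 mm above this point. This point is on the ring's axis, 26 mm above its underside; z up when it stands.
- ring3_center (a point): steel batter ring 3, loose, may be absent (None): 58 mm diameter, 2.5 mm wall, 22 mm high, with an arched handle; 52 mm high overall, about 90 g. The handle's top bar, a wooden sleeve 12 mm thick and 40 mm long along the ring's own x, has its middle 20 mm above this point. This point is on the ring's axis, 26 mm above its underside; z up when it stands.
- ring4_center (a point): steel batter ring 4, loose, may be absent (None): 58 mm diameter, 2.5 mm wall, 22 mm high, with an arched handle; 52 mm high overall, about 90 g. The handle's top bar, a wooden sleeve 12 mm thick and 40 mm long along the ring's own x, has its middle 20 mm above this point. This point is on the ring's axis, 26 mm above its underside; z up when it stands.
- jar: glass storage jar with a white lid, 64 mm diameter, 110 mm high. Not part of the job; must not be knocked over. Origin at the centre of its underside, z up.
- cup: white mug, 76 mm diameter, 85 mm high. Not part of the job; must not be knocked over. Origin at the centre of its underside, z up.
- tin: yellow tin, 68 mm diameter, 100 mm high. Not part of the job; must not be knocked over. Origin at the centre of its underside, z up.

How it is judged:
By the outcome, as a careful person would: the job done as asked, in the order asked, and still so for the second after the job is handed in, with the robot touching nothing.
Of ring1, ring2, ring3, ring4 only 2 to 4 are there at a start; the rules pass over those that are not, and their reading is None.
At some moment in a run one of ring1, ring2, ring3, ring4 may be knocked a few centimetres aside while the robot is not near it.
It also fails if it takes over 210 s, if anything falls off the work surface, if the arm or the gripper's body presses on something with over 40 N, if the wrist force passes 120 N, or if a joint passes its speed limit or range.

### The arm

A 6-joint arm with a two-finger parallel gripper is mounted at the origin on the work surface. World frame = base frame: x ahead of the robot, y to its left, z up, the work surface at z = 0. Lengths are in mm, angles in rad, forces in N, time in s.
With the tool pointing down it reaches from about 350 to 775 mm from the base axis. Payload 7.3 kg.
Tool frame: the origin (TCP) lies between the finger pads; the fingertips stand 25 mm ahead of it and the grasp point (between the pads) lies 6 mm ahead of it; z points along the fingers, y is the direction in which the jaws open and shut (so a half turn about z gives the same grasp; the last joint's range is limited). The gripper opens to 92 mm and grips with 3 to 60 N. Pads are 19 mm wide; open, the fingers measure 130 mm over their backs; the gripper's body (75 mm by 190 mm) begins 47 mm behind the grasp point.
Start: joints at [-1.442, 0.342, 1.524, -0, 1.275, -0.146], TCP at [142.483, -505.313, 251.741] pointing down, gripper open.
Joint ranges: [-2.53, 2.53], [-0.77, 2.02], [0.04, 2.7], [-1, 4.14], [0.28, 2.66], [-3.11, 3.11]. Speed limits (rad/s): [2.57, 2.57, 3.14, 3.14, 3.14, 3.14].

### API

Orientations are given as [roll, pitch, yaw] about the fixed x, y, z axes, in that order (R = Rz(yaw) Ry(pitch) Rx(roll)).
In Python, from plant import get_obs, capture, calibration, close_job gives the robot as it stands. The module is installed in compiled form; this text tells all that it offers.
- The arm moves only by the shell command python3 -m jog 'ROWS'. ROWS is JSON, one flat list of numbers, 5 for each row, row after row: the closure, from 0 (fully open) to 1 (shut), then the shift along the tool's x, y, z in mm, then the turn about the tool's z in degrees. In form: [fingers, tx, ty, tz, yaw, fingers, tx, ty, tz, yaw, ...]. A call has 1 to 5 rows; each row shifts and turns the pose as measured when the row begins, along the tool's axes as they then stand; what a row does not reach is not made up. A row lasts 1/10 s, in which the tool goes at most 50 mm and 8.59 degrees, less where a joint would pass 70% of its speed; a pose out of reach is approached as far as the arm can. A call is refused whole if a number of a shift passes 50 or a number of a turn 8.59, either way. A call with a gripper value outside its range is refused whole. The fingers move at their own pace and stop on an object; the grip force is fixed at half the most. Time passes only in rows, so rows that do not move let the fingers close. It gives the time, the measured TCP pose, the force and the opening at its end, in the units of the state.
- get_obs(): the state, without advancing time (a new reading comes with each control period).
- capture(name): name is "side" or "top"; returns (picture, depth): 400x640x3 uint8, red, green, blue; 400x640 float32, mm along the optical axis (not along the pixel's ray), 0 where there is no reading.
- calibration(name): a dict with "fovy" (degrees; the focal length in pixels is half the picture's height over the tangent of half this angle, whatever the lens; pixels are square), "cx", "cy" (the principal point, pixels), "R" (3x3) and "t" (3): a world point X has camera coordinates R X + t. Camera axes: x right, y down, z forward; pixel columns grow to the right and rows downward; lengths in mm; the calibration is good to about 2 mm. A picture is of the moment at which its call begins. calibration takes no time and is no camera call.
- close_job(): hands the job in, once; it reports no verdict.
The state is a dict: "time": time; "joint_positions": joint angles; "dq": joint speeds; "tau": joint torques, N m; "tool_pos": TCP position; "tcp_rot": TCP orientation; "contact_force": force on the tool from outside, world axes, zero at the start; "moment": the same for the moment, N m; "grip_width": finger opening in mm.
Only numpy, scipy, OpenCV 4.12 (cv2) and the standard library are available. Lean on these libraries where they do the work, as an engineer would, in place of code of your own. Each camera call takes 0.05 s, during which the arm holds its last target.

## Working session

There is one attempt and no reset: what is moved stays moved. The work goes in short steps, Python scripts to look and compute and a shell command to move; the robot and the scene stay as the last step left them, time stands still between calls to the robot, and variables do not carry over. Pictures are saved under pics/ and viewed, and the job is handed in when it is done.

```bash
mkdir -p pics; cat > h.py <<'E'
import numpy as np, cv2
from plant import get_obs, capture, calibration
def cal(n):
    c=calibration(n); return 200/np.tan(np.radians(c["fovy"])/2),c["cx"],c["cy"],np.array(c["R"]),np.array(c["t"])
def cloud(n,d):
    f,cx,cy,R,t=cal(n); v,u=np.mgrid[0:400,0:640]
    P=np.stack([(u-cx)/f*d,(v-cy)/f*d,d],-1)
    W=(P-t)@R; W[d<=0]=np.nan; return W
def proj(n,X):
    f,cx,cy,R,t=cal(n); c=R@np.array(X,float)+t; return f*c[0]/c[2]+cx,f*c[1]/c[2]+cy
def snap(n,tag):
    p,d=capture(n); cv2.imwrite(f"pics/{tag}.png",cv2.cvtColor(p,cv2.COLOR_RGB2BGR)); np.savez(f"pics/{tag}.npz",p=p,d=d); return p,d,cloud(n,d)
E
python3 - <<'E'
from h import *
for n in("top","side"):
    snap(n,n+"0"); print(calibration(n))
print(get_obs())
E
```

```text
{'fovy': 57.02374578250799, 'cx': 313.6810565092729, 'cy': 192.49150869570715, 'R': array([[-0.01038996, -0.99977724,  0.01837177],
       [-0.99006866,  0.00770959, -0.14037313],
       [ 0.14020022, -0.01964779, -0.98992821]]), 't': array([  21.08139463,  580.70733439, 1059.96889252])}
{'fovy': 44.94499206465904, 'cx': 314.3511822255484, 'cy': 198.63324504152564, 'R': array([[ 0.9625957 , -0.26994135, -0.02326343],
       [-0.18471656, -0.59101861, -0.78522404],
       [ 0.19821532,  0.76015043, -0.61877461]]), 't': array([-544.07301477,  239.0845566 , 1472.41154627])}
{'time': 0.1, 'joint_positions': array([-1.44201556e+00,  3.42650924e-01,  1.52491721e+00,  3.86983606e-06,
        1.27539838e+00, -1.46005618e-01]), 'dq': array([ 0.00058306, -0.00142599, -0.00378371, -0.00061128,  0.00044138,
        0.00089967]), 'tau': array([ 1.96797722e-03, -4.32003093e+01, -2.44693834e+01,  7.19947438e-02,
        5.26457315e-02, -5.33384639e-05]), 'tool_pos': array([ 142.43142603, -504.97055062,  251.11703329]), 'tcp_rot': array([-3.14023395e+00, -2.03540263e-04,  2.74785122e-01]), 'contact_force': array([-0.24897432, -0.05615225, -0.33328008]), 'moment': array([ 0.01423827, -0.02564762,  0.03052058]), 'grip_width': 92.08341267661436}
```

View pics/top0.png

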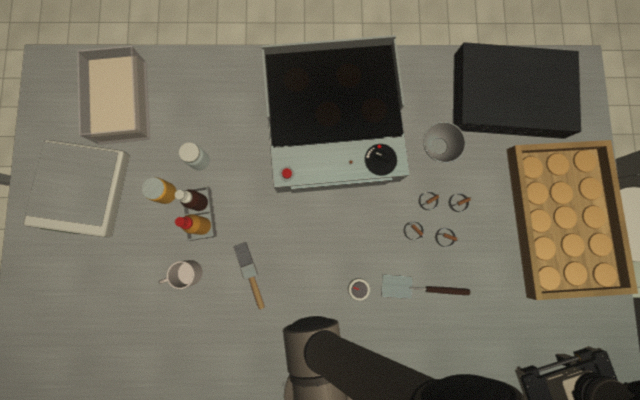

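View pics/side0.png

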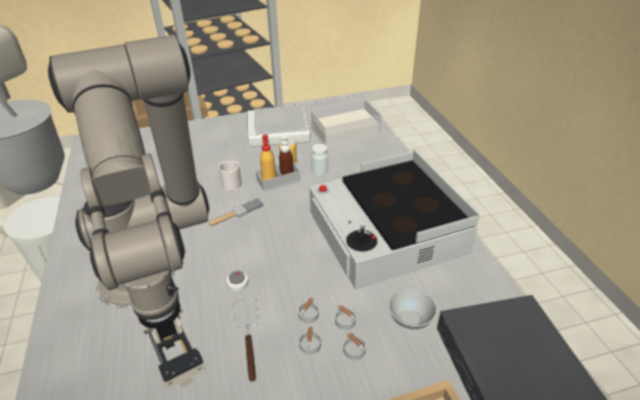

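Four rings lie right of the griddle in the top view, at about (428,200), (459,202), (413,231) and (445,237). The dial is at (380,158), the latch at (287,173), the oil cap at (183,223) and the syrup cap at (183,197). The tin is at (157,190), the jar at (193,155) and the mug at (183,274).

```bash
python3 - <<'E'
from h import *
z=np.load("pics/top0.npz"); p,d=z["p"],z["d"]; W=cloud("top",d)
for n,(u,v) in dict(latch=(287,173),dial=(380,158),oil=(183,223),syr=(183,197),tin=(157,190),jar=(190,152),ledge=(340,165),bench=(320,240)).items():
    print(n,np.nanmedian(W[v-1:v+2,u-1:u+2].reshape(-1,3),0).round(1))
# ledge plane fit region
m=(abs(W[...,2]-125)<5); m[:130]=0; m[195:]=0; m[:,:262]=0; m[:,412:]=0
ys=W[m]; print("ledge",m.sum(),ys.mean(0),ys[:,2].std())
r=cv2.minAreaRect(ys[:,:2].astype(np.float32)); print(r, cv2.boxPoints(r))
# red latch
hsv=cv2.cvtColor(p,cv2.COLOR_RGB2HSV)
red=((hsv[...,0]<8)|(hsv[...,0]>172))&(hsv[...,1]>140)&(hsv[...,2]>90)
n,l,s,c=cv2.connectedComponentsWithStats(red.astype(np.uint8))
for i in range(1,n):
    if s[i,4]>3: print("red",s[i],np.nanmean(W[l==i],0).round(1))
np.savez("pics/x.npz")
# tall things: cap tops
for nm,(u0,u1,v0,v1) in dict(caps=(165,215,185,240)).items():
    S=W[v0:v1,u0:u1]; 
    for lo,hi in((195,215),(180,192)):
        mm=(S[...,2]>lo)&(S[...,2]<hi); q=S[mm]; print(lo,mm.sum(),q.mean(0) if len(q) else 0)
# ring handles: points z 40-60 region
S=np.zeros_like(d,bool); S[185:255,400:480]=1
m=S&(W[...,2]>38)&(W[...,2]<65)
n,l,s,c=cv2.connectedComponentsWithStats(m.astype(np.uint8))
for i in range(1,n):
    if s[i,4]>8:
        q=W[l==i]; r=cv2.minAreaRect(q[:,:2].astype(np.float32)); u,sv,vt=np.linalg.svd(q[:,:2]-q[:,:2].mean(0)); print("ring",s[i],q.mean(0).round(1),np.percentile(q[:,2],95),r,np.degrees(np.arctan2(vt[0,1],vt[0,0])))
im=cv2.cvtColor(p,cv2.COLOR_RGB2BGR)
cv2.imwrite("pics/zr.png",cv2.resize(im[180:260,395:485],None,fx=7,fy=7,interpolation=cv2.INTER_CUBIC)[:560,:700])
cv2.imwrite("pics/zg.png",cv2.resize(im[130:200,260:420],None,fx=5,fy=5,interpolation=cv2.INTER_CUBIC))
cv2.imwrite("pics/zc.png",cv2.resize(im[135:300,130:270],None,fx=3.5,fy=3.5,interpolation=cv2.INTER_CUBIC))
E
```

```text
latch [621.2  90.2 138.8]
dial [ 658.1 -163.3  155.7]
oil [483.3 345.6 205.7]
syr [551.8 357.8 181.4]
tin [582.6 456.8 100.5]
jar [690.1 365.6 109.4]
ledge [646. -57. 125.]
bench [440.3  -2.7   1.3]
ledge 5089 [658.08719216 -50.12930216 125.25120922] 1.894840130445756
((681.9554443359375, -53.0775146484375), (163.0386199951172, 380.2259826660156), 4.75770378112793) [[ 584.94867  129.61902]
 [ 616.4854  -249.29684]
 [ 778.9622  -235.77405]
 [ 747.4255   143.14182]]
red [377 145   5   3  11] [ 699.3 -167.6  126.9]
red [282 169  10   9  69] [622.1  91.5 138.4]
red [175 216  17  13 163] [486.6 350.  187.7]
red [354 287   4   3   7] [ 300.8 -102.9   33.3]
195 81 [487.40423738 354.38491372 207.03209924]
180 101 [539.45796939 360.5287347  185.28005356]
ring [424 195  16  10  61] [ 557.  -334.9   49.9] 53.474497828774936 ((557.3263549804688, -335.84698486328125), (11.746122360229492, 51.171607971191406), 30.172338485717773) 120.0046710183936
ring [454 197  18   8  61] [ 551.3 -428.7   50. ] 53.7704778349966 ((551.2503051757812, -429.67889404296875), (11.530352592468262, 56.47515106201172), 22.143171310424805) -67.8084557259577
ring [409 223  15  14  59] [ 467.8 -284.1   50. ] 55.07542865422099 ((467.3059997558594, -284.87030029296875), (54.09396743774414, 9.573220252990723), 43.37810516357422) -135.61897719936744
ring [440 233  19   8  65] [ 445.7 -381.    49.9] 53.74328660183573 ((445.9061279296875, -381.883056640625), (54.754337310791016, 11.880231857299805), 69.90617370605469) 69.25737323932628
```

View pics/zr.png

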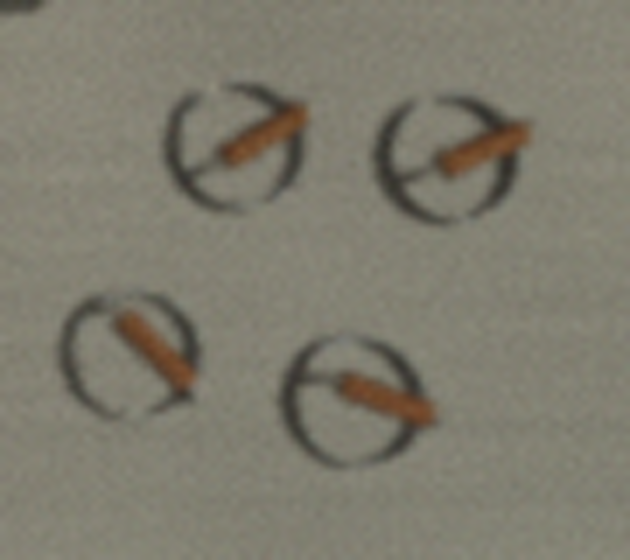

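View pics/zg.png

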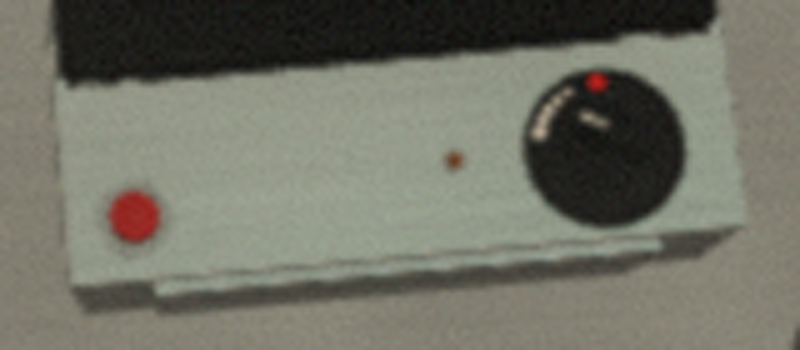

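View pics/zc.png

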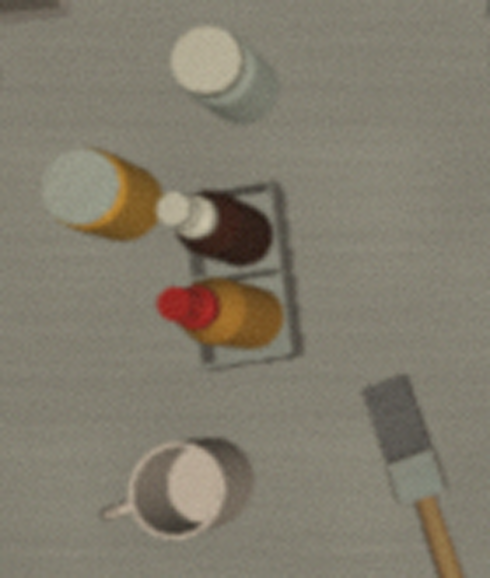

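Zoomed crops: the dial pointer is up-left, about 62° from the griddle's x axis. The cap tops are at full-picture pixels (179.4,221.3) for oil and (179.4,194.7) for syrup. The rings all stand upright with brown sleeves. Next I'll compute refined positions.

```bash
cat >> h.py <<'E'
def ray(n,u,v,z):
    f,cx,cy,R,t=cal(n); dr=R.T@np.array([(u-cx)/f,(v-cy)/f,1]); o=-R.T@t
    return o+dr*(z-o[2])/dr[2]
def hsvof(p): return cv2.cvtColor(p,cv2.COLOR_RGB2HSV).astype(int)
def rings(p,zt=49,lim=(185,255,400,480),n="top"):
    h=hsvof(p); m=((h[...,0]<16)|(h[...,0]>175))&(h[...,1]>95)&(h[...,2]>50)
    S=np.zeros(m.shape,bool); a=lim; S[a[0]:a[1],a[2]:a[3]]=1
    k,l,s,c=cv2.connectedComponentsWithStats((m&S).astype(np.uint8)); out=[]
    for i in range(1,k):
        if s[i,4]<15: continue
        vv,uu=np.nonzero(l==i); q=np.array([ray(n,u,v,zt)[:2] for u,v in zip(uu,vv)])
        w=np.linalg.svd(q-q.mean(0))[2][0]; out.append((q.mean(0).round(1),round(np.degrees(np.arctan2(w[1],w[0]))%180,1),s[i,4], c[i].round(1)))
    return out
def go(x,y,z,yaw=None):
    """tool-frame move needed from measured pose to target (yaw deg, mod 180)"""
    from scipy.spatial.transform import Rotation as Ro
    o=get_obs(); R=Ro.from_euler("xyz",o["tcp_rot"]).as_matrix()
    dl=R.T@(np.array([x,y,z])-o["tool_pos"]); cy=np.degrees(o["tcp_rot"][2])
    dy=0 if yaw is None else ((cy-yaw+90)%180-90)
    print("pose",o["tool_pos"].round(1),"yaw",round(cy,1),"j6",o["joint_positions"][5].round(2),"F",o["contact_force"].round(1),"w",round(o["grip_width"],1),"| tool delta",dl.round(1),"turn",round(dy,1))
E
python3 - <<'E'
from h import *
z=np.load("pics/top0.npz"); p,d=z["p"],z["d"]; W=cloud("top",d)
print("oil",ray("top",179.4,221.3,207).round(1),"syr",ray("top",179.4,194.7,185).round(1))
h=hsvof(p)
red=((h[...,0]<8)|(h[...,0]>172))&(h[...,1]>120)
vv,uu=np.nonzero(red[165:182,278:298]); print("latch",ray("top",uu.mean()+278,vv.mean()+165,139).round(1))
print("disc",ray("top",260+604/5,130+148/5,134).round(1))
# dial bar: high points
S=W[140:180,360:402]; m=(S[...,2]>157); q=S[m]; print("bar",m.sum(),q.mean(0),q[:,2].max()); 
r=cv2.minAreaRect(q[:,:2].astype(np.float32)); print(r); w=np.linalg.svd(q[:,:2]-q[:,:2].mean(0))[2][0]; print(np.degrees(np.arctan2(w[1],w[0])))
# front edge profile in griddle frame
a=np.radians(4.757); c,s=np.cos(a),np.sin(a)
m=(abs(W[...,2]-125)<4); m[:130]=0; m[195:]=0; m[:,:262]=0; m[:,412:]=0
q=W[m]; gx=q[:,0]*c+q[:,1]*s; gy=-q[:,0]*s+q[:,1]*c
print("gx pct",np.percentile(gx,[0.5,1,2,5]),"gy",np.percentile(gy,[.3,1,99,99.7]))
for b in range(-290,90,60):
    k=(gy>b)&(gy<b+60); print(b,gx[k].min().round(1),np.percentile(gx[k],2).round(1))
for r in rings(p): print(r)
# side-camera checks
z=np.load("pics/side0.npz"); im=z["p"].copy()
for n,X in dict(oil=ray("top",179.4,221.3,207),syr=ray("top",179.4,194.7,185)).items(): print(n,proj("side",X))
cv2.imwrite("pics/zs.png",cv2.resize(cv2.cvtColor(im,cv2.COLOR_RGB2BGR)[120:280,220:420],None,fx=3.5,fy=3.5,interpolation=cv2.INTER_CUBIC))
E
```

```text
oil [487.5 354.1 207. ] syr [557.4 364.5 185. ]
latch [621.9  91.4 139. ]
disc [ 658.5 -169.8  134. ]
bar 82 [ 660.41226311 -169.3934603   165.30886288] 170.41696504446486
((661.0970458984375, -169.8026580810547), (45.7619743347168, 12.472455024719238), 62.809967041015625)
65.81917738281605
gx pct [594.39748141 594.77815519 595.79541529 598.975342  ] gy [-297.64298967 -295.42668657   78.14140873   79.88699363]
-290 594.0 595.8
-230 594.3 595.7
-170 594.0 596.2
-110 593.8 595.8
-50 593.7 595.5
10 593.7 595.6
70 595.5 597.6
(array([ 558.1, -338. ]), np.float64(119.1), np.int32(44), array([432.6, 198.8]))
(array([ 551.2, -432. ]), np.float64(110.8), np.int32(44), array([464. , 200.8]))
(array([ 465.6, -287.6]), np.float64(42.8), np.int32(45), array([417.3, 230.1]))
(array([ 445.1, -383.6]), np.float64(68.3), np.int32(46), array([450.2, 236.8]))
oil (np.float64(264.81567070761207), np.float64(135.63847491813678))
syr (np.float64(283.82252980821335), np.float64(136.4333906809039))
```

View pics/zs.png

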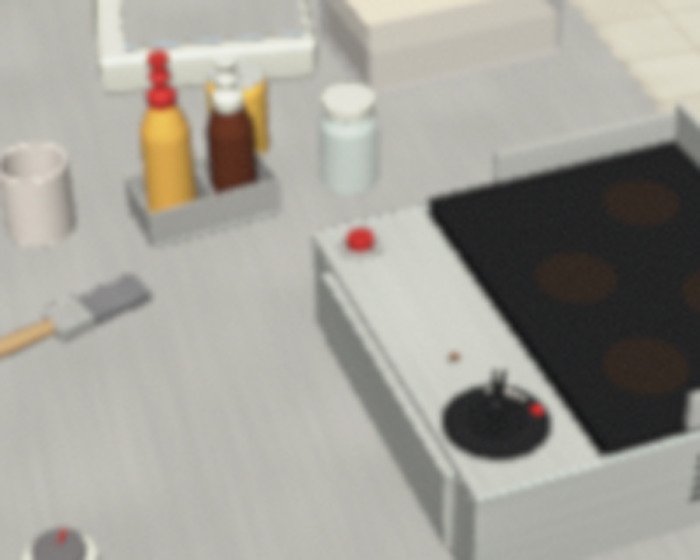

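Dial bar: (660.5,-169.7), yaw about 64°, length 45.8 mm and height about 167 mm, which match the given sizes. Cap spacing comes out at 70.7 mm against 72 given. The griddle's yaw is 4.76°. I'll move to the dial, turning first.

```bash
python3 -m jog '[0.6,0,0,0,-8,0.6,0,0,0,-8,0.6,0,0,0,-8,0.6,0,0,0,-8,0.6,0,0,0,-8]'; python3 -m jog '[0.6,0,0,0,-8]'; python3 -c "
from h import *
go(660.5,-169.7,251,64)"
```

```text
time: 0.6
tool_pos: [142.3, -503.8, 248.9]
tcp_rot: [-3.137, -0.005, 0.998]
contact_force: [-1.3, 0.7, 0.1]
grip_width: 56.2
time: 0.7
tool_pos: [142.3, -503.5, 248.5]
tcp_rot: [-3.138, -0.006, 1.144]
contact_force: [0.3, -0.2, -0.5]
grip_width: 48.3
pose [ 142.3 -503.5  248.5] yaw 65.5 j6 -1.01 F [ 0.3 -0.2 -0.5] w 48.3 | tool delta [ 5.185e+02  3.334e+02 -5.000e-01] turn 1.5
```

```bash
python3 -m jog '[0.6,41,26.5,-1,0,0.6,41,26.5,-1,0,0.6,41,26.5,-1,0,0.6,41,26.5,-1,0,0.6,41,26.5,-1,0]'; python3 -m jog '[0.6,41,26.5,-1,0,0.6,41,26.5,-1,0,0.6,41,26.5,-1,0,0.6,41,26.5,-1,0,0.6,0,0,0,0]'; python3 -c "
from h import *
go(660.5,-169.7,251,64)"
```

```text
time: 1.2
tool_pos: [348.1, -370.5, 251.8]
tcp_rot: [-3.134, -0.008, 1.138]
contact_force: [0.1, -0.4, 1.0]
grip_width: 36.3
time: 1.7
tool_pos: [520.0, -257.8, 254.5]
tcp_rot: [-3.132, -0.01, 1.144]
contact_force: [-0.9, -0.5, -0.4]
grip_width: 36.7
pose [ 520.  -257.8  254.5] yaw 65.5 j6 -0.17 F [-0.9 -0.5 -0.4] w 36.7 | tool delta [138.4  91.5   4. ] turn 1.5
```

```bash
python3 -m jog '[0.6,41,27,0,0,0.6,41,27,0,0,0.6,41,27,0,0,0.6,12,8,0,1.5,0.6,0,0,0,0]'; python3 -c "
from h import *
go(660.5,-169.7,164,64)"
```

```text
time: 2.2
tool_pos: [656.0, -171.3, 251.0]
tcp_rot: [-3.126, -0.007, 1.117]
contact_force: [-0.7, 0.4, -1.4]
grip_width: 36.6
pose [ 656.  -171.3  251. ] yaw 64.0 j6 0.08 F [-0.7  0.4 -1.4] w 36.6 | tool delta [ 2.8  4.7 87. ] turn -0.0
```

```bash
python3 -m jog '[0.6,2.5,3.5,30,0,0.6,0,0,27,0,0.6,0,0,20,0,0.6,0,0,8,0,0.6,0,0,0,0]'; python3 -c "
from h import *
go(660.5,-169.7,164,64)
snap('side','s1');snap('top','t1')
im=cv2.imread('pics/s1.png');cv2.imwrite('pics/s1z.png',cv2.resize(im[160:320,260:460],None,fx=3.5,fy=3.5))"
```

```text
time: 2.7
tool_pos: [654.7, -174.3, 163.2]
tcp_rot: [-3.123, -0.005, 1.116]
contact_force: [-0.5, 1.1, 0.7]
grip_width: 36.8
pose [ 654.7 -174.3  163.2] yaw 64.0 j6 0.08 F [-0.5  1.1  0.7] w 36.8 | tool delta [ 6.7  3.2 -0.9] turn -0.0
```

View pics/s1z.png

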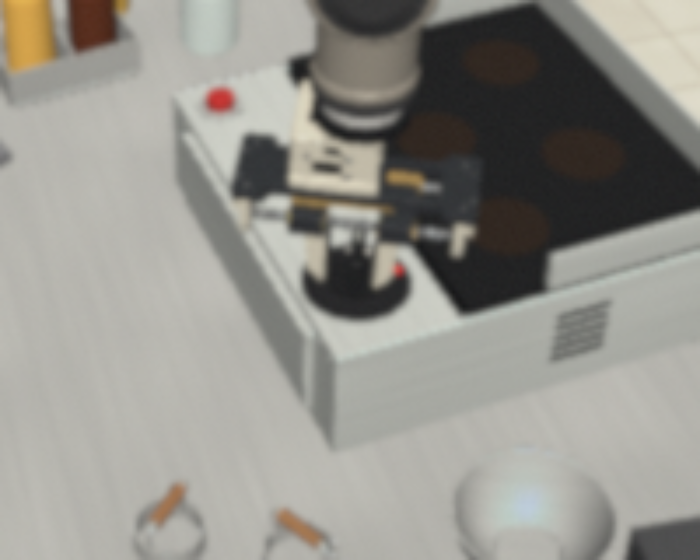

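The fingers straddle the dial bar, around (355,270) in the crop, clear of the plate. I'll centre and close.

```bash
python3 -m jog '[0.6,6,3,0,0,0.6,0,0,0,0,0.85,0,0,0,0,0.95,0,0,0,0,0.95,0,0,0,0]'; python3 -c "
from h import *
go(660.5,-169.7,164,64)"
```

```text
time: 3.3
tool_pos: [663.1, -170.9, 169.7]
tcp_rot: [-3.134, -0.006, 1.117]
contact_force: [-0.5, 0.8, -0.1]
grip_width: 17.5
pose [ 663.1 -170.9  169.7] yaw 64.0 j6 0.09 F [-0.5  0.8 -0.1] w 17.5 | tool delta [-0.1 -2.8  5.7] turn -0.0
```

```bash
python3 -m jog '[0.8,0,-2.5,5,0,0.8,0,0,0,0,0.8,0,0,0,0]'; python3 -c "
from h import *
go(660.5,-169.7,164,64)"; python3 -m jog '[0.95,0,0,0,0,0.95,0,0,0,0,0.95,0,0,0,0]'; python3 -c "
from h import *
go(660.5,-169.7,164,64)"
```

```text
time: 3.6
tool_pos: [660.5, -169.5, 164.2]
tcp_rot: [-3.134, -0.006, 1.117]
contact_force: [-0.0, 0.4, -0.2]
grip_width: 18.3
pose [ 660.5 -169.5  164.2] yaw 64.0 j6 0.09 F [-0.   0.4 -0.2] w 18.3 | tool delta [-0.2  0.1  0.2] turn -0.0
time: 3.9
tool_pos: [661.7, -170.3, 164.1]
tcp_rot: [-3.137, -0.006, 1.117]
contact_force: [-1.3, 1.1, 0.8]
grip_width: 12.0
pose [ 661.7 -170.3  164.1] yaw 64.0 j6 0.09 F [-1.3  1.1  0.8] w 12.0 | tool delta [-0.  -1.4  0.1] turn -0.0
```

Gripped at 12.0 mm. Now I'll turn it clockwise by about 62°, watching force and position.

```bash
python3 -m jog '[1,0,0,0,8,1,0,0,0,8,1,0,0,0,8]'; python3 -c "
from h import *
go(661.7,-170.3,164,64);print(get_obs()['moment'])"
```

```text
time: 4.2
tool_pos: [661.9, -170.4, 164.1]
tcp_rot: [-3.136, -0.004, 0.685]
contact_force: [0.8, -0.0, -1.9]
grip_width: 11.9
pose [ 661.9 -170.4  164.1] yaw 39.2 j6 0.52 F [ 0.8 -0.  -1.9] w 11.9 | tool delta [-0.1 -0.2  0.1] turn -24.8
[-0.15310997 -0.33841966  0.01127631]
```

```bash
python3 -m jog '[1,0,0,0,8,1,0,0,0,8,1,0,0,0,5]'; python3 -c "
from h import *
go(661.7,-170.3,164,4.8);print(get_obs()['moment'])"; python3 -m jog '[1,0,0,0,6,1,0,0,0,4,1,0,0,0,0]'; python3 -c "
from h import *
go(661.7,-170.3,164,4.8);print(get_obs()['moment'])"
```

```text
time: 4.5
tool_pos: [662.0, -170.6, 164.1]
tcp_rot: [-3.135, -0.001, 0.301]
contact_force: [0.6, 0.3, -1.7]
grip_width: 11.9
pose [ 662.  -170.6  164.1] yaw 17.3 j6 0.9 F [ 0.6  0.3 -1.7] w 11.9 | tool delta [-0.2 -0.3  0.1] turn 12.5
[-0.20081453 -0.28876926  0.04403734]
time: 4.8
tool_pos: [662.0, -170.7, 164.1]
tcp_rot: [-3.135, -0.0, 0.118]
contact_force: [0.7, -0.2, -0.8]
grip_width: 11.6
pose [ 662.  -170.7  164.1] yaw 6.8 j6 1.08 F [ 0.7 -0.2 -0.8] w 11.6 | tool delta [-0.3 -0.4  0.1] turn 2.0
[-0.09443176 -0.34071867  0.01327924]
```

```bash
python3 -m jog '[0.6,0,0,0,0,0.6,0,0,0,0,0.6,0,0,0,0,0.6,0,0,-40,0,0.6,0,0,-40,0]'; python3 -m jog '[1,0,0,-40,0,1,-45,0,0,0,1,-45,0,0,0,1,0,-45,0,0,1,0,-45,0,0]'; python3 -c "
from h import *
snap('top','t2')
im=cv2.imread('pics/t2.png');cv2.imwrite('pics/t2z.png',cv2.resize(im[130:200,260:420],None,fx=5,fy=5,interpolation=cv2.INTER_CUBIC))
go(621.9,91.4,230,4.8)"
```

```text
time: 5.3
tool_pos: [658.8, -169.8, 238.8]
tcp_rot: [-3.127, 0.015, 0.124]
contact_force: [0.4, -0.2, 1.0]
grip_width: 36.4
time: 5.8
tool_pos: [560.5, -98.7, 290.2]
tcp_rot: [-3.139, -0.003, 0.12]
contact_force: [1.1, -0.4, 0.5]
grip_width: 2.2
pose [559.6 -92.3 290.8] yaw 7.1 j6 1.14 F [-0.1  4.6 -0.1] w 1.0 | tool delta [  84.4 -174.2   62.1] turn 2.3
```

View pics/t2z.png

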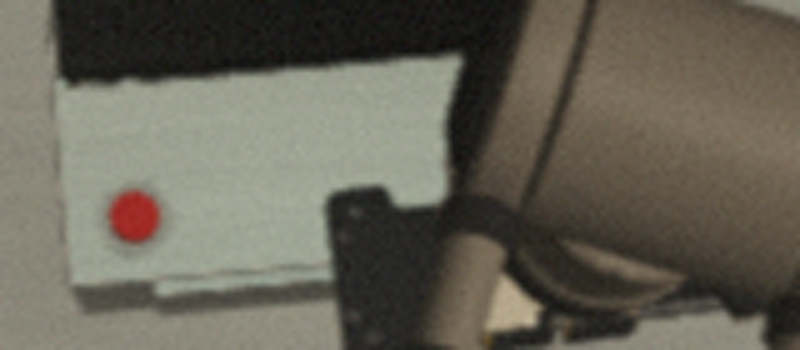

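The arm hides the dial here and only the latch shows, at crop (135,216). I'll go above the latch and then look at the dial before pressing.

```bash
python3 -m jog '[1,10,-45,5,2,1,20,-43,15,0,1,20,-43,15,0,1,22,-35,15,0,1,0,0,0,0]'; python3 -c "
from h import *
snap('top','t3');snap('side','s3')
a=cv2.imread('pics/t3.png')[130:200,260:420];b=cv2.imread('pics/s3.png')[160:290,290:450]
cv2.imwrite('pics/t3z.png',np.vstack([cv2.resize(a,(640,280),interpolation=cv2.INTER_CUBIC),cv2.resize(b,(393,320),interpolation=cv2.INTER_CUBIC)[:, :640] if 0 else np.hstack([cv2.resize(b,(393,320),interpolation=cv2.INTER_CUBIC),np.zeros((320,247,3),np.uint8)])]))
go(621.9,91.4,200,4.8)"
```

```text
time: 6.35
tool_pos: [615.8, 84.7, 243.1]
tcp_rot: [-3.137, -0.006, 0.092]
contact_force: [0.4, 0.1, -1.3]
grip_width: 0.7
pose [615.5  81.1 245.2] yaw 5.1 j6 1.49 F [ 0.4 -0.5  0.1] w 0.5 | tool delta [ 6.9 -9.6 45.3] turn 0.3
```

View pics/t3z.png

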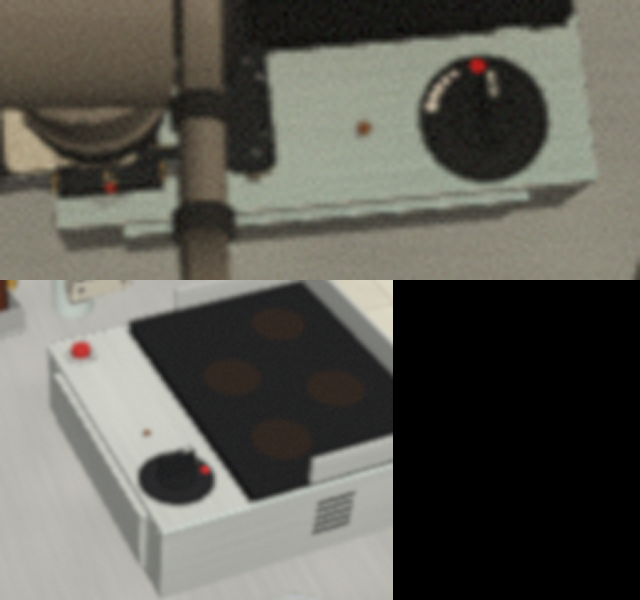

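```bash
python3 - <<'E'
from h import *
z=np.load("pics/t3.npz"); W=cloud("top",z["d"]); S=W[135:182,358:404]; m=(S[...,2]>157)&(S[...,2]<175); q=S[m]
r=cv2.minAreaRect(q[:,:2].astype(np.float32)); w=np.linalg.svd(q[:,:2]-q[:,:2].mean(0))[2][0]; print(m.sum(),q.mean(0),r,np.degrees(np.arctan2(w[1],w[0])))
E
```

```text
83 [ 660.79002154 -169.11781374  164.83179288] ((661.2642211914062, -169.76856994628906), (44.150550842285156, 12.268135070800781), 5.702287673950195) -173.32099638618476
```

The bar now lies at about 6° against 4.8° for the griddle's x axis, so the dial is past the click and at off. Next is the latch.

```bash
python3 -m jog '[1,7,-9,0,0,1,0,0,25,0,1,0,0,25,0,1,0,0,15,0,1,0,0,0,0]'; python3 -c "
from h import *
go(621.9,91.4,156,4.8)"
```

```text
time: 6.95
tool_pos: [625.2, 87.0, 183.3]
tcp_rot: [-3.14, -0.017, 0.083]
contact_force: [0.4, -0.3, 0.1]
grip_width: 0.7
pose [625.2  87.  183.3] yaw 4.8 j6 1.5 F [ 0.4 -0.3  0.1] w 0.7 | tool delta [-3.4 -4.7 27.3] turn -0.0
```

```bash
python3 -m jog '[1,-3,-4,13,0,1,0,0,5,0,1,0,0,4,0,1,0,0,3,0]';python3 -m jog '[1,0,0,3,0,1,0,0,0,0]'; python3 -c "
from h import *
go(621.9,91.4,156,4.8)"
```

```text
time: 7.35
tool_pos: [624.9, 88.4, 163.0]
tcp_rot: [-3.14, -0.024, 0.079]
contact_force: [-2.8, 0.9, 4.1]
grip_width: 0.5
time: 7.55
tool_pos: [625.4, 88.3, 161.2]
tcp_rot: [-3.14, -0.026, 0.079]
contact_force: [-1.5, 0.1, 3.0]
grip_width: 0.3
pose [625.4  88.3 161.2] yaw 4.5 j6 1.51 F [-1.5  0.1  3. ] w 0.3 | tool delta [-3.4 -3.4  5.2] turn -0.3
```

```bash
python3 -m jog '[1,0,0,7,0,1,0,0,3,0]'; python3 -c "
from h import *
go(621.9,91.4,156,4.8)
snap('side','s4')"
```

```text
time: 7.75
tool_pos: [626.3, 88.3, 154.9]
tcp_rot: [-3.141, -0.03, 0.079]
contact_force: [-11.0, 0.7, 26.5]
grip_width: 0.4
pose [626.3  88.3 154.9] yaw 4.5 j6 1.51 F [-11.    0.7  26.5] w 0.4 | tool delta [-4.2 -3.4 -1.2] turn -0.3
```

View pics/s4.png

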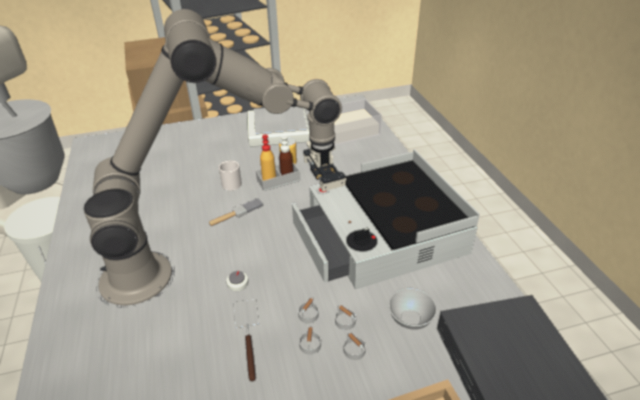

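The drawer is springing open: its front is at about (305,250) in the side view. I'll lift off and do the caps next.

```bash
python3 -m jog '[1,0,0,-40,0,1,0,0,-45,0,1,0,0,-25,0,1,0,0,0,0]'; python3 -c "
from h import *
go(487.5,354.1,245,4.8)"
```

```text
time: 8.2
tool_pos: [623.4, 87.6, 267.1]
tcp_rot: [-3.142, -0.03, 0.079]
contact_force: [0.7, -0.4, 0.0]
grip_width: 0.5
pose [623.4  87.6 267.1] yaw 4.5 j6 1.51 F [ 0.7 -0.4  0. ] w 0.5 | tool delta [-114.9 -276.4   18.7] turn -0.3
```

```bash
python3 -m jog '[1,-18,-44,0,0,1,-18,-44,0,0,1,-18,-44,0,0,1,-18,-44,0,0,1,-18,-44,0,0]'; python3 -m jog '[1,-18,-44,0,0,1,-6,-15,0,0,1,0,0,0,0]'; python3 -c "
from h import *
go(487.5,354.1,245,4.8)"
```

```text
time: 8.7
tool_pos: [516.8, 299.7, 256.2]
tcp_rot: [3.138, -0.027, 0.067]
contact_force: [0.8, 0.9, 0.2]
grip_width: 0.4
time: 9.0
tool_pos: [483.2, 363.8, 249.5]
tcp_rot: [3.137, -0.021, 0.075]
contact_force: [0.2, -0.7, -0.5]
grip_width: 0.6
pose [483.2 363.8 249.5] yaw 4.3 j6 2.02 F [ 0.2 -0.7 -0.5] w 0.6 | tool delta [ 3.5 10.   4.6] turn -0.5
```

```bash
python3 -m jog '[1,3.5,10,0,0,1,0,0,0,0]'; python3 -c "
from h import *
go(487.5,354.1,222,4.8)"
```

```text
time: 9.2
tool_pos: [487.9, 352.2, 247.2]
tcp_rot: [3.134, -0.019, 0.076]
contact_force: [0.5, -0.8, -0.5]
grip_width: 0.3
pose [487.9 352.2 247.2] yaw 4.3 j6 2.0 F [ 0.5 -0.8 -0.5] w 0.3 | tool delta [-0.7 -2.2 25.2] turn -0.5
```

```bash
python3 -m jog '[1,0,-1,14,0,1,0,0,5,0,1,0,0,4,0]'; python3 -m jog '[1,0,0,4,0,1,0,0,3,0]'; python3 -c "
from h import *
go(487.5,354.1,222,4.8)"
```

```text
time: 9.5
tool_pos: [491.7, 348.9, 224.3]
tcp_rot: [3.135, -0.021, 0.069]
contact_force: [-1.0, 0.5, -0.4]
grip_width: 0.5
time: 9.7
tool_pos: [492.1, 348.5, 222.7]
tcp_rot: [3.139, -0.024, 0.066]
contact_force: [-10.5, -1.0, 22.1]
grip_width: 0.2
pose [492.1 348.5 222.7] yaw 3.8 j6 2.0 F [-10.5  -1.   22.1] w 0.2 | tool delta [-4.2 -5.9  0.6] turn -1.0
```

```bash
python3 -m jog '[1,0,0,-20,0,1,0,0,-20,0,1,0,0,0,0]'; python3 -c "
from h import *
go(557.4,364.5,230,4.8)"
```

```text
time: 10.0
tool_pos: [491.8, 347.0, 265.3]
tcp_rot: [3.14, -0.025, 0.064]
contact_force: [0.2, 0.0, 0.4]
grip_width: 0.3
pose [491.8 347.  265.3] yaw 3.7 j6 2.0 F [0.2 0.  0.4] w 0.3 | tool delta [ 65.6 -13.3  37. ] turn -1.1
```

```bash
python3 -m jog '[1,35,-7,0,0,1,31,-6,15,0,1,0,0,18,0,1,0,0,0,0]'; python3 -c "
from h import *
go(557.4,364.5,200,4.8)"
```

```text
time: 10.4
tool_pos: [559.1, 362.1, 229.4]
tcp_rot: [3.137, -0.022, 0.063]
contact_force: [-0.2, -0.5, 0.2]
grip_width: 0.3
pose [559.1 362.1 229.4] yaw 3.6 j6 1.98 F [-0.2 -0.5  0.2] w 0.3 | tool delta [-2.2 -2.6 29.3] turn -1.2
```

```bash
python3 -m jog '[1,-3,-4,16,0,1,-1,-1,6,0,1,0,0,4,0]'; python3 -m jog '[1,0,0,4,0,1,0,0,3,0]'; python3 -c "
from h import *
go(557.4,364.5,200,4.8)"
```

```text
time: 10.7
tool_pos: [555.9, 365.9, 203.6]
tcp_rot: [3.137, -0.023, 0.061]
contact_force: [0.2, 0.3, 1.1]
grip_width: 0.3
time: 10.9
tool_pos: [556.0, 365.9, 200.8]
tcp_rot: [3.139, -0.027, 0.062]
contact_force: [-6.9, -4.2, 19.8]
grip_width: 0.5
pose [556.  365.9 200.8] yaw 3.5 j6 1.99 F [-6.9 -4.2 19.8] w 0.5 | tool delta [1.2 1.5 0.8] turn -1.3
```

Both caps were pressed to the shut height with about 20 N. I'll lift, move away, and check the caps and the drawer.

```bash
python3 -m jog '[1,0,0,-35,0,1,0,0,-35,0,1,0,45,0,0,1,0,45,0,0,1,0,45,0,0]'; python3 -m jog '[0.5,0,45,0,0,0.5,0,45,0,0,0.5,0,45,0,0,0.5,0,45,0,0,0.5,0,45,0,0]';  python3 -m jog '[0.5,-10,45,0,0,0.5,-10,45,0,0,0.5,-10,45,0,0,0.5,-10,45,0,0,0.5,-10,45,0,0]'; python3 - <<'E'
from h import *
p,d,W=snap("top","t5"); ps,_,_=snap("side","s5")
S=W[185:240,165:215]
for lo,hi in((192,215),(170,192)):
    m=(S[...,2]>lo)&(S[...,2]<hi); q=S[m]; print(m.sum(),q.mean(0),np.percentile(q[:,2],[50,90,98]))
for r in rings(p): print(r)
a=cv2.imread('pics/t5.png');
cv2.imwrite("pics/t5z.png",np.vstack([cv2.resize(a[130:260,260:480],(660,390),interpolation=cv2.INTER_CUBIC)]))
go(465.6,-287.6,150,42.8)
E
```

```text
time: 11.4
tool_pos: [562.0, 233.2, 277.0]
tcp_rot: [3.142, -0.033, 0.071]
contact_force: [1.4, -0.3, -0.1]
grip_width: 0.9
time: 11.9
tool_pos: [577.5, 0.2, 281.1]
tcp_rot: [3.141, -0.041, 0.074]
contact_force: [0.7, -0.1, 0.3]
grip_width: 35.5
time: 12.4
tool_pos: [542.7, -237.6, 282.6]
tcp_rot: [3.138, -0.048, 0.074]
contact_force: [0.5, 1.0, 0.1]
grip_width: 45.8
80 [487.39680712 354.48908536 198.00165094] [197.65684945 200.36958211 201.61014233]
98 [541.00174531 360.69571257 176.39984668] [176.01513318 179.28152971 183.54170057]
(array([ 445.1, -383.6]), np.float64(69.6), np.int32(47), array([450.1, 236.8]))
pose [ 541.9 -241.5  282. ] yaw 3.9 j6 0.94 F [ 0.4  0.5 -0.2] w 45.9 | tool delta [-85.4  40.1 128.3] turn -38.9
```

View pics/t5z.png

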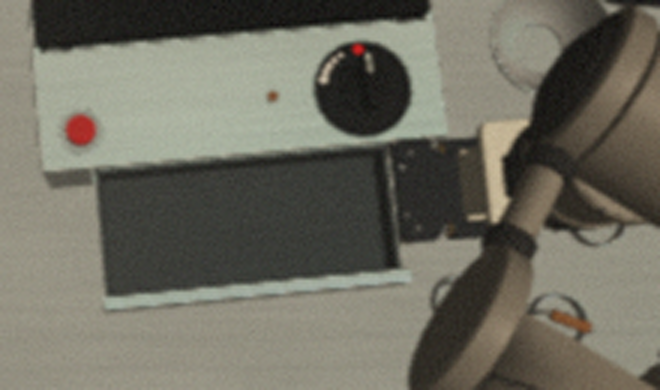

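View pics/s5.png

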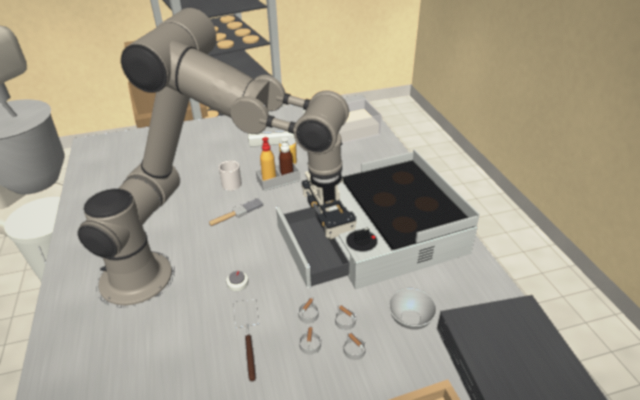

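Both caps now read 198.0 and 176.4 mm, so they are shut. The drawer is fully out. Now I'll measure the drawer and cross-check the rings in the side view.

```bash
python3 - <<'E'
from h import *
z=np.load("pics/t5.npz"); W=cloud("top",z["d"])
a=np.radians(4.757); c,s=np.cos(a),np.sin(a)
G=np.stack([W[...,0]*c+W[...,1]*s,-W[...,0]*s+W[...,1]*c,W[...,2]],-1)
m=np.zeros(z["d"].shape,bool); m[175:235,285:400]=1
f=m&(abs(G[...,2]-110)<4)&(G[...,0]<500); q=G[f]; print("front top",len(q),np.percentile(q[:,0],[2,50,98]),np.percentile(q[:,1],[1,99]))
f=m&(abs(G[...,2]-30)<4); q=G[f]; print("floor",len(q),np.percentile(q[:,0],[1,50,99]),np.percentile(q[:,1],[1,99]))
f=m&(abs(G[...,2]-76)<3); q=G[f]; print("walls",len(q),np.percentile(q[:,0],[1,50,99]),np.percentile(q[:,1],[1,5,50,95,99]))
p=np.load("pics/s5.npz")["p"]
for r in rings(p,48,(290,360,290,375),"side"): print(r)
p=np.load("pics/side0.npz")["p"]
for r in rings(p,48,(290,360,290,375),"side"): print(r)
E
```

```text
front top 433 [463.62832352 469.2380714  475.02742765] [-249.57513037   31.23287738]
floor 3373 [479.81844939 536.8283365  594.88275197] [-245.35362059   26.0361568 ]
walls 244 [463.35410873 595.21681233 599.41324025] [-251.32810618 -250.32789562 -116.21944876   31.34150203   32.31317067]
(array([ 466.7, -288.1]), np.float64(42.8), np.int32(30), array([307.7, 303.5]))
(array([ 556.3, -339. ]), np.float64(120.3), np.int32(36), array([344.9, 310.2]))
(array([ 445.3, -383.8]), np.float64(70.0), np.int32(35), array([309.3, 333.7]))
(array([ 549.7, -432.1]), np.float64(110.4), np.int32(46), array([354.1, 339.1]))
(array([ 466.9, -288.1]), np.float64(42.4), np.int32(31), array([307.7, 303.5]))
(array([ 556.5, -339.1]), np.float64(119.8), np.int32(35), array([345. , 310.3]))
(array([ 445.5, -383.4]), np.float64(69.2), np.int32(36), array([309.3, 333.5]))
(array([ 549.9, -431.9]), np.float64(112.5), np.int32(45), array([354.2, 339. ]))
```

The two cameras agree within 2 mm on all four rings, which haven't moved. The drawer's inner centre in griddle-aligned coordinates is about (534.5,-109.3). I'll go to the ring at (466,-288), keeping the fingers at about 46 mm.

```bash
cat >> h.py <<'E'
def slot(i,gx=530):
    a=np.radians(4.757); c,s=np.cos(a),np.sin(a); gy=-109.3+[97.5,32.5,-32.5,-97.5][i]
    return gx*c-gy*s, gx*s+gy*c
RG=[(466.2,-287.9,42.8),(557.2,-338.5,119.6),(445.2,-383.6,69.5),(550.5,-432,111)]
E
python3 -m jog '[0.5,0,0,0,-8,0.5,0,0,0,-8,0.5,0,0,0,-8,0.5,0,0,0,-8,0.5,0,0,0,-7]'; python3 -c "
from h import *
go(466.2,-287.9,150,42.8); print([slot(i) for i in range(4)])"
```

```text
time: 13.0
tool_pos: [541.3, -241.9, 284.0]
tcp_rot: [3.104, -0.034, 0.77]
contact_force: [0.4, 0.2, 0.0]
grip_width: 46.1
pose [ 541.3 -241.9  284. ] yaw 44.1 j6 0.24 F [0.4 0.2 0. ] w 46.1 | tool delta [-90.4 -24.2 130.2] turn 1.3
[(np.float64(529.152923940476), np.float64(32.193525517483465)), (np.float64(534.5433713624789), np.float64(-32.58257406091523)), (np.float64(539.9338187844817), np.float64(-97.3586736393139)), (np.float64(545.3242662064846), np.float64(-162.1347732177126))]
```

```bash
python3 -m jog '[0.5,-25,-7,40,0,0.5,-25,-7,40,0,0.5,-25,-6,40,0,0.5,-15,-4,10,1,0.5,0,0,0,0]'; python3 -c "
from h import *
go(466.2,-287.9,52,42.8)"
```

```text
time: 13.5
tool_pos: [467.9, -286.8, 150.0]
tcp_rot: [3.095, -0.038, 0.761]
contact_force: [0.8, -0.5, 0.3]
grip_width: 45.9
pose [ 467.9 -286.8  150. ] yaw 43.6 j6 0.08 F [ 0.8 -0.5  0.3] w 45.9 | tool delta [-5.7 -4.9 97.7] turn 0.8
```

```bash
python3 -m jog '[0.5,-3,-3,35,0,0.5,-3,-2,35,0.8,0.5,0,0,15,0,0.5,0,0,0,0]'; python3 -c "
from h import *
go(466.2,-287.9,52,42.8)"
```

```text
time: 13.9
tool_pos: [470.9, -288.4, 68.0]
tcp_rot: [3.084, -0.041, 0.75]
contact_force: [-0.4, -0.1, 0.0]
grip_width: 45.8
pose [ 470.9 -288.4   68. ] yaw 42.9 j6 0.08 F [-0.4 -0.1  0. ] w 45.8 | tool delta [-3.7 -4.5 15.6] turn 0.1
```

```bash
python3 -m jog '[0.5,-3.5,-4,14,0,0.5,0,0,0,0,0.5,0,0,0,0]'; python3 -c "
from h import *
go(466.2,-287.9,52,42.8)"
```

```text
time: 14.2
tool_pos: [470.8, -288.5, 58.2]
tcp_rot: [3.076, -0.043, 0.752]
contact_force: [1.4, -0.5, 0.3]
grip_width: 45.6
pose [ 470.8 -288.5   58.2] yaw 43.1 j6 0.08 F [ 1.4 -0.5  0.3] w 45.6 | tool delta [-3.2 -4.   5.8] turn 0.3
```

```bash
python3 -m jog '[0.5,-4,-5,7,0,0.5,0,0,0,0]'; python3 -c "
from h import *
go(466.2,-287.9,52,42.8)
snap('side','s6');a=cv2.imread('pics/s6.png');cv2.imwrite('pics/s6z.png',cv2.resize(a[250:370,240:400],(800,600),interpolation=cv2.INTER_CUBIC))"
```

```text
time: 14.4
tool_pos: [466.3, -288.2, 52.8]
tcp_rot: [3.071, -0.043, 0.754]
contact_force: [0.0, 0.7, 0.6]
grip_width: 45.7
pose [ 466.3 -288.2   52.8] yaw 43.2 j6 0.07 F [0.  0.7 0.6] w 45.7 | tool delta [ 0.1 -0.3  0.8] turn 0.4
```

View pics/s6z.png

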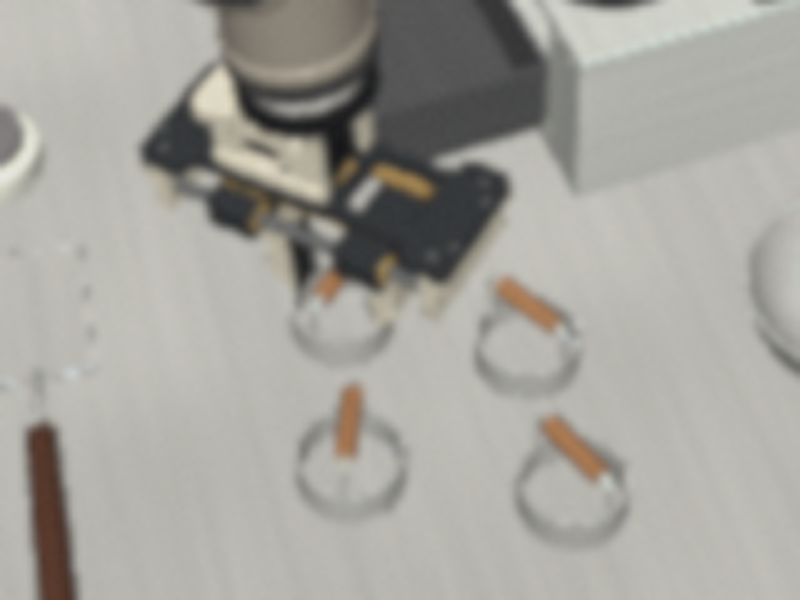

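The fingers straddle the first ring's sleeve, at crop (330,285), and the other rings are clear. I'll close.

```bash
python3 -m jog '[1,0,0,0,0,1,0,0,0,0,1,0,0,0,0,1,0,0,0,0]';python3 -m jog '[1,0,0,-25,0,1,0,0,-40,0,1,0,0,-40,0,1,0,0,-40,0,1,0,0,-15,0]'; python3 -c "
from h import *
x,y=slot(0);go(x,y,210,4.8)"
```

```text
time: 14.85
tool_pos: [467.5, -289.3, 54.5]
tcp_rot: [3.068, -0.044, 0.753]
contact_force: [0.0, -0.2, -0.2]
grip_width: 18.3
time: 15.35
tool_pos: [452.6, -284.4, 216.1]
tcp_rot: [3.077, -0.043, 0.753]
contact_force: [0.1, -0.7, -0.1]
grip_width: 0.3
pose [ 452.6 -284.4  216.1] yaw 43.1 j6 0.08 F [ 0.1 -0.7 -0.1] w 0.3 | tool delta [ 271.7 -179.5    6.2] turn 38.3
```

I lifted before the fingers had finished closing. I'll look and retry with a longer wait.

```bash
python3 -m jog '[0.5,0,0,0,0,0.5,0,0,0,0,0.5,0,0,0,0,0.5,0,0,0,0,0.5,0,0,0,0]'; python3 - <<'E'
from h import *
p,d,W=snap("side","s7")
for r in rings(p,48,(290,360,290,375),"side"): print(r)
go(466.2,-287.9,52,42.8)
E
```

```text
time: 15.85
tool_pos: [452.3, -284.1, 214.7]
tcp_rot: [3.078, -0.043, 0.752]
contact_force: [0.3, -0.1, 0.6]
grip_width: 35.7
(array([ 466.9, -288.1]), np.float64(42.4), np.int32(31), array([307.7, 303.5]))
(array([ 556.3, -339. ]), np.float64(120.3), np.int32(36), array([344.9, 310.2]))
(array([ 445.3, -383.8]), np.float64(70.0), np.int32(35), array([309.3, 333.7]))
(array([ 549.7, -432.1]), np.float64(110.4), np.int32(46), array([354.1, 339.1]))
pose [ 452.2 -284.   214.6] yaw 43.1 j6 0.08 F [ 0.4  1.1 -1. ] w 39.6 | tool delta [  0.6   2.1 163.2] turn 0.3
```

```bash
python3 -m jog '[0.6,0,0,40,0,0.6,0,0,40,0,0.6,0,0,40,0,0.6,0,2,30,0,0.6,0,0,0,0]'; python3 -c "
from h import *
go(466.2,-287.9,52,42.8)"
```

```text
time: 16.4
tool_pos: [465.9, -288.9, 59.8]
tcp_rot: [3.076, -0.043, 0.752]
contact_force: [0.1, -0.2, 0.5]
grip_width: 36.9
pose [ 465.9 -288.9   59.8] yaw 43.1 j6 0.07 F [ 0.1 -0.2  0.5] w 36.9 | tool delta [ 0.6 -1.   7.8] turn 0.3
```

```bash
python3 -m jog '[0.6,0,0,8,0,1,0,0,0,0,1,0,0,0,0,1,0,0,0,0,1,0,0,0,0]';python3 -m jog '[1,0,0,0,0,1,0,0,0,0]'; python3 -c "
from h import *
go(466.2,-287.9,52,42.8)"
```

```text
time: 16.9
tool_pos: [468.1, -290.3, 55.6]
tcp_rot: [3.071, -0.043, 0.753]
contact_force: [-0.8, -1.1, -0.6]
grip_width: 11.0
time: 17.1
tool_pos: [468.4, -290.6, 56.8]
tcp_rot: [3.069, -0.044, 0.753]
contact_force: [-0.3, 0.0, -1.5]
grip_width: 11.3
pose [ 468.4 -290.6   56.8] yaw 43.1 j6 0.07 F [-0.3  0.  -1.5] w 11.3 | tool delta [ 0.  -3.8  4.5] turn 0.3
```

```bash
python3 -m jog '[1,0,0,-25,0,1,0,0,-40,0,1,0,0,-40,0,1,0,0,-40,0,1,0,0,-15,0]';python3 -m jog '[1,0,0,0,8,1,0,0,0,8,1,0,0,0,8,1,0,0,0,8,1,0,0,0,6]'; python3 -c "
from h import *
x,y=slot(0);go(x,y,210,4.8)"
```

```text
time: 17.6
tool_pos: [453.5, -285.7, 219.1]
tcp_rot: [3.076, -0.043, 0.752]
contact_force: [0.5, -1.2, -1.1]
grip_width: 10.9
time: 18.1
tool_pos: [454.1, -286.3, 224.3]
tcp_rot: [3.112, -0.08, 0.064]
contact_force: [0.3, -0.4, -0.0]
grip_width: 10.9
pose [ 454.1 -286.3  224.3] yaw 3.7 j6 0.77 F [ 0.3 -0.4 -0. ] w 10.9 | tool delta [  94.  -313.5   12.6] turn -1.1
```

```bash
python3 -m jog '[1,13,-45,2,0,1,13,-45,2,0,1,13,-45,2,0,1,13,-45,2,0,1,13,-45,2,0]';python3 -m jog '[1,13,-45,2,0,1,13,-43,2,0,1,0,0,0,0]'; python3 -c "
from h import *
x,y=slot(0);go(x,y,140,4.8)"
```

```text
time: 18.6
tool_pos: [507.5, -57.5, 212.7]
tcp_rot: [3.109, -0.083, 0.049]
contact_force: [-0.1, -0.7, -1.1]
grip_width: 10.6
time: 18.9
tool_pos: [530.0, 40.4, 208.0]
tcp_rot: [3.111, -0.084, 0.054]
contact_force: [-0.2, -0.7, -1.4]
grip_width: 10.9
pose [530.   40.4 208. ] yaw 3.1 j6 1.47 F [-0.2 -0.7 -1.4] w 10.9 | tool delta [-7.   6.1 67.9] turn -1.7
```

```bash
python3 -m jog '[1,-3,3,30,-1,1,-4,3,30,-0.7,1,0,0,8,0,1,0,0,0,0]'; python3 -c "
from h import *
x,y=slot(0);go(x,y,88,4.8)
snap('side','s8');a=cv2.imread('pics/s8.png');cv2.imwrite('pics/s8z.png',cv2.resize(a[160:290,250:410],(800,600),interpolation=cv2.INTER_CUBIC))"
```

```text
time: 19.3
tool_pos: [529.9, 32.8, 139.5]
tcp_rot: [3.107, -0.086, 0.089]
contact_force: [-0.3, 0.7, -1.2]
grip_width: 11.1
pose [529.9  32.8 139.5] yaw 5.1 j6 1.43 F [-0.3  0.7 -1.2] w 11.1 | tool delta [-5.2 -1.2 51.3] turn 0.3
```

View pics/s8z.png

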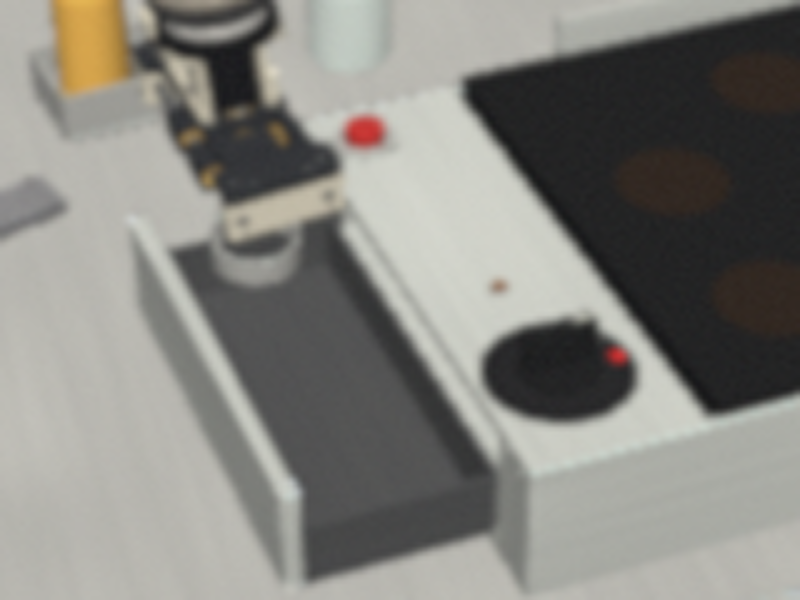

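The ring hangs level over the left end of the drawer, at crop (258,250). Lowering.

```bash
python3 -m jog '[1,-3,-1,25,0,1,-2,0,16,0,1,0,0,7,0,1,0,0,0,0]'; python3 -c "
from h import *
x,y=slot(0);go(x,y,87,4.8)"
```

```text
time: 19.75
tool_pos: [533.5, 30.4, 96.5]
tcp_rot: [3.105, -0.097, 0.086]
contact_force: [-0.1, 1.1, -1.1]
grip_width: 10.8
pose [533.5  30.4  96.5] yaw 4.9 j6 1.43 F [-0.1  1.1 -1.1] w 10.8 | tool delta [-5.1 -2.5  9. ] turn 0.1
```

```bash
python3 -m jog '[1,-5,-2,8,0,1,0,0,4,0,1,0,0,0,0]'; python3 -c "
from h import *
x,y=slot(0);go(x,y,87,4.8)"
```

```text
time: 20.05
tool_pos: [531.1, 31.6, 86.3]
tcp_rot: [3.105, -0.102, 0.086]
contact_force: [-0.4, -0.3, 0.7]
grip_width: 10.9
pose [531.1  31.6  86.3] yaw 4.9 j6 1.44 F [-0.4 -0.3  0.7] w 10.9 | tool delta [-1.8 -0.7 -0.9] turn 0.1
```

```bash
python3 -m jog '[1,0,0,3,0,1,0,0,0,0]'; python3 -c "
from h import *
go(531,31,87,4.8)"; python3 -m jog '[0.72,0,0,0,0,0.72,0,0,0,0,0.72,0,0,0,0,0.72,0,0,0,0]'; python3 -c "
from h import *
go(531,31,87,4.8)"
```

```text
time: 20.25
tool_pos: [533.2, 32.4, 85.8]
tcp_rot: [3.105, -0.108, 0.086]
contact_force: [-1.0, -0.7, -0.6]
grip_width: 11.1
pose [533.2  32.4  85.8] yaw 4.9 j6 1.44 F [-1.  -0.7 -0.6] w 11.1 | tool delta [-2.2  1.3 -1.4] turn 0.1
time: 20.65
tool_pos: [534.0, 32.2, 86.5]
tcp_rot: [3.104, -0.11, 0.086]
contact_force: [-0.4, 1.1, 0.1]
grip_width: 25.7
pose [534.   32.2  86.5] yaw 4.9 j6 1.44 F [-0.4  1.1  0.1] w 25.7 | tool delta [-3.1  1.  -0.9] turn 0.1
```

```bash
python3 -m jog '[0.72,0,0,-20,0,0.72,4,0,-40,0,0.72,5,0,-45,0]'; python3 - <<'E'
from h import *
p,d,W=snap("side","s9")
for r in rings(p,48,(290,360,290,375),"side"): print(r)
for r in rings(p,78,(180,290,270,345),"side"): print(r)
print(slot(0))
go(557,-338.5,200,119.6)
a=cv2.imread('pics/s9.png');cv2.imwrite('pics/s9z.png',cv2.resize(a[160:360,240:420],(600,600),interpolation=cv2.INTER_CUBIC))
E
```

```text
time: 20.95
tool_pos: [527.3, 35.7, 187.7]
tcp_rot: [3.106, -0.094, 0.085]
contact_force: [1.0, -0.8, 0.7]
grip_width: 25.5
(array([ 556.3, -339. ]), np.float64(120.3), np.int32(36), array([344.9, 310.2]))
(array([ 445.5, -383.4]), np.float64(69.2), np.int32(36), array([309.3, 333.5]))
(array([ 549.9, -431.9]), np.float64(112.5), np.int32(45), array([354.2, 339. ]))
(array([642. , 162.2]), np.float64(72.1), np.int32(43), array([322.5, 188.1]))
(array([536.8,  34. ]), np.float64(5.6), np.int32(33), array([302.4, 216.8]))
(np.float64(529.152923940476), np.float64(32.193525517483465))
pose [531.2  35.8 195.9] yaw 4.9 j6 1.43 F [ 2.9 -0.6  6.3] w 25.5 | tool delta [ -5.8 375.    9.1] turn 65.3
```

View pics/s9z.png

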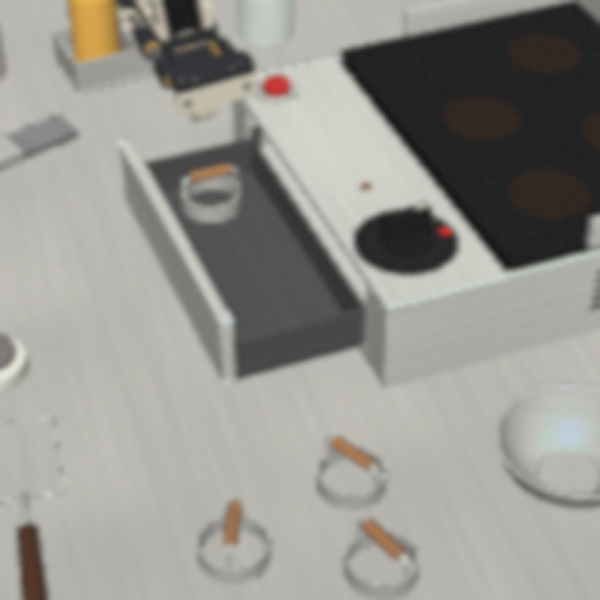

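Ring 1 stands upright in the drawer at world (537,34), crop (212,190), against slot (529,32). Next is the ring at (557,-338.5).

```bash
cat >> h.py <<'E'
def plan(x,y,z,yaw,n):
    """work out n equal steps in the tool's axes towards the target"""
    from scipy.spatial.transform import Rotation as Ro
    o=get_obs(); R=Ro.from_euler("xyz",o["tcp_rot"]); cy=np.degrees(o["tcp_rot"][2]); dy=((cy-yaw+90)%180-90)
    D=(np.array([x,y,z])-o["tool_pos"])/n
    for i in range(n):
        print((R.inv().apply(D)).round(1),round(dy/n,1)); R=R*Ro.from_euler("z",dy/n,degrees=True)
E
python3 -c "
from h import *
plan(557,-338.5,160,119.6,9)"
```

```text
[-1.1 41.5  5.4] 7.3
[ 4.1 41.3  5.4] 7.3
[ 9.3 40.5  5.4] 7.3
[14.4 39.   5.4] 7.3
[19.2 36.8  5.4] 7.3
[23.7 34.1  5.4] 7.3
[27.8 30.9  5.4] 7.3
[31.5 27.1  5.4] 7.3
[34.6 22.9  5.4] 7.3
```

```bash
python3 -m jog '[0.5,-1,42,0,7.3,0.5,4,42,0,7.3,0.5,9,41,3,7.3,0.5,14,40,5,7.3,0.5,19,38,5,7.3]'; python3 -m jog '[0.5,24,35,5,7.3,0.5,28,31,5,7.3,0.5,32,27,5,7.3,0.5,35,23,5,7.3]'; python3 -c "
from h import *
go(557,-338.5,120,119.6)"
```

```text
time: 21.5
tool_pos: [544.0, -177.3, 194.7]
tcp_rot: [-3.1, -0.119, -0.569]
contact_force: [-0.2, 0.2, -0.5]
grip_width: 45.8
time: 21.9
tool_pos: [550.8, -353.4, 178.9]
tcp_rot: [-3.045, -0.082, -1.102]
contact_force: [0.3, 0.1, 0.2]
grip_width: 45.9
pose [ 550.8 -353.4  178.9] yaw -63.2 j6 1.93 F [0.3 0.1 0.2] w 45.9 | tool delta [-15.2  -6.6  58.7] turn -2.8
```

```bash
python3 -m jog '[0.5,-8,-3,30,-2.8,0.5,-7,-3,28,0,0.5,0,0,25,0]'; python3 -c "
from h import *
go(557,-338.5,53,119.6)"
```

```text
time: 22.2
tool_pos: [559.7, -349.9, 95.6]
tcp_rot: [-3.047, -0.096, -1.066]
contact_force: [0.8, -1.0, 1.0]
grip_width: 45.9
pose [ 559.7 -349.9   95.6] yaw -61.1 j6 1.89 F [ 0.8 -1.   1. ] w 45.9 | tool delta [-15.3   0.7  41.4] turn -0.7
```

```bash
python3 -m jog '[0.5,-12,0.5,20,0,0.5,-5,0,16,-0.5,0.5,0,0,0,0]'; python3 -c "
from h import *
go(557,-338.5,53,119.6)"
```

```text
time: 22.5
tool_pos: [553.2, -335.5, 51.1]
tcp_rot: [-3.051, -0.09, -1.057]
contact_force: [0.2, -0.4, -0.0]
grip_width: 45.5
pose [ 553.2 -335.5   51.1] yaw -60.6 j6 1.89 F [ 0.2 -0.4 -0. ] w 45.5 | tool delta [ 4.7 -2.  -1.4] turn -0.2
```

```bash
python3 -m jog '[0.6,4,-2,-2,0,1,0,0,0,0,1,0,0,0,0,1,0,0,0,0,1,0,0,0,0]'; python3 -m jog '[1,0,0,0,0,1,0,0,0,0]'; python3 -c "
from h import *
go(557,-338.5,53,119.6)"
```

```text
time: 23.0
tool_pos: [558.8, -340.3, 57.6]
tcp_rot: [-3.049, -0.096, -1.059]
contact_force: [0.2, -0.1, -1.4]
grip_width: 10.8
time: 23.2
tool_pos: [558.8, -340.4, 58.0]
tcp_rot: [-3.049, -0.096, -1.059]
contact_force: [0.3, -1.2, -0.4]
grip_width: 10.9
pose [ 558.8 -340.4   58. ] yaw -60.7 j6 1.89 F [ 0.3 -1.2 -0.4] w 10.9 | tool delta [-3.   1.1  4.7] turn -0.3
```

```bash
python3 -m jog '[1,0,0,-20,0,1,0,0,-45,0,1,0,0,-45,0,1,0,0,-45,0]'; python3 -c "
from h import *
x,y=slot(1);plan(x+3,y,205,4.8,9);go(x+3,y,205,4.8)"
```

```text
time: 23.6
tool_pos: [535.5, -331.8, 207.1]
tcp_rot: [-3.055, -0.079, -1.058]
contact_force: [0.2, -1.4, -1.0]
grip_width: 11.1
[-28.8 -16.6  -0.6] -7.3
[-26.5 -20.1  -0.6] -7.3
[-23.7 -23.3  -0.6] -7.3
[-20.5 -26.1  -0.6] -7.3
[-17.1 -28.5  -0.6] -7.3
[-13.3 -30.5  -0.6] -7.3
[ -9.4 -31.9  -0.6] -7.3
[ -5.3 -32.8  -0.6] -7.3
[ -1.1 -33.2  -0.6] -7.3
pose [ 535.5 -331.8  207.1] yaw -60.6 j6 1.9 F [ 0.2 -1.4 -1. ] w 11.1 | tool delta [-259.1 -149.7   -5.5] turn -65.4
```

```bash
python3 -m jog '[1,-29,-17,-1,-7.3,1,-26.5,-20,-1,-7.3,1,-24,-23,-1,-7.3,1,-20.5,-26,-1,-7.3,1,-17,-28.5,-1,-7.3]'; python3 -m jog '[1,-13,-30.5,-1,-7.3,1,-9,-32,-1,-7.3,1,-5,-33,-1,-7.3,1,-1,-33,-1,-7.3]'; python3 -c "
from h import *
x,y=slot(1);go(x+3,y,140,4.8)"
```

```text
time: 24.1
tool_pos: [536.4, -166.7, 215.9]
tcp_rot: [-3.127, -0.133, -0.403]
contact_force: [0.5, -0.5, -1.1]
grip_width: 10.8
time: 24.5
tool_pos: [533.3, -28.3, 214.7]
tcp_rot: [3.087, -0.122, 0.133]
contact_force: [0.9, 0.2, -1.0]
grip_width: 11.1
pose [533.3 -28.3 214.7] yaw 7.6 j6 1.26 F [ 0.9  0.2 -1. ] w 11.1 | tool delta [-5.4  0.7 74.8] turn 2.8
```

```bash
cat >> h.py <<'E'
def tz(r):
    from scipy.spatial.transform import Rotation as Ro
    return Ro.from_euler("xyz",r).apply([0,0,1]).round(3)
E
python3 -c "
from h import *
for r in ([-3.123,-.005,1.116],[-3.14,-.03,.079],[3.142,-.033,.071],[3.138,-.048,.074],[3.104,-.034,.77],[3.069,-.044,.753],[3.112,-.08,.064],[3.111,-.084,.054],[3.104,-.11,.086],[3.106,-.094,.085],[-3.1,-.119,-.569],[-3.045,-.082,-1.102],[-3.049,-.096,-1.059],[-3.055,-.079,-1.058],[-3.127,-.133,-.403],[3.087,-.122,.133]): print(r,tz(r))"; python3 -m jog '[1,-3,1,30,2.8,1,-3,0,30,0,1,0,0,12,0]'; python3 -c "
from h import *
x,y=slot(1);go(x+3,y,89,4.8)"
```

```text
[-3.123, -0.005, 1.116] [-0.015  0.013 -1.   ]
[-3.14, -0.03, 0.079] [ 0.03   0.004 -1.   ]
[3.142, -0.033, 0.071] [ 0.033  0.003 -0.999]
[3.138, -0.048, 0.074] [ 0.048 -0.    -0.999]
[3.104, -0.034, 0.77] [ 0.051 -0.003 -0.999]
[3.069, -0.044, 0.753] [ 0.082 -0.023 -0.996]
[3.112, -0.08, 0.064] [ 0.082 -0.024 -0.996]
[3.111, -0.084, 0.054] [ 0.085 -0.026 -0.996]
[3.104, -0.11, 0.086] [ 0.113 -0.028 -0.993]
[3.106, -0.094, 0.085] [ 0.096 -0.027 -0.995]
[-3.1, -0.119, -0.569] [ 0.122 -0.029 -0.992]
[-3.045, -0.082, -1.102] [ 0.123 -0.029 -0.992]
[-3.049, -0.096, -1.059] [ 0.127 -0.038 -0.991]
[-3.055, -0.079, -1.058] [ 0.114 -0.026 -0.993]
[-3.127, -0.133, -0.403] [ 0.128 -0.039 -0.991]
[3.087, -0.122, 0.133] [ 0.128 -0.038 -0.991]
time: 24.8
tool_pos: [537.6, -27.3, 143.6]
tcp_rot: [3.092, -0.131, 0.093]
contact_force: [-0.4, -0.1, -2.0]
grip_width: 10.9
pose [537.6 -27.3 143.6] yaw 5.3 j6 1.3 F [-0.4 -0.1 -2. ] w 10.9 | tool delta [-7.7  2.6 54.3] turn 0.5
```

```bash
python3 -m jog '[1,-5,2,30,0,1,-4,0,20,0]'; python3 -c "
from h import *
x,y=slot(1);go(x+3,y,88,4.8)"
```

```text
time: 25.0
tool_pos: [536.4, -31.6, 92.4]
tcp_rot: [3.091, -0.134, 0.094]
contact_force: [0.1, -0.4, -0.6]
grip_width: 11.3
pose [536.4 -31.6  92.4] yaw 5.4 j6 1.3 F [ 0.1 -0.4 -0.6] w 11.3 | tool delta [0.4 0.8 4.6] turn 0.6
```

```bash
python3 -m jog '[1,0,0,6,0]'; python3 -c "
from h import *
x,y=slot(1);go(x+3,y,88,4.8)"; python3 -m jog '[0.72,0,0,0,0,0.72,0,0,0,0,0.72,0,0,0,0]';  python3 -c "
from h import *
x,y=slot(1);go(x+3,y,88,4.8)"
```

```text
time: 25.1
tool_pos: [539.7, -33.9, 87.8]
tcp_rot: [3.087, -0.139, 0.096]
contact_force: [-2.8, -18.0, 35.1]
grip_width: 11.4
pose [539.7 -33.9  87.8] yaw 5.5 j6 1.3 F [ -2.8 -18.   35.1] w 11.4 | tool delta [-1.9 -1.5 -0.6] turn 0.7
time: 25.4
tool_pos: [540.9, -35.0, 88.8]
tcp_rot: [3.085, -0.142, 0.095]
contact_force: [1.1, 0.2, -0.0]
grip_width: 24.9
pose [540.9 -35.   88.8] yaw 5.5 j6 1.3 F [ 1.1  0.2 -0. ] w 24.9 | tool delta [-3.2 -2.7  0.2] turn 0.7
```

```bash
python3 -m jog '[0.72,2,0,-20,0,0.72,6,0,-48,0,0.72,6,0,-48,0]'; python3 - <<'E'
from h import *
p,d,W=snap("side","s10")
for r in rings(p,48,(290,360,290,375),"side"): print(r)
for r in rings(p,78,(195,290,270,345),"side"): print(r)
print(slot(0),slot(1),tz(get_obs()["tcp_rot"]))
a=cv2.imread('pics/s10.png');cv2.imwrite('pics/s10z.png',cv2.resize(a[160:360,240:420],(600,600),interpolation=cv2.INTER_CUBIC))
E
```

```text
time: 25.7
tool_pos: [533.4, -27.4, 201.7]
tcp_rot: [3.091, -0.126, 0.094]
contact_force: [0.8, 0.6, -0.2]
grip_width: 25.8
(array([ 445.5, -383.4]), np.float64(69.2), np.int32(36), array([309.3, 333.5]))
(array([ 549.9, -432.4]), np.float64(111.3), np.int32(47), array([354.2, 339.1]))
(array([537.3,  33.8]), np.float64(7.7), np.int32(32), array([302.6, 216.8]))
(array([537.8, -40.3]), np.float64(11.1), np.int32(29), array([308.8, 231.6]))
(np.float64(529.152923940476), np.float64(32.193525517483465)) (np.float64(534.5433713624789), np.float64(-32.58257406091523)) [ 0.143 -0.041 -0.989]
```

View pics/s10z.png

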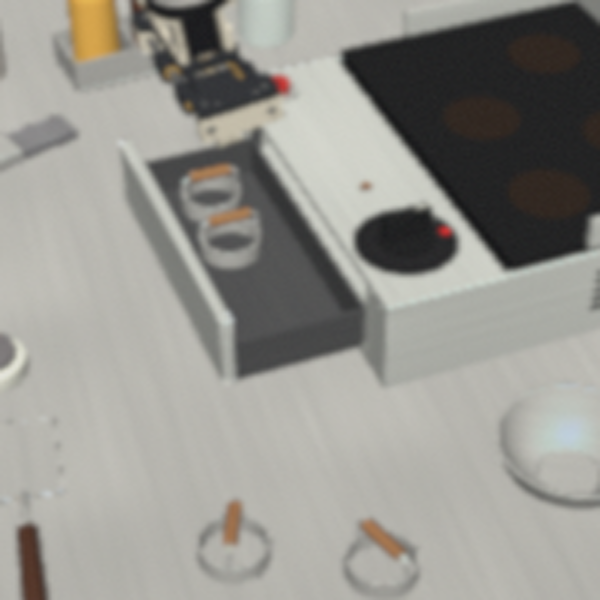

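Ring 2 stands upright at (538,-40), about 8 mm right of its slot. I'll re-grip it and slide it left, which leaves more room for the last two.

```bash
python3 -c "
from h import *
plan(537.8,-40.3,130,4.8,2)"
```

```text
[-5.8  4.2 40. ] 0.3
[-5.8  4.2 40. ] 0.3
```

```bash
python3 -m jog '[0.7,-6,4,40,0.4,0.7,-6,4,40,0.4,0.7,0,0,0,0]'; python3 -c "
from h import *
go(537.8,-40.3,89,4.8)"
```

```text
time: 26.05
tool_pos: [541.0, -39.6, 134.7]
tcp_rot: [3.086, -0.154, 0.083]
contact_force: [-1.7, 0.3, -0.2]
grip_width: 27.5
pose [541.  -39.6 134.7] yaw 4.7 j6 1.29 F [-1.7  0.3 -0.2] w 27.5 | tool delta [-10.2  -2.1  44.6] turn -0.1
```

```bash
python3 -m jog '[0.7,-10,-2,44,0,1,0,0,0,0,1,0,0,0,0,1,0,0,0,0]'; python3 -c "
from h import *
go(537.8,-31.5,89,4.8)"
```

```text
time: 26.45
tool_pos: [540.8, -39.8, 94.2]
tcp_rot: [3.085, -0.159, 0.084]
contact_force: [-0.8, 0.1, -0.6]
grip_width: 11.1
pose [540.8 -39.8  94.2] yaw 4.8 j6 1.29 F [-0.8  0.1 -0.6] w 11.1 | tool delta [-3.1 -8.8  4.3] turn 0.0
```

```bash
python3 -m jog '[1,-2,-10,1,0,1,0,0,1,0]'; python3 -c "
from h import *
go(537.8,-31.5,89,4.8)"; python3 -m jog '[0.72,0,0,0,0,0.72,0,0,0,0,0.72,2,0,-20,0,0.72,6,0,-48,0,0.72,6,0,-48,0]';python3 - <<'E'
from h import *
p,d,W=snap("side","s11")
for r in rings(p,48,(290,360,290,375),"side"): print(r)
for r in rings(p,78,(195,290,270,345),"side"): print(r)
print(tz(get_obs()["tcp_rot"]))
plan(445.2,-383.6,110,69.5,9)
go(445.2,-383.6,110,69.5)
E
```

```text
time: 26.65
tool_pos: [540.2, -29.6, 95.1]
tcp_rot: [3.084, -0.165, 0.084]
contact_force: [0.1, 0.4, -1.6]
grip_width: 10.9
pose [540.2 -29.6  95.1] yaw 4.8 j6 1.32 F [ 0.1  0.4 -1.6] w 10.9 | tool delta [-3.5  1.4  5.7] turn 0.0
time: 27.15
tool_pos: [531.7, -22.4, 210.8]
tcp_rot: [3.086, -0.154, 0.084]
contact_force: [1.3, -0.4, -0.2]
grip_width: 25.7
(array([ 445.3, -383.8]), np.float64(70.0), np.int32(35), array([309.3, 333.7]))
(array([ 549.7, -432.1]), np.float64(110.4), np.int32(46), array([354.1, 339.1]))
(array([536.8,  33.6]), np.float64(8.7), np.int32(32), array([302.5, 216.9]))
(array([538.6, -32. ]), np.float64(6.2), np.int32(25), array([308.3, 229.8]))
[ 0.171 -0.045 -0.984]
[-15.2  38.5  12. ] -7.2
[-19.9  36.3  12. ] -7.2
[-24.3  33.5  12. ] -7.2
[-28.3  30.2  12. ] -7.2
[-31.8  26.4  12. ] -7.2
[-34.9  22.2  12. ] -7.2
[-37.4  17.7  12. ] -7.2
[-39.3  12.9  12. ] -7.2
[-40.6   7.9  12. ] -7.2
pose [535.2 -22.6 219.5] yaw 4.9 j6 1.32 F [3.2 0.6 6.6] w 25.5 | tool delta [-137.   346.3  108.4] turn -64.6
```

Ring 2 is now at (538.6,-32.0), on target. The tool's lean has built up to about 10°. I'll press the fingertips gently against the griddle's fixed front, right of the drawer, to take some of it out.

```bash
python3 -c "
from h import *
go(572,-229,200,4.8)"; python3 -m jog '[1,0,40,2,0,1,0,40,2,0,1,0,40,2,0,1,0,40,2,0,1,0,40,2,0]'; python3 -c "
from h import *
go(570,-229,130,4.8)"
```

```text
pose [535.2 -22.6 219.5] yaw 4.9 j6 1.32 F [3.2 0.6 6.6] w 25.5 | tool delta [ 15.6 207.1  34.6] turn 0.1
time: 27.7
tool_pos: [555.4, -224.1, 228.7]
tcp_rot: [3.078, -0.181, 0.096]
contact_force: [0.4, 1.4, 0.5]
grip_width: 0.2
pose [ 555.4 -224.1  228.7] yaw 5.5 j6 0.92 F [0.4 1.4 0.5] w 0.2 | tool delta [-3.9 -0.1 99.8] turn 0.7
```

```bash
python3 -m jog '[1,-2,0,48,0,1,-2,0,48,0.7,1,0,0,0,0]'; python3 -c "
from h import *
go(594,-226,130,4.8)"; python3 -m jog '[1,10,0,3,0,1,10,0,3,0]'; python3 -c "
from h import *
go(594,-226,130,4.8)"
```

```text
time: 28.0
tool_pos: [571.0, -237.9, 133.5]
tcp_rot: [3.074, -0.188, 0.076]
contact_force: [-1.5, 0.7, 0.1]
grip_width: 0.6
pose [ 571.  -237.9  133.5] yaw 4.3 j6 0.91 F [-1.5  0.7  0.1] w 0.6 | tool delta [ 22.8 -10.6   7.2] turn -0.5
time: 28.2
tool_pos: [592.7, -237.1, 133.6]
tcp_rot: [3.073, -0.189, 0.076]
contact_force: [0.7, -0.7, 0.9]
grip_width: 0.6
pose [ 592.7 -237.1  133.6] yaw 4.3 j6 0.94 F [ 0.7 -0.7  0.9] w 0.6 | tool delta [  1.4 -11.2   3.2] turn -0.5
```

```bash
python3 -m jog '[1,10,-4,3,0,1,6,0,2,0,1,6,0,2,0]'; python3 -c "
from h import *
go(594,-226,130,4.8)"
```

```text
time: 28.5
tool_pos: [602.3, -234.3, 134.4]
tcp_rot: [3.07, -0.154, 0.081]
contact_force: [-35.0, -4.0, 18.3]
grip_width: 0.5
pose [ 602.3 -234.3  134.4] yaw 4.7 j6 0.98 F [-35.   -4.   18.3] w 0.5 | tool delta [-8.2 -9.2  2.5] turn -0.1
```

```bash
python3 -m jog '[1,4,0,1,0,1,4,0,1,0]'; python3 -c "
from h import *
go(594,-226,130,4.8)"; python3 -m jog '[1,4,0,1,0,1,4,0,1,0]'; python3 -c "
from h import *
go(594,-226,130,4.8)"
```

```text
time: 28.7
tool_pos: [602.4, -234.5, 135.0]
tcp_rot: [3.071, -0.134, 0.082]
contact_force: [-18.8, -5.4, 1.5]
grip_width: 0.7
pose [ 602.4 -234.5  135. ] yaw 4.7 j6 0.99 F [-18.8  -5.4   1.5] w 0.7 | tool delta [-8.3 -9.4  3.3] turn -0.1
time: 28.9
tool_pos: [602.8, -234.5, 135.2]
tcp_rot: [3.072, -0.114, 0.084]
contact_force: [-20.2, -4.6, 5.6]
grip_width: 0.5
pose [ 602.8 -234.5  135.2] yaw 4.8 j6 1.0 F [-20.2  -4.6   5.6] w 0.5 | tool delta [-8.6 -9.5  3.6] turn 0.0
```

Pressing works: the lean drops about 0.01 rad per row at 20 N. I'll continue.

```bash
python3 -m jog '[1,4,0,1,0,1,4,0,1,0,1,4,0,1,0,1,4,0,1,0,1,4,0,1,0]'; python3 -m jog '[1,4,0,1,0,1,4,0,1,0,1,4,0,1,0,1,4,0,1,0,1,4,0,1,0]'; python3 -c "
from h import *
go(594,-226,130,4.8)"
```

```text
time: 29.4
tool_pos: [603.8, -234.4, 135.9]
tcp_rot: [3.073, -0.063, 0.087]
contact_force: [-20.1, -3.5, 3.4]
grip_width: 0.2
time: 29.9
tool_pos: [604.7, -234.3, 136.4]
tcp_rot: [3.074, -0.012, 0.088]
contact_force: [-19.6, -3.8, 5.3]
grip_width: 0.4
pose [ 604.7 -234.3  136.4] yaw 5.0 j6 1.04 F [-19.6  -3.8   5.3] w 0.4 | tool delta [-10.   -9.6   5.6] turn 0.2
```

```bash
python3 -m jog '[1,4,0,1,0,1,4,0,1,0,1,4,0,1,0,1,4,0,1,0,1,4,0,1,0]'; python3 -m jog '[0.6,-40,0,0,0,0.6,-40,0,-20,0]';  python3 -c "
from h import *
go(445.2,-383.6,120,69.5)
plan(445.2,-383.6,120,69.5,8)"
```

```text
time: 30.4
tool_pos: [605.5, -234.2, 136.9]
tcp_rot: [3.074, 0.039, 0.087]
contact_force: [-19.0, -3.1, 5.1]
grip_width: 0.1
time: 30.6
tool_pos: [528.3, -238.4, 159.9]
tcp_rot: [3.074, 0.04, 0.091]
contact_force: [-0.3, -0.5, 1.5]
grip_width: 11.8
pose [ 528.3 -238.4  159.9] yaw 5.2 j6 1.0 F [-0.3 -0.5  1.5] w 11.8 | tool delta [-94.2 133.8  52.9] turn -64.3
[-11.8  16.7   6.6] -8.0
[-14.   14.9   6.6] -8.0
[-15.9  12.8   6.6] -8.0
[-17.6  10.5   6.6] -8.0
[-18.9   7.9   6.6] -8.0
[-19.8   5.2   6.6] -8.0
[-20.3   2.4   6.6] -8.0
[-20.4  -0.5   6.6] -8.0
```

```bash
python3 -m jog '[0.6,-12,17,0,-8,0.6,-14,15,0,-8,0.6,-16,13,6,-8,0.6,-18,10.5,10,-8,0.6,-19,8,10,-8]'; python3 -m jog '[0.6,-20,5,8,-8,0.6,-20,2,8,-8,0.6,-20,0,8,-8]'; python3 -c "
from h import *
go(445.2,-383.6,80,69.5)"
```

```text
time: 31.1
tool_pos: [482.2, -331.2, 158.4]
tcp_rot: [3.09, 0.072, 0.82]
contact_force: [0.5, -0.3, 0.0]
grip_width: 36.4
time: 31.4
tool_pos: [457.4, -389.3, 146.0]
tcp_rot: [3.114, 0.093, 1.26]
contact_force: [1.1, 0.4, -0.4]
grip_width: 36.4
pose [ 457.4 -389.3  146. ] yaw 72.2 j6 -0.45 F [ 1.1  0.4 -0.4] w 36.4 | tool delta [  7.8 -15.2  65.2] turn 2.7
```

```bash
python3 -m jog '[0.6,4,-7,35,2.7,0.6,4,-8,25,0,0.6,0,0,0,0]'; python3 -c "
from h import *
p,d,W=snap('side','s12')
for r in rings(p,48,(290,360,290,375),'side'): print(r)
go(445.2,-383.6,53,69.5)"
```

```text
time: 31.7
tool_pos: [449.8, -387.3, 90.2]
tcp_rot: [3.097, 0.098, 1.215]
contact_force: [-0.8, 0.8, -1.0]
grip_width: 36.6
(array([ 445.5, -383.4]), np.float64(69.2), np.int32(36), array([309.3, 333.5]))
(array([ 549.6, -431.7]), np.float64(111.2), np.int32(45), array([354., 339.]))
pose [ 451.1 -388.2   92.1] yaw 69.6 j6 -0.4 F [ 0.4 -0.6  0.8] w 36.8 | tool delta [ 6.1 -8.9 38.3] turn 0.1
```

```bash
python3 -m jog '[0.6,6,-10,38,0,0.75,0,0,0,0]'; python3 -c "
from h import *
print(tz(get_obs()['tcp_rot']))
go(445.2,-383.6,53,69.5)"
```

```text
time: 31.95
tool_pos: [448.2, -385.3, 58.0]
tcp_rot: [3.085, 0.104, 1.216]
contact_force: [-1.3, 0.3, -0.3]
grip_width: 32.1
[ 0.017 -0.117 -0.993]
pose [ 448.2 -385.3   58. ] yaw 69.7 j6 -0.39 F [-1.3  0.3 -0.3] w 32.1 | tool delta [ 1.  -3.6  4.7] turn 0.2
```

```bash
python3 -m jog '[0.7,1,-5,6,0,1,0,0,0,0,1,0,0,0,0,1,0,0,0,0,1,0,0,0,0]'; python3 -c "
from h import *
go(445.2,-383.6,53,69.5)"
```

```text
time: 32.45
tool_pos: [449.2, -387.0, 60.5]
tcp_rot: [3.071, 0.111, 1.216]
contact_force: [-0.1, 0.1, -0.7]
grip_width: 10.9
pose [ 449.2 -387.    60.5] yaw 69.7 j6 -0.39 F [-0.1  0.1 -0.7] w 10.9 | tool delta [ 2.6 -5.4  6.8] turn 0.2
```

```bash
python3 -m jog '[1,0,0,-20,0,1,0,0,-48,0,1,0,0,-48,0,1,0,0,-40,0]'; python3 -c "
from h import *
x,y=slot(2);plan(x+3,y,215,4.8,9);go(x+3,y,215,4.8)"
```

```text
time: 32.85
tool_pos: [442.7, -365.1, 214.2]
tcp_rot: [3.083, 0.105, 1.216]
contact_force: [1.2, -0.6, -0.5]
grip_width: 11.0
[31.6  0.3 -3.4] 7.2
[31.4 -3.7 -3.4] 7.2
[30.7 -7.6 -3.4] 7.2
[ 29.5 -11.4  -3.4] 7.2
[ 27.8 -15.   -3.4] 7.2
[ 25.7 -18.3  -3.4] 7.2
[ 23.2 -21.4  -3.4] 7.2
[ 20.3 -24.2  -3.4] 7.2
[ 17.2 -26.5  -3.4] 7.2
pose [ 442.7 -365.1  214.2] yaw 69.7 j6 -0.4 F [ 1.2 -0.6 -0.5] w 11.0 | tool delta [284.3   2.8 -30.5] turn 64.9
```

```bash
python3 -m jog '[1,32,0,-4,7.2,1,31.5,-4,-4,7.2,1,31,-8,-4,7.2,1,30,-11.5,-4,7.2,1,28,-15,-4,7.2]'; python3 -m jog '[1,26,-18,-3,7.2,1,23,-21,-3,7.2,1,18,-22,-3,7.2,1,13,-20,-3,7.2,1,0,0,0,0]'; python3 -c "
from h import *
x,y=slot(2);go(x+3,y,140,4.8);print(tz(get_obs()['tcp_rot']))"
```

```text
time: 33.35
tool_pos: [502.1, -215.3, 227.4]
tcp_rot: [3.014, 0.043, 0.558]
contact_force: [0.2, -0.6, -0.3]
grip_width: 10.9
time: 33.85
tool_pos: [549.1, -100.4, 228.6]
tcp_rot: [3.01, -0.03, 0.039]
contact_force: [0.4, 0.0, -1.2]
grip_width: 11.0
pose [ 549.1 -100.4  228.6] yaw 2.2 j6 1.32 F [ 0.4  0.  -1.2] w 11.0 | tool delta [ -8.7 -14.8  87.2] turn -2.6
[ 0.035 -0.13  -0.991]
```

```bash
python3 -m jog '[1,-4,-6,42,-2.6,1,-4,-6,42,0,1,0,0,0,0]'; python3 -c "
from h import *
x,y=slot(2);go(x-1,y+1.5,92,4.8)"
```

```text
time: 34.15
tool_pos: [544.6, -100.5, 143.9]
tcp_rot: [3.006, -0.028, 0.094]
contact_force: [-0.3, 0.6, -0.4]
grip_width: 11.0
pose [ 544.6 -100.5  143.9] yaw 5.4 j6 1.3 F [-0.3  0.6 -0.4] w 11.0 | tool delta [ -6.6 -12.1  50.6] turn 0.6
```

```bash
python3 -m jog '[1,-4,-7,26,0.6,1,-3,-6,20,0,1,0,0,0,0]'; python3 -c "
from h import *
x,y=slot(2);go(x-1,y+1.5,91,4.8)
snap('side','s13');a=cv2.imread('pics/s13.png');cv2.imwrite('pics/s13z.png',cv2.resize(a[160:290,250:410],(800,600),interpolation=cv2.INTER_CUBIC))"
```

```text
time: 34.45
tool_pos: [540.4, -97.1, 99.9]
tcp_rot: [3.004, -0.033, 0.085]
contact_force: [0.1, -0.5, -1.2]
grip_width: 11.1
pose [540.4 -97.1  99.9] yaw 4.9 j6 1.34 F [ 0.1 -0.5 -1.2] w 11.1 | tool delta [-1.7 -2.6  8.6] turn 0.1
```

View pics/s13z.png

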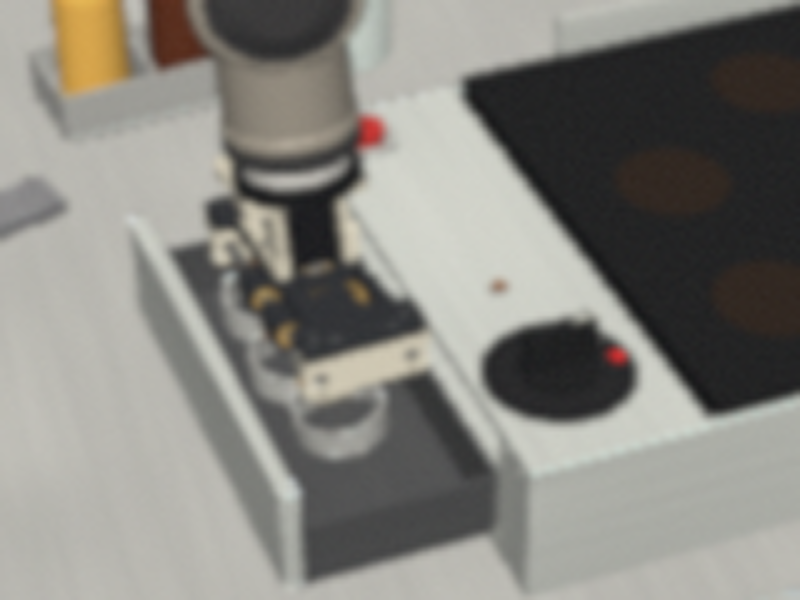

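The third ring is just above the drawer floor at crop (340,420), clear of its neighbours. Lower the rest.

```bash
python3 -m jog '[1,-2,-3,8,0,1,0,0,2,0]'; python3 -c "
from h import *
x,y=slot(2);go(x-1,y+1.5,91,4.8)"
```

```text
time: 34.7
tool_pos: [542.0, -97.3, 94.4]
tcp_rot: [3.0, -0.042, 0.085]
contact_force: [0.3, 0.6, -0.8]
grip_width: 11.0
pose [542.  -97.3  94.4] yaw 4.9 j6 1.34 F [ 0.3  0.6 -0.8] w 11.0 | tool delta [-3.  -2.2  3. ] turn 0.1
```

```bash
python3 -m jog '[1,-2,-2,5,0]'; python3 -c "
from h import *
x,y=slot(2);go(x-1,y+1.5,91,4.8)"; python3 -m jog '[0.72,0,0,0,0,0.72,0,0,0,0,0.72,0,0,0,0]';python3 -c "
from h import *
x,y=slot(2);go(x-1,y+1.5,91,4.8)"
```

```text
time: 34.8
tool_pos: [541.4, -96.8, 90.5]
tcp_rot: [2.999, -0.045, 0.085]
contact_force: [3.6, -0.9, 16.0]
grip_width: 10.6
pose [541.4 -96.8  90.5] yaw 4.9 j6 1.35 F [ 3.6 -0.9 16. ] w 10.6 | tool delta [-2.4 -1.  -0.8] turn 0.1
time: 35.1
tool_pos: [542.3, -97.1, 91.8]
tcp_rot: [2.998, -0.048, 0.086]
contact_force: [0.1, 0.4, 0.3]
grip_width: 25.1
pose [542.3 -97.1  91.8] yaw 4.9 j6 1.35 F [0.1 0.4 0.3] w 25.1 | tool delta [-3.2 -1.6  0.5] turn 0.1
```

```bash
python3 -m jog '[0.72,1,3,-20,0,0.72,2,6,-45,0,0.6,2,6,-45,0]'; python3 - <<'E'
from h import *
p,d,W=snap("side","s14")
for r in rings(p,48,(290,360,290,375),"side"): print(r)
for r in rings(p,78,(195,290,270,345),"side"): print(r)
o=get_obs();print(tz(o["tcp_rot"]))
go(550,-432,130,111)
plan(550,-432,140,111,9)
a=cv2.imread('pics/s14.png');cv2.imwrite('pics/s14z.png',cv2.resize(a[160:360,240:420],(600,600),interpolation=cv2.INTER_CUBIC))
E
```

```text
time: 35.4
tool_pos: [538.0, -95.1, 199.1]
tcp_rot: [3.003, -0.032, 0.085]
contact_force: [0.9, -0.9, -0.2]
grip_width: 29.7
(array([ 549.9, -432.4]), np.float64(111.3), np.int32(47), array([354.2, 339.1]))
(array([535.1,  33.9]), np.float64(12.6), np.int32(28), array([301.9, 217. ]))
(array([538.6, -32. ]), np.float64(6.2), np.int32(25), array([308.3, 229.8]))
(array([555. , -99.2]), np.float64(8.7), np.int32(32), array([319.3, 243. ]))
[ 0.056 -0.138 -0.989]
pose [541.4 -96.  207.3] yaw 4.9 j6 1.3 F [ 3.3 -0.4  6.4] w 33.4 | tool delta [-23.7 321.3 123.3] turn 73.9
[-2.6 35.9 12.6] 8.2
[ 2.6 35.9 12.6] 8.2
[ 7.7 35.1 12.6] 8.2
[12.6 33.7 12.6] 8.2
[17.3 31.5 12.6] 8.2
[21.6 28.7 12.6] 8.2
[25.5 25.3 12.6] 8.2
[28.8 21.4 12.6] 8.2
[31.6 17.1 12.6] 8.2
```

View pics/s14z.png

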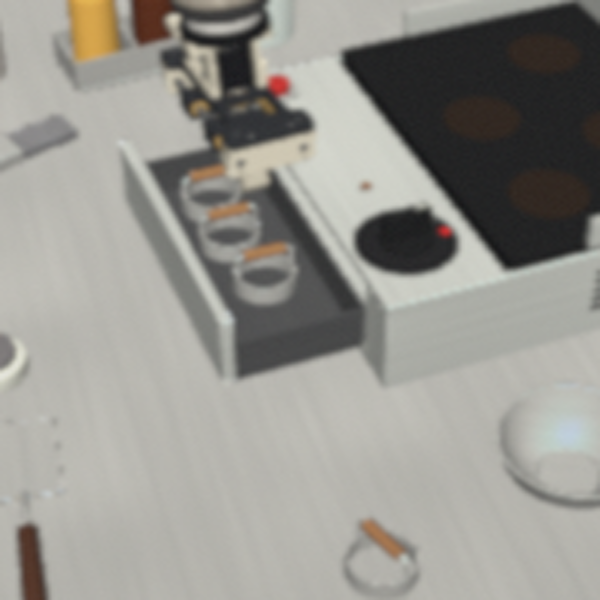

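Three rings stand upright in the drawer. The third, at (555,-99), sits a bit towards the back but has room. Now the last ring at (549.8,-432).

```bash
python3 -m jog '[0.6,-3,36,0,8.2,0.6,3,36,0,8.2,0.6,8,35,0,8.2,0.6,13,34,5,8.2,0.6,17,32,12,8.2]'; python3 -m jog '[0.6,22,29,12,8.2,0.6,26,25,12,8.2,0.6,29,21,12,8.2,0.6,32,17,12,8.2]'; python3 -c "
from h import *
go(550,-432,90,111);print(tz(get_obs()['tcp_rot']))"
```

```text
time: 35.95
tool_pos: [545.2, -278.6, 221.7]
tcp_rot: [3.07, -0.139, -0.645]
contact_force: [-0.0, 0.1, 0.1]
grip_width: 36.6
time: 36.35
tool_pos: [546.4, -434.3, 193.1]
tcp_rot: [-3.122, -0.155, -1.248]
contact_force: [0.6, -0.7, -0.2]
grip_width: 36.8
pose [ 546.4 -434.3  193.1] yaw -71.5 j6 2.08 F [ 0.6 -0.7 -0.2] w 36.8 | tool delta [-17.   -2.2 101.8] turn -2.5
[ 0.068 -0.14  -0.988]
```

```bash
python3 -m jog '[0.6,-8,-1,45,-2.5,0.6,-8,-1,45,0,0.6,0,0,0,0]'; python3 -c "
from h import *
go(550,-432,54,111);print(tz(get_obs()['tcp_rot']))"
```

```text
time: 36.65
tool_pos: [547.1, -438.5, 97.9]
tcp_rot: [-3.128, -0.158, -1.214]
contact_force: [-0.6, 1.0, -0.5]
grip_width: 36.4
pose [ 547.1 -438.5   97.9] yaw -69.6 j6 2.06 F [-0.6  1.  -0.5] w 36.4 | tool delta [-11.9  -4.4  42.6] turn -0.6
[ 0.067 -0.143 -0.987]
```

```bash
python3 -m jog '[0.6,-10,-5,37,-0.6,0.7,0,0,0,0]'; python3 -c "
from h import *
go(550,-431,53,111)"
```

```text
time: 36.85
tool_pos: [551.3, -433.1, 61.0]
tcp_rot: [-3.13, -0.159, -1.203]
contact_force: [-1.6, 0.2, -2.5]
grip_width: 32.4
pose [ 551.3 -433.1   61. ] yaw -68.9 j6 2.07 F [-1.6  0.2 -2.5] w 32.4 | tool delta [-3.6  0.6  7.5] turn 0.1
```

```bash
python3 -m jog '[0.7,-4,0,11,0,1,0,0,1,0,1,0,0,1,0,1,0,0,0,0,1,0,0,0,0]'; python3 -c "
from h import *
go(550,-431,53,111)"
```

```text
time: 37.35
tool_pos: [554.8, -434.7, 58.1]
tcp_rot: [-3.124, -0.173, -1.204]
contact_force: [-0.1, -0.2, -1.4]
grip_width: 11.2
pose [ 554.8 -434.7   58.1] yaw -69.0 j6 2.07 F [-0.1 -0.2 -1.4] w 11.2 | tool delta [-5.9  3.3  4.1] turn 0.0
```

```bash
python3 -m jog '[1,0,0,-20,0,1,0,0,-48,0,1,0,0,-48,0,1,0,0,-45,0]'; python3 -c "
from h import *
plan(549,-165,220,4.8,9);go(549,-165,220,4.8)"
```

```text
time: 37.75
tool_pos: [539.2, -407.9, 214.5]
tcp_rot: [-3.13, -0.16, -1.204]
contact_force: [0.2, -0.1, -1.1]
grip_width: 11.0
[-24.4 -10.7  -4.4] -8.2
[-22.6 -14.1  -4.4] -8.2
[-20.4 -17.2  -4.4] -8.2
[-17.7 -19.9  -4.4] -8.2
[-14.7 -22.2  -4.4] -8.2
[-11.4 -24.1  -4.4] -8.2
[ -7.8 -25.5  -4.4] -8.2
[ -4.1 -26.3  -4.4] -8.2
[ -0.3 -26.7  -4.4] -8.2
pose [ 539.2 -407.9  214.5] yaw -69.0 j6 2.06 F [ 0.2 -0.1 -1.1] w 11.0 | tool delta [-219.5  -96.7  -39.8] turn -73.8
```

```bash
python3 -m jog '[1,-24,-11,-4,-8.2,1,-22.5,-14,-4,-8.2,1,-20,-17,-4,-8.2,1,-18,-20,-4,-8.2,1,-15,-22,-4,-8.2]'; python3 -m jog '[1,-11,-24,-4,-8.2,1,-8,-25.5,-4,-8.2,1,-4,-26,-4,-8.2,1,0,-25,-4,-8.2,1,0,0,0,0]'; python3 -c "
from h import *
go(549,-162,140,4.8);print(tz(get_obs()['tcp_rot']))"
```

```text
time: 38.25
tool_pos: [545.6, -275.1, 228.8]
tcp_rot: [3.036, -0.149, -0.46]
contact_force: [-0.3, -0.2, -0.5]
grip_width: 10.9
time: 38.75
tool_pos: [546.9, -162.2, 231.5]
tcp_rot: [2.969, -0.068, 0.14]
contact_force: [0.6, -1.8, -1.1]
grip_width: 10.7
pose [ 546.9 -162.2  231.5] yaw 8.0 j6 1.13 F [ 0.6 -1.8 -1.1] w 10.7 | tool delta [ -4.1 -15.6  90.1] turn 3.2
[ 0.091 -0.16  -0.983]
```

```bash
python3 -m jog '[1,-2,-7,42,3.2,1,-2,-8,42,0,1,0,0,0,0]'; python3 -c "
from h import *
go(549,-162,95,4.8)
snap('side','s15');a=cv2.imread('pics/s15.png');cv2.imwrite('pics/s15z.png',cv2.resize(a[160:290,250:410],(800,600),interpolation=cv2.INTER_CUBIC))"
```

```text
time: 39.05
tool_pos: [551.3, -162.3, 148.2]
tcp_rot: [2.97, -0.087, 0.081]
contact_force: [0.2, -0.3, -1.2]
grip_width: 11.1
pose [ 551.3 -162.3  148.2] yaw 4.6 j6 1.23 F [ 0.2 -0.3 -1.2] w 11.1 | tool delta [-6.8 -9.5 51.9] turn -0.2
```

View pics/s15z.png

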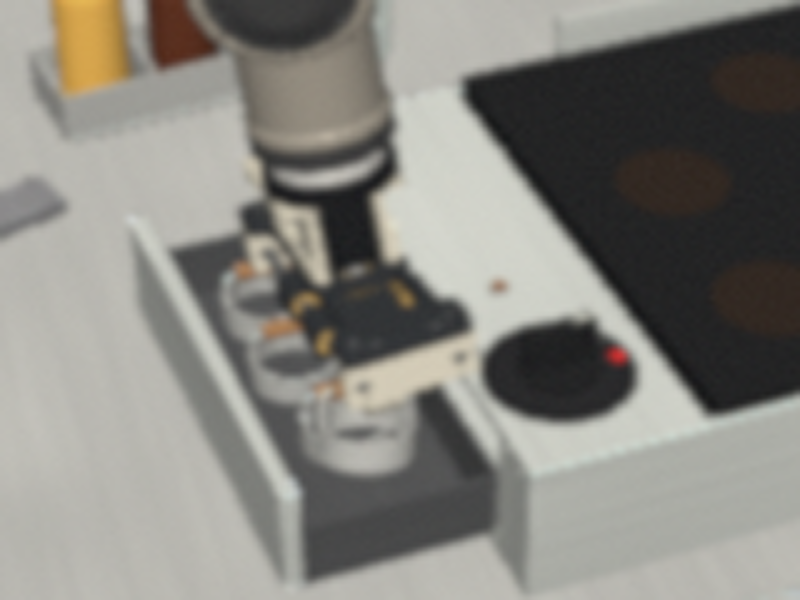

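```bash
python3 -m jog '[1,-4,-5,26,0,1,-3,-5,20,0,1,0,0,0,0]'; python3 -c "
from h import *
go(549,-162,89,4.8)"
```

```text
time: 39.4
tool_pos: [556.6, -158.0, 113.6]
tcp_rot: [2.97, -0.11, 0.075]
contact_force: [0.1, -0.2, -1.8]
grip_width: 11.3
pose [ 556.6 -158.   113.6] yaw 4.3 j6 1.26 F [ 0.1 -0.2 -1.8] w 11.3 | tool delta [-10.5  -0.7  23.8] turn -0.5
```

```bash
python3 -m jog '[1,-10,1,20,0,1,-2,0,2,0]'; python3 -c "
from h import *
go(549,-162,89,4.8)"
```

```text
time: 39.6
tool_pos: [552.1, -158.0, 98.3]
tcp_rot: [2.975, -0.123, 0.073]
contact_force: [0.4, -0.5, -0.2]
grip_width: 10.7
pose [ 552.1 -158.    98.3] yaw 4.2 j6 1.25 F [ 0.4 -0.5 -0.2] w 10.7 | tool delta [-4.5  2.2  9.3] turn -0.6
```

```bash
python3 -m jog '[1,-4,6,3,0,1,0,0,0,0]'; python3 -c "
from h import *
go(549,-163,89,4.8)
snap('side','s16');a=cv2.imread('pics/s16.png');cv2.imwrite('pics/s16z.png',cv2.resize(a[190:280,270:390],(800,600),interpolation=cv2.INTER_CUBIC))"
```

```text
time: 39.8
tool_pos: [553.4, -160.3, 102.5]
tcp_rot: [2.978, -0.136, 0.072]
contact_force: [0.5, 0.4, -1.2]
grip_width: 11.1
pose [ 553.4 -160.3  102.5] yaw 4.1 j6 1.24 F [ 0.5  0.4 -1.2] w 11.1 | tool delta [-6.3  0.3 13. ] turn -0.7
```

View pics/s16z.png

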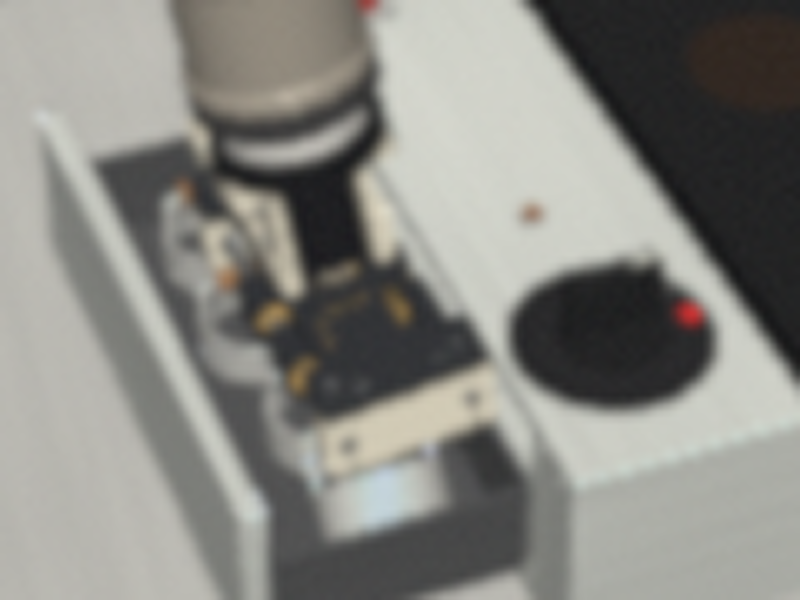

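```bash
python3 -m jog '[1,-6,1.5,14,0]'; python3 -c "
from h import *
go(549,-163,89,4.8)"; python3 -m jog '[1,-4,1,6,0]'; python3 -c "
from h import *
go(549,-163,89,4.8)"
```

```text
time: 39.95
tool_pos: [553.0, -160.6, 93.2]
tcp_rot: [2.982, -0.146, 0.07]
contact_force: [7.0, 62.2, 18.9]
grip_width: 11.0
pose [ 553.  -160.6   93.2] yaw 4.0 j6 1.23 F [ 7.  62.2 18.9] w 11.0 | tool delta [-4.7  1.5  3.8] turn -0.8
time: 40.05
tool_pos: [552.5, -158.9, 89.5]
tcp_rot: [2.986, -0.152, 0.069]
contact_force: [4.3, 24.1, 8.1]
grip_width: 10.9
pose [ 552.5 -158.9   89.5] yaw 4.0 j6 1.23 F [ 4.3 24.1  8.1] w 10.9 | tool delta [-3.8  3.8  0.5] turn -0.8
```

The wrist felt a 62 N sideways push, so something touched the right wall. I'll stop and look.

```bash
python3 -c "
from h import *
snap('side','s17');a=cv2.imread('pics/s17.png');cv2.imwrite('pics/s17z.png',cv2.resize(a[190:280,270:390],(800,600),interpolation=cv2.INTER_CUBIC))
snap('top','t17');a=cv2.imread('pics/t17.png');cv2.imwrite('pics/t17z.png',cv2.resize(a[140:245,270:410],(800,600),interpolation=cv2.INTER_CUBIC))
go(549,-163,89,4.8)"
```

```text
pose [ 552.3 -159.    89.5] yaw 4.0 j6 1.23 F [ 4.8 29.3  7.9] w 11.2 | tool delta [-3.6  3.7  0.5] turn -0.8
```

View pics/s17z.png

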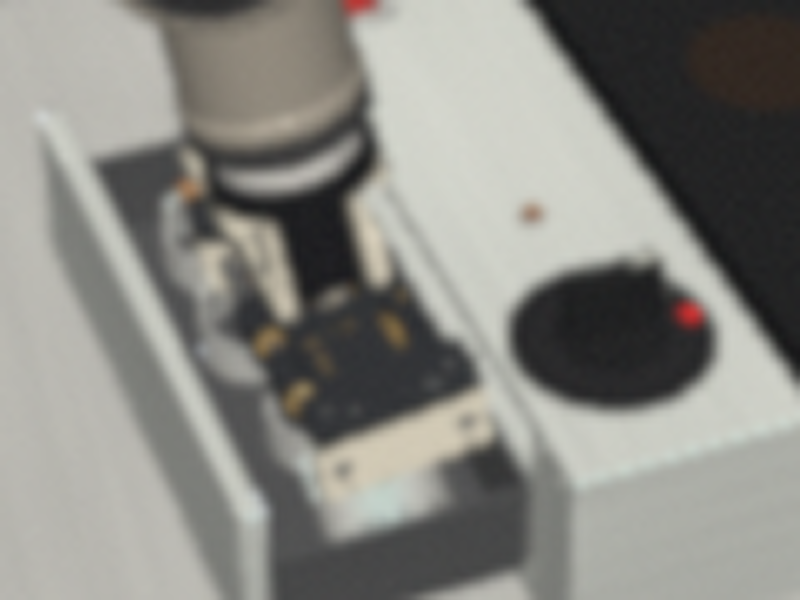

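View pics/t17z.png

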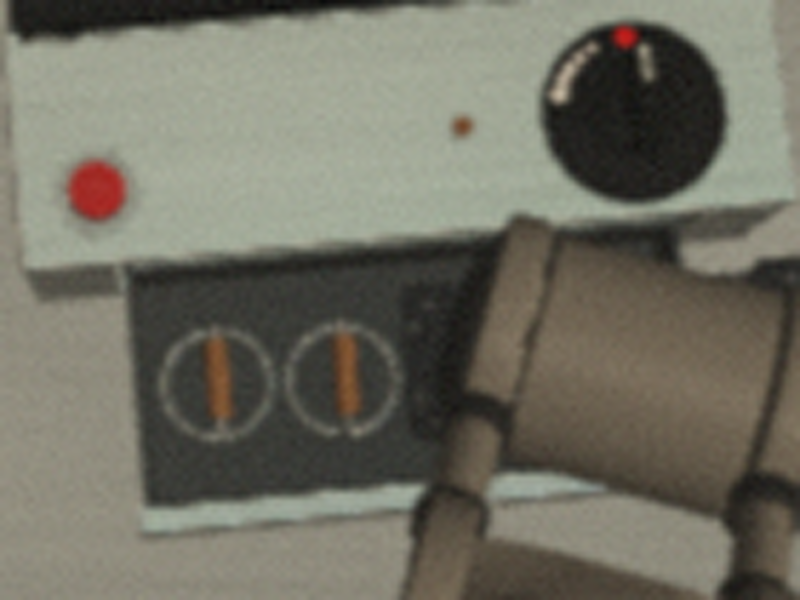

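```bash
python3 -c "
from h import *
print(tz([-3.124,-.173,-1.204]),tz([2.986,-.152,.069]),get_obs()['moment'])
z=np.load('pics/s17.npz');W=cloud('side',z['d']);a=np.radians(4.757);c,s=np.cos(a),np.sin(a)
G=np.stack([W[...,0]*c+W[...,1]*s,-W[...,0]*s+W[...,1]*c,W[...,2]],-1)
for v in range(256,276,2): print(v,[tuple(G[v,u].round(0)) for u in range(312,344,5)])
"
```

```text
[ 0.078 -0.154 -0.985] [ 0.16  -0.144 -0.977] [ 4.38242491 -0.86109104  0.9422698 ]
256 [(np.float64(517.0), np.float64(-152.0), np.float64(40.0)), (np.float64(487.0), np.float64(-284.0), np.float64(173.0)), (np.float64(501.0), np.float64(-284.0), np.float64(169.0)), (np.float64(514.0), np.float64(-287.0), np.float64(166.0)), (np.float64(530.0), np.float64(-283.0), np.float64(157.0)), (np.float64(546.0), np.float64(-280.0), np.float64(148.0)), (np.float64(595.0), np.float64(-201.0), np.float64(56.0))]
258 [(np.float64(517.0), np.float64(-152.0), np.float64(31.0)), (np.float64(487.0), np.float64(-282.0), np.float64(165.0)), (np.float64(503.0), np.float64(-279.0), np.float64(156.0)), (np.float64(517.0), np.float64(-278.0), np.float64(149.0)), (np.float64(530.0), np.float64(-282.0), np.float64(149.0)), (np.float64(588.0), np.float64(-180.0), np.float64(31.0)), (np.float64(597.0), np.float64(-199.0), np.float64(45.0))]
260 [(np.float64(514.0), np.float64(-160.0), np.float64(31.0)), (np.float64(528.0), np.float64(-167.0), np.float64(33.0)), (np.float64(501.0), np.float64(-283.0), np.float
[... 2475 characters left out ...]
513.0), np.float64(-250.0), np.float64(69.0)), (np.float64(527.0), np.float64(-253.0), np.float64(67.0)), (np.float64(543.0), np.float64(-252.0), np.float64(58.0)), (np.float64(558.0), np.float64(-252.0), np.float64(53.0)), (np.float64(575.0), np.float64(-249.0), np.float64(43.0))]
274 [(np.float64(482.0), np.float64(-252.0), np.float64(75.0)), (np.float64(496.0), np.float64(-254.0), np.float64(71.0)), (np.float64(512.0), np.float64(-251.0), np.float64(62.0)), (np.float64(527.0), np.float64(-252.0), np.float64(57.0)), (np.float64(543.0), np.float64(-251.0), np.float64(50.0)), (np.float64(559.0), np.float64(-250.0), np.float64(42.0)), (np.float64(574.0), np.float64(-251.0), np.float64(37.0))]
```

The held ring has swung about its bar: its rim points are at z 78–98 mm and gy about -255, so it rests on the right wall. I'll raise it and look again.

```bash
python3 -m jog '[1,3,-3,-20,0,1,5,0,-45,0,1,5,0,-40,0]'; python3 -c "
from h import *
snap('side','s18');a=cv2.imread('pics/s18.png');cv2.imwrite('pics/s18z.png',cv2.resize(a[170:290,270,].reshape(-1,1,3) if 0 else a[170:290,250:410],(800,600),interpolation=cv2.INTER_CUBIC))
go(549,-163,89,4.8)"
```

```text
time: 40.45
tool_pos: [548.1, -140.0, 197.1]
tcp_rot: [2.987, -0.148, 0.068]
contact_force: [2.2, -1.0, -0.5]
grip_width: 10.7
pose [ 551.1 -140.4  204.7] yaw 4.0 j6 1.23 F [ 2.6 -0.7  4.6] w 10.7 | tool delta [-22.    4.1 115.8] turn -0.8
```

View pics/s18z.png

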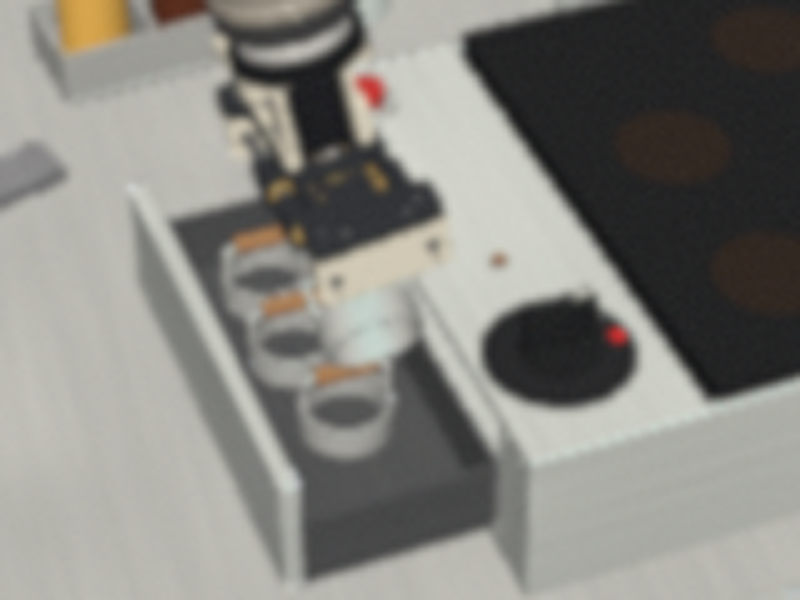

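Rings 1–3 still stand fine. I'll measure the held ring's tilt.

```bash
python3 -c "
from h import *
for n in ('s18',):
    z=np.load('pics/s18.npz');W=cloud('side',z['d']);p=z['p']
    o=get_obs();T=o['tool_pos']
    D=W-T
    m=(np.linalg.norm(D,axis=-1)<95)&(D[...,2]<-22)&(abs(D[...,0])<45)
    ys,xs=np.nonzero(m); print(len(ys),xs.min(),xs.max(),ys.min(),ys.max())
    q=D[m]; 
    for k in np.argsort(q[:,2])[::6]: print(q[k].round(0), (xs[k],ys[k]), p[ys[k],xs[k]])
"
```

```text
116 313 334 234 242
[ -2. -29. -57.] (np.int64(324), np.int64(242)) [172 167 152]
[ -6. -23. -54.] (np.int64(322), np.int64(240)) [196 205 198]
[  3. -23. -52.] (np.int64(325), np.int64(239)) [198 213 205]
[ -5. -22. -51.] (np.int64(322), np.int64(239)) [197 207 200]
[ -2. -20. -50.] (np.int64(323), np.int64(238)) [197 210 203]
[-17. -33. -50.] (np.int64(319), np.int64(242)) [176 170 161]
[-10. -27. -49.] (np.int64(321), np.int64(240)) [195 200 193]
[ -3. -25. -49.] (np.int64(323), np.int64(239)) [197 210 203]
[  3. -24. -48.] (np.int64(325), np.int64(238)) [197 211 204]
[  5. -26. -47.] (np.int64(326), np.int64(238)) [197 209 202]
[-22. -31. -46.] (np.int64(317), np.int64(241)) [152 151 146]
[ 16. -31. -45.] (np.int64(330), np.int64(238)) [173 175 168]
[ 12. -22. -44.] (np.int64(328), np.int64(236)) [189 193 186]
[ 17. -17. -42.] (np.int64(329), np.int64(234)) [177 178 171]
[-27. -39. -41.] (np.int64(316), np.int64(242)) [141 130 120]
[ 16. -28. -40.] (np.int64(330), np.int64(236)) [177 177 170]
[ 18. -23. -38.] (np.int64(330), np.int64(234)) [170 169 163]
[ 26. -36. -36.] (np.int64(334), np.int64(236)) [147 148 142]
[ 22. -39. -28.] (np.int64(333), np.int64(235)) [131 132 127]
[-33. -28. -23.] (np.int64(313), np.int64(235)) [135 135 130]
```

```bash
python3 -c "
from h import *
z=np.load('pics/s18.npz');W=cloud('side',z['d']);p=z['p'].astype(int)
o=get_obs();T=o['tool_pos'];D=W-T
m=(np.linalg.norm(D,axis=-1)<95)&(D[...,2]<-22)&(abs(D[...,0])<45)
q=D[m]
best=[]
for s in range(6,20,2):
  S=np.array([0.16,-.144,-.977])*s
  for th in range(-60,95,3):
    t=np.radians(th); a=np.array([0,-np.sin(t),-np.cos(t)]); r=q-S
    ax=r@a; rad=np.linalg.norm(r-np.outer(ax,a)+0,axis=1)
    e=np.abs(rad-29)+np.clip(24-ax,0,99)+np.clip(ax-46,0,99); best.append((np.median(e),np.mean(e),s,th))
best.sort(); print(best[:10])
"
```

```text
[(np.float64(3.2219759219610378), np.float64(3.605878195153635), 10, 66), (np.float64(3.4008714788446373), np.float64(3.709747136013148), 8, 63), (np.float64(3.4228631269659893), np.float64(3.728159301058726), 12, 69), (np.float64(3.544326541265514), np.float64(3.460724353114853), 8, 66), (np.float64(3.599958594838842), np.float64(3.7064787282903398), 6, 66), (np.float64(3.6580315971833546), np.float64(3.541281211216773), 10, 69), (np.float64(3.6702626019566402), np.float64(3.7117841762107213), 8, 69), (np.float64(3.703088617226994), np.float64(3.970840895110092), 14, 72), (np.float64(3.747155840714644), np.float64(3.6783380278098443), 6, 63), (np.float64(3.8508974103676525), np.float64(4.10732848242643), 10, 63)]
```

The ring is swung about 66°, with its underside facing right. The plan is to hook its lower rim inside the drawer's right wall top and move right to swing it back to about 20°. Then I'll set it down on the open bench to straighten it and regrasp.

```bash
python3 -c "
from h import *
go(553,-159,123,4.8)"; python3 -m jog '[1,-4,4,42,0,1,-7,6,38,0]'; python3 -c "
from h import *
go(553,-159,123,4.8)"
```

```text
pose [ 551.1 -140.4  204.7] yaw 4.0 j6 1.23 F [ 2.6 -0.7  4.6] w 10.7 | tool delta [-12.4   5.6  82.7] turn -0.8
time: 40.7
tool_pos: [561.9, -166.2, 139.4]
tcp_rot: [2.97, -0.184, 0.073]
contact_force: [0.1, -0.3, -2.3]
grip_width: 11.0
pose [ 561.9 -166.2  139.4] yaw 4.2 j6 1.21 F [ 0.1 -0.3 -2.3] w 11.0 | tool delta [-11.2 -10.2  13. ] turn -0.6
```

```bash
python3 -m jog '[1,-11,-10,17,0]'; python3 -c "
from h import *
go(553,-175,123,4.8)
snap('side','s19');a=cv2.imread('pics/s19.png');cv2.imwrite('pics/s19z.png',cv2.resize(a[190:280,270:390],(800,600),interpolation=cv2.INTER_CUBIC))"
```

```text
time: 40.8
tool_pos: [555.1, -162.6, 119.7]
tcp_rot: [2.967, -0.187, 0.071]
contact_force: [-0.7, -0.2, -2.0]
grip_width: 10.9
pose [ 555.1 -162.6  119.7] yaw 4.0 j6 1.23 F [-0.7 -0.2 -2. ] w 10.9 | tool delta [-2.3 12.7 -1.6] turn -0.8
```

View pics/s19z.png

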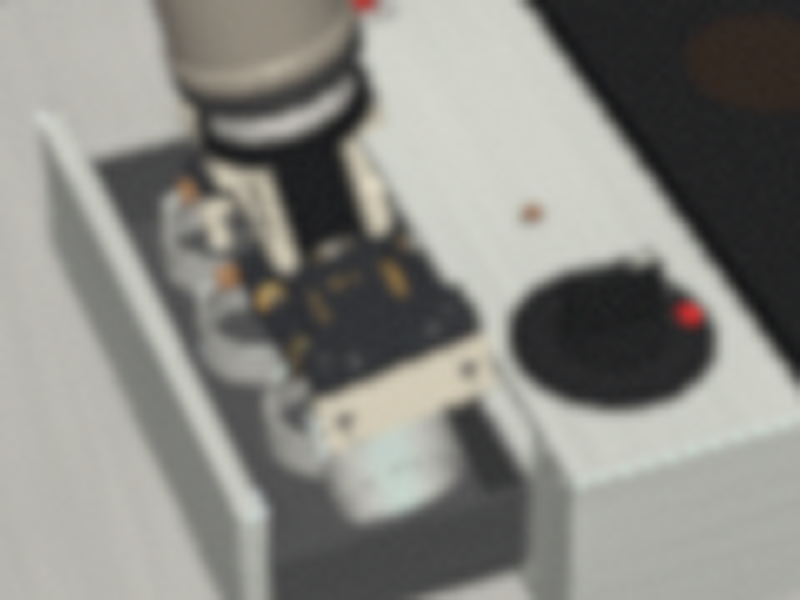

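The tilted ring, at crop (400,460), is at the right wall. I'll push right slowly.

```bash
python3 -m jog '[1,-1,10,2,0,1,-1,10,2,0]'; python3 -c "
from h import *
go(553,-195,121,4.8)"; python3 -m jog '[1,-1,8,2,0,1,-1,8,2,0]'; python3 -c "
from h import *
go(553,-205,121,4.8)"
```

```text
time: 41.05
tool_pos: [554.0, -179.9, 120.9]
tcp_rot: [2.972, -0.187, 0.071]
contact_force: [-4.3, 21.3, 33.3]
grip_width: 10.9
pose [ 554.  -179.9  120.9] yaw 4.0 j6 1.18 F [-4.3 21.3 33.3] w 10.9 | tool delta [-2.  14.9  2.1] turn -0.8
time: 41.25
tool_pos: [556.9, -197.4, 127.1]
tcp_rot: [2.969, -0.197, 0.072]
contact_force: [-2.4, 6.1, 2.9]
grip_width: 10.5
pose [ 556.9 -197.4  127.1] yaw 4.1 j6 1.13 F [-2.4  6.1  2.9] w 10.5 | tool delta [-5.5  6.3  6.3] turn -0.7
```

```bash
python3 -c "
from h import *
snap('side','s20');a=cv2.imread('pics/s20.png');cv2.imwrite('pics/s20z.png',cv2.resize(a[200:290,280:400],(800,600),interpolation=cv2.INTER_CUBIC))"
```

View pics/s20z.png

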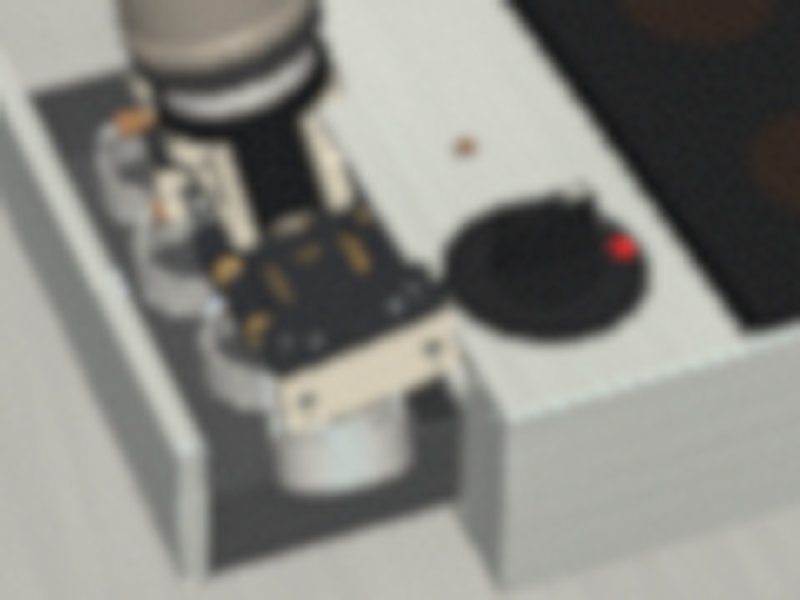

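```bash
cat >> h.py <<'E'
def ringtilt(tag):
    z=np.load(f'pics/{tag}.npz');W=cloud('side',z['d']);o=get_obs();T=o['tool_pos'];D=W-T; R=tz(o['tcp_rot'])
    m=(np.linalg.norm(D,axis=-1)<80)&(D[...,2]<-27)&(abs(D[...,0])<45)&(z['p'].min(-1)>115)
    q=D[m];best=[]
    for s in range(6,18,2):
        for th in range(-60,100,3):
            t=np.radians(th);a=np.array([0,-np.sin(t),-np.cos(t)]);r=q-R*s;ax=r@a;rad=np.linalg.norm(r-np.outer(ax,a),axis=1)
            e=np.abs(rad-29)+np.clip(24-ax,0,99)+np.clip(ax-46,0,99);best.append((e.mean().round(2),s,th))
    best.sort();print(len(q),best[:5])
E
python3 -c "
from h import *
ringtilt('s20')"; python3 -m jog '[1,-2,9,5,0,1,-1,8,3,0]'; python3 -c "
from h import *
go(553,-215,121,4.8)
snap('side','s21');ringtilt('s21');a=cv2.imread('pics/s21.png');cv2.imwrite('pics/s21z.png',cv2.resize(a[200:290,280:400],(800,600),interpolation=cv2.INTER_CUBIC))"
```

```text
68 [(np.float64(5.05), 6, 36), (np.float64(5.14), 6, 33), (np.float64(5.17), 8, 36), (np.float64(5.31), 8, 39), (np.float64(5.39), 8, 33)]
time: 41.5
tool_pos: [559.0, -219.0, 128.0]
tcp_rot: [2.964, -0.205, 0.072]
contact_force: [-0.5, 4.1, 2.9]
grip_width: 10.8
pose [ 559. -219.  128.] yaw 4.1 j6 1.09 F [-0.5  4.1  2.9] w 10.8 | tool delta [-7.  -5.4  4.8] turn -0.7
111 [(np.float64(3.4), 6, 15), (np.float64(3.49), 8, 15), (np.float64(3.58), 6, 12), (np.float64(3.69), 10, 15), (np.float64(3.71), 8, 12)]
```

View pics/s21z.png

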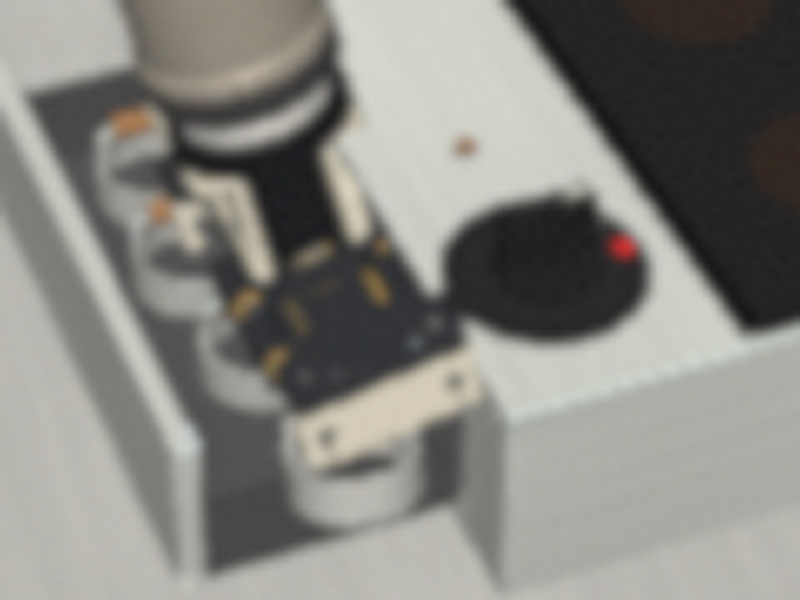

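The ring is back to about 14°. I'll lift it over the wall and set it on the open bench to straighten.

```bash
python3 -m jog '[1,6,4,-45,0,1,6,4,-40,0]'; python3 -m jog '[1,-15,40,5,0,1,-15,40,5,0,1,-20,35,10,0,1,-20,20,20,0]'; python3 -c "
from h import *
go(480,-350,100,4.8)"
```

```text
time: 41.75
tool_pos: [551.3, -215.3, 211.6]
tcp_rot: [2.967, -0.198, 0.069]
contact_force: [0.5, -0.9, -1.1]
grip_width: 11.0
time: 42.15
tool_pos: [501.8, -367.3, 197.8]
tcp_rot: [2.946, -0.218, 0.081]
contact_force: [0.8, -0.1, -1.1]
grip_width: 10.8
pose [ 501.8 -367.3  197.8] yaw 4.6 j6 0.72 F [ 0.8 -0.1 -1.1] w 10.8 | tool delta [-41.  -36.3  85.7] turn -0.2
```

```bash
python3 -m jog '[1,-20,-18,43,0,1,-20,-18,40,0]'; python3 -c "
from h import *
go(480,-350,62,4.8)"; python3 -m jog '[1,-8,-5,30,0]'; python3 -c "
from h import *
go(480,-350,58,4.8)"
```

```text
time: 42.35
tool_pos: [481.5, -360.0, 107.5]
tcp_rot: [2.93, -0.228, 0.078]
contact_force: [0.3, -0.1, -1.8]
grip_width: 11.2
pose [ 481.5 -360.   107.5] yaw 4.5 j6 0.69 F [ 0.3 -0.1 -1.8] w 11.2 | tool delta [-11.  -19.1  41.1] turn -0.3
time: 42.45
tool_pos: [478.8, -361.5, 74.2]
tcp_rot: [2.932, -0.226, 0.076]
contact_force: [-0.4, 0.9, -1.2]
grip_width: 10.7
pose [ 478.8 -361.5   74.2] yaw 4.4 j6 0.67 F [-0.4  0.9 -1.2] w 10.7 | tool delta [ -1.6 -14.5  13.6] turn -0.4
```

```bash
python3 -m jog '[1,-1.5,-2,7,0]'; python3 -m jog '[1,-1.5,-2,6,0]'; python3 -m jog '[1,-1.5,-2,5,0]'
```

```text
time: 42.55
tool_pos: [477.2, -360.9, 63.9]
tcp_rot: [2.935, -0.223, 0.075]
contact_force: [-0.0, 0.8, -0.7]
grip_width: 11.1
time: 42.65
tool_pos: [477.5, -361.1, 57.8]
tcp_rot: [2.934, -0.223, 0.075]
contact_force: [0.2, -0.2, -0.1]
grip_width: 11.1
time: 42.75
tool_pos: [477.9, -361.2, 53.2]
tcp_rot: [2.932, -0.225, 0.075]
contact_force: [-0.3, 0.1, 7.7]
grip_width: 10.9
```

Contact. I'll press slightly more, then look.

```bash
python3 -m jog '[1,-1,-1,4,0]'; python3 -c "
from h import *
go(480,-350,52,4.8)
snap('side','s22');ringtilt('s22');a=cv2.imread('pics/s22.png');cv2.imwrite('pics/s22z.png',cv2.resize(a[260:365,260:400],(800,600),interpolation=cv2.INTER_CUBIC))"
```

```text
time: 42.85
tool_pos: [480.0, -363.3, 52.0]
tcp_rot: [2.926, -0.229, 0.077]
contact_force: [-2.4, -1.4, 14.2]
grip_width: 11.1
pose [ 480.  -363.3   52. ] yaw 4.4 j6 0.67 F [-2.4 -1.4 14.2] w 11.1 | tool delta [  1.  -13.   -2.6] turn -0.4
602 [(np.float64(11.71), 16, 15), (np.float64(11.8), 16, 18), (np.float64(11.99), 16, 12), (np.float64(12.06), 14, 15), (np.float64(12.11), 14, 12)]
```

View pics/s22z.png

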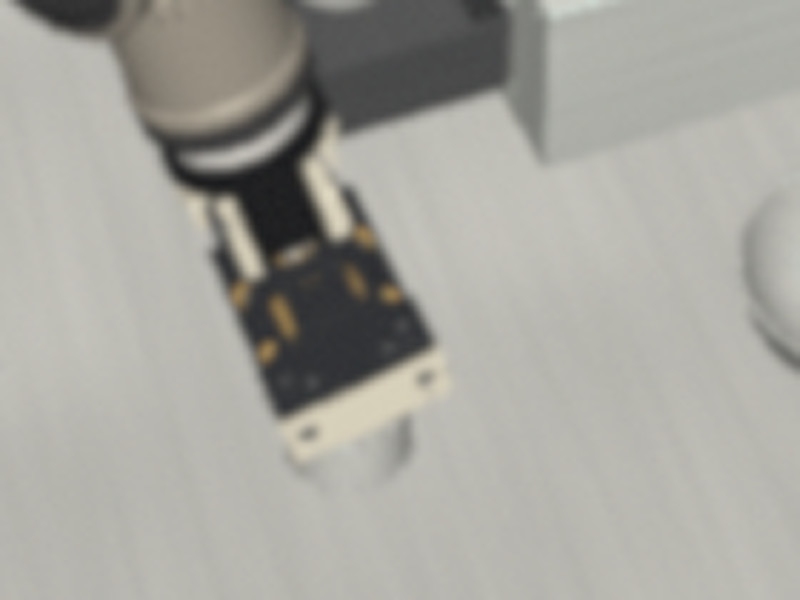

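```bash
python3 -m jog '[0.6,0,0,0,0,0.6,0,0,0,0,0.6,0,0,0,0,0.6,4,4,-20,0,0.6,8,8,-40,0]'; python3 -m jog '[0.6,8,8,-40,0,0.6,0,-30,-20,0,0.6,0,-40,0,0]'; python3 - <<'E'
from h import *
p,d,W=snap("side","s23")
for r in rings(p,48,(270,370,270,390),"side"): print(r)
for r in rings(p,78,(195,290,270,345),"side"): print(r)
go(590,-240,135,4.8)
a=cv2.imread('pics/s23.png');cv2.imwrite('pics/s23z.png',cv2.resize(a[180:370,240:420],(600,600),interpolation=cv2.INTER_CUBIC))
E
```

```text
time: 43.4
tool_pos: [478.5, -362.3, 115.7]
tcp_rot: [2.925, -0.229, 0.078]
contact_force: [0.5, -0.2, -0.2]
grip_width: 36.6
time: 43.7
tool_pos: [473.2, -293.6, 171.3]
tcp_rot: [2.913, -0.241, 0.077]
contact_force: [0.6, 0.4, -1.0]
grip_width: 37.0
(array([ 480.1, -380.9]), np.float64(2.0), np.int32(42), array([322. , 329.5]))
(array([543.6,  34. ]), np.float64(22.3), np.int32(19), array([304.5, 216.4]))
(array([544.3, -31.6]), np.float64(13.1), np.int32(17), array([310.1, 229.4]))
(array([552.7, -99.6]), np.float64(9.6), np.int32(36), array([318.7, 243.3]))
pose [ 471.3 -287.2  168.2] yaw 4.5 j6 0.84 F [-1.7  5.5 -1.8] w 36.4 | tool delta [110.9 -50.3  51. ] turn -0.3
```

View pics/s23z.png

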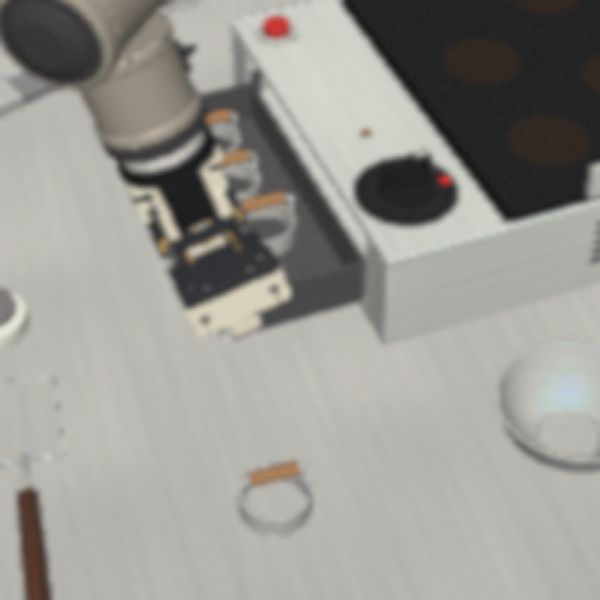

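The ring stands upright on the bench at (480,-381), with its bar nearly aligned already. I'll take the lean out again, first against the griddle's front right of the drawer.

```bash
python3 -m jog '[1,35,-12,0,0,1,35,-12,0,0,1,20,-8,20,0,1,5,-8,20,0,1,0,0,0,0]'; python3 -c "
from h import *
go(592,-236,134,4.8)"
```

```text
time: 44.25
tool_pos: [575.9, -244.2, 145.7]
tcp_rot: [2.919, -0.238, 0.082]
contact_force: [-0.7, 0.7, -0.1]
grip_width: 2.4
pose [ 575.9 -244.2  145.7] yaw 4.7 j6 1.09 F [-0.7  0.7 -0.1] w 2.4 | tool delta [ 13.5 -10.   13.4] turn -0.1
```

```bash
python3 -m jog '[1,10,-10,13,0,1,8,0,3,0,1,5,0,2,0,1,5,0,2,0]'; python3 -c "
from h import *
go(594,-236,134,4.8)"; python3 -m jog '[1,5,0,1,0,1,4,0,1,0,1,4,0,1,0]'; python3 -c "
from h import *
go(594,-236,134,4.8)"
```

```text
time: 44.65
tool_pos: [601.3, -236.8, 132.5]
tcp_rot: [2.922, -0.222, 0.08]
contact_force: [-38.1, 5.3, 27.3]
grip_width: 0.4
pose [ 601.3 -236.8  132.5] yaw 4.6 j6 1.14 F [-38.1   5.3  27.3] w 0.4 | tool delta [-6.7 -0.7 -3.3] turn -0.2
time: 44.95
tool_pos: [601.4, -237.0, 133.1]
tcp_rot: [2.93, -0.195, 0.074]
contact_force: [-15.8, 3.6, 7.2]
grip_width: 0.5
pose [ 601.4 -237.   133.1] yaw 4.3 j6 1.14 F [-15.8   3.6   7.2] w 0.5 | tool delta [-7.  -1.  -2.6] turn -0.5
```

```bash
python3 -m jog '[1,5,2,1,0,1,5,2,1,0,1,5,2,1,0,1,5,2,1,0,1,5,2,1,0]'; python3 -m jog '[1,5,2,1,0,1,5,2,1,0,1,5,2,1,0,1,5,2,1,0,1,5,2,1,0]';python3 -c "
from h import *
go(594,-236,134,4.8)"
```

```text
time: 45.45
tool_pos: [602.7, -240.1, 132.5]
tcp_rot: [2.956, -0.14, 0.064]
contact_force: [-18.2, 7.6, 8.6]
grip_width: 0.3
time: 45.95
tool_pos: [604.1, -243.2, 131.8]
tcp_rot: [2.982, -0.085, 0.056]
contact_force: [-18.0, 8.3, 9.1]
grip_width: 0.2
pose [ 604.1 -243.2  131.8] yaw 3.2 j6 1.13 F [-18.    8.3   9.1] w 0.2 | tool delta [-9.4 -7.2 -4.2] turn -1.6
```

Friction is also correcting the sideways lean. I'll continue.

```bash
python3 -m jog '[1,5,2.5,1,0,1,5,2.5,1,0,1,5,2.5,1,0,1,5,2.5,1,0,1,5,2.5,1,0]'; python3 -m jog '[1,5,2.5,0,0,1,5,2.5,0,0,1,5,2.5,0,0,1,5,2.5,0,0,1,5,2.5,0,0]';python3 -c "
from h import *
go(594,-236,134,4.8)"
```

```text
time: 46.45
tool_pos: [605.5, -248.7, 130.3]
tcp_rot: [3.008, -0.028, 0.051]
contact_force: [-18.3, 7.9, 8.2]
grip_width: 0.6
time: 46.95
tool_pos: [606.3, -251.3, 130.0]
tcp_rot: [3.041, 0.032, 0.048]
contact_force: [-17.8, 8.6, 6.1]
grip_width: 0.6
pose [ 606.3 -251.3  130. ] yaw 2.7 j6 1.1 F [-17.8   8.6   6.1] w 0.6 | tool delta [-11.7 -15.4  -5.2] turn -2.1
```

```bash
python3 -m jog '[1,5,3,0,0,1,5,3,0,0,1,5,3,0,0,1,5,3,0,0,1,5,3,0,0]';python3 -m jog '[0.65,-40,0,0,0,0.65,-40,20,-10,0,0.65,-40,35,0,0]';python3 -c "
from h import *
go(480,-381,100,4);print(tz(get_obs()['tcp_rot']))"
```

```text
time: 47.45
tool_pos: [606.8, -253.0, 129.6]
tcp_rot: [3.078, 0.095, 0.052]
contact_force: [-19.3, 12.1, 7.2]
grip_width: 0.4
time: 47.75
tool_pos: [493.0, -309.2, 154.6]
tcp_rot: [3.082, 0.097, 0.06]
contact_force: [0.2, -0.9, 1.3]
grip_width: 20.0
pose [ 493.  -309.2  154.6] yaw 3.5 j6 0.92 F [ 0.2 -0.9  1.3] w 20.0 | tool delta [-12.   67.4  60.1] turn -0.5
[-0.093 -0.065 -0.994]
```

```bash
python3 -m jog '[0.65,-6,35,20,0,0.65,-6,33,20,0]';python3 - <<'E'
from h import *
p,d,W=snap("side","s24")
for r in rings(p,48,(270,370,270,390),"side"): print(r)
p,d,W=snap("top","t24")
for r in rings(p,48,(200,270,395,480),"top"): print(r)
go(480,-381,85,4)
E
```

```text
time: 47.95
tool_pos: [479.3, -384.6, 126.6]
tcp_rot: [3.076, 0.091, 0.059]
contact_force: [0.2, 0.2, 0.5]
grip_width: 31.2
(array([ 476.4, -382.2]), np.float64(174.6), np.int32(28), array([320.8, 330.2]))
pose [ 477.7 -386.8  124.2] yaw 3.1 j6 0.82 F [1.1 0.  0.1] w 31.8 | tool delta [ 6.3 -8.1 38.3] turn -0.9
```

```bash
python3 -m jog '[0.65,6,-8,38,-1,0.65,0,0,0,0]';python3 -c "
from h import *
go(480,-380.5,53,2.5)"
```

```text
time: 48.25
tool_pos: [479.2, -383.0, 86.9]
tcp_rot: [3.078, 0.092, 0.069]
contact_force: [-0.5, 1.3, -0.7]
grip_width: 32.2
pose [ 479.2 -383.    86.9] yaw 3.9 j6 0.82 F [-0.5  1.3 -0.7] w 32.2 | tool delta [ 4.1 -4.6 33.4] turn 1.4
```

```bash
python3 -m jog '[0.65,4,-5,32,1,0.65,0,0,1,0]';python3 -c "
from h import *
go(480,-380.5,53,2.5)
snap('side','s25');a=cv2.imread('pics/s25.png');cv2.imwrite('pics/s25z.png',cv2.resize(a[275:365,270:390],(800,600),interpolation=cv2.INTER_CUBIC))"
```

```text
time: 48.45
tool_pos: [481.3, -381.0, 56.9]
tcp_rot: [3.073, 0.088, 0.05]
contact_force: [-0.4, 0.6, -0.1]
grip_width: 32.3
pose [ 481.3 -381.    56.9] yaw 2.9 j6 0.85 F [-0.4  0.6 -0.1] w 32.3 | tool delta [-0.9 -0.8  4. ] turn 0.4
```

View pics/s25z.png

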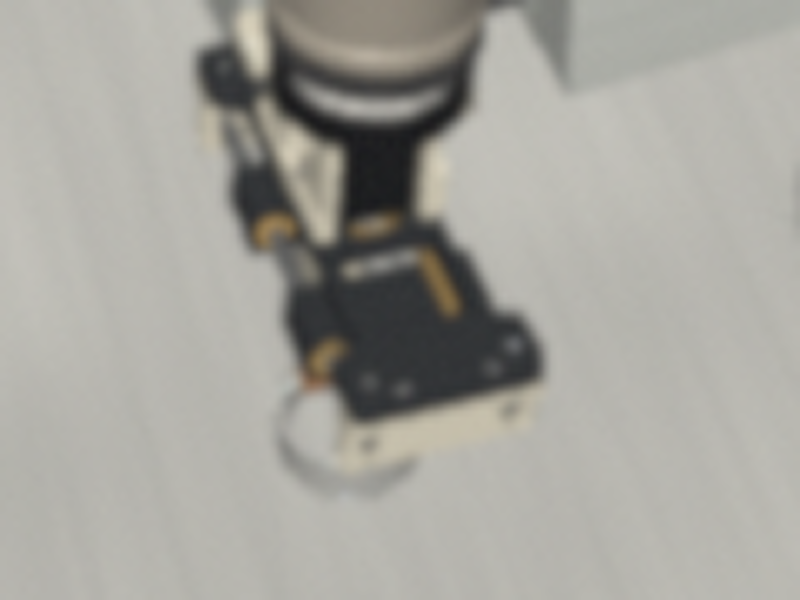

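The ring at crop (350,430) sits under the gripper with its bar between the fingers. I'll lower a touch more and close.

```bash
python3 -m jog '[0.65,-1,-1,6,0,1,0,0,1,0,1,0,0,1,0,1,0,0,1,0,1,0,0,0,0]';python3 -c "
from h import *
go(480,-380.5,53,2.5)"; python3 -m jog '[1,0,0,-20,0,1,-4,3,-45,0,1,-4,3,-45,0,1,-4,3,-45,0]';python3 -c "
from h import *
print(tz(get_obs()['tcp_rot']));go(546,-162,215,4.8);plan(546,-162,215,4.8,6)
snap('side','s26');ringtilt('s26');a=cv2.imread('pics/s26.png');cv2.imwrite('pics/s26z.png',cv2.resize(a[215:335,260:420],(800,600),interpolation=cv2.INTER_CUBIC))"
```

```text
time: 49.0
tool_pos: [484.6, -384.9, 59.0]
tcp_rot: [3.06, 0.076, 0.052]
contact_force: [1.1, 0.6, -0.5]
grip_width: 10.9
pose [ 484.6 -384.9   59. ] yaw 3.0 j6 0.85 F [ 1.1  0.6 -0.5] w 10.9 | tool delta [-3.9 -5.1  5.9] turn 0.5
time: 49.4
tool_pos: [481.3, -378.8, 211.3]
tcp_rot: [3.073, 0.088, 0.053]
contact_force: [0.0, -0.1, -0.5]
grip_width: 10.6
[-0.084 -0.073 -0.994]
pose [ 481.3 -378.8  211.3] yaw 3.0 j6 0.81 F [ 0.  -0.1 -0.5] w 10.6 | tool delta [  75.5 -211.9  -25. ] turn -1.8
[ 12.6 -35.3  -4.2] -0.3
[ 12.8 -35.2  -4.2] -0.3
[ 12.9 -35.2  -4.2] -0.3
[ 13.1 -35.1  -4.2] -0.3
[ 13.3 -35.   -4.2] -0.3
[ 13.5 -35.   -4.2] -0.3
171 [(np.float64(3.72), 16, -6), (np.float64(3.92), 16, -3), (np.float64(4.09), 14, -6), (np.float64(4.18), 16, -9), (np.float64(4.29), 14, -3)]
```

View pics/s26z.png

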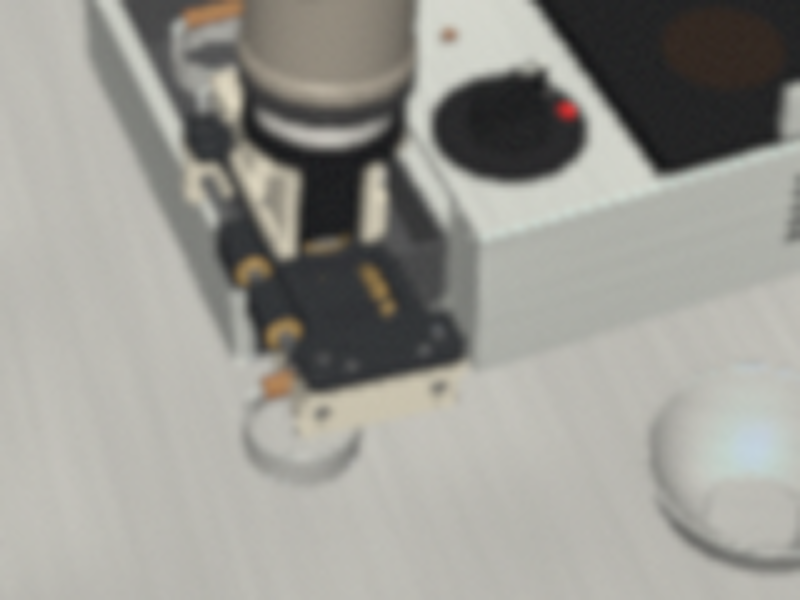

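The ring hangs level, about 5° off, offset some 4 mm towards the robot. Carrying it to the last slot.

```bash
python3 -m jog '[1,13,-36,-4,0,1,13,-36,-4,0,1,13,-36,-4,0,1,13,-36,-4,0,1,12,-35,-4,0]'; python3 -m jog '[1,10,-20,0,-1,1,0,0,0,0]'; python3 -c "
from h import *
print(tz(get_obs()['tcp_rot']));go(549,-162,130,4.8)"
```

```text
time: 49.95
tool_pos: [540.3, -198.8, 225.4]
tcp_rot: [3.053, 0.07, 0.043]
contact_force: [0.2, -0.4, -1.6]
grip_width: 10.9
time: 50.15
tool_pos: [550.5, -173.1, 222.9]
tcp_rot: [3.056, 0.07, 0.066]
contact_force: [0.6, 0.2, 0.2]
grip_width: 10.9
[-0.064 -0.09  -0.994]
pose [ 550.5 -173.1  222.9] yaw 3.8 j6 1.15 F [0.6 0.2 0.2] w 10.9 | tool delta [  5.8 -19.   91.4] turn -1.0
```

```bash
python3 -m jog '[1,3,-9,45,-1,1,3,-9,45,0]'; python3 -c "
from h import *
go(549,-162,95,4.8)
snap('side','s27');ringtilt('s27');a=cv2.imread('pics/s27.png');cv2.imwrite('pics/s27z.png',cv2.resize(a[190:280,270:390],(800,600),interpolation=cv2.INTER_CUBIC))"
```

```text
time: 50.35
tool_pos: [553.8, -165.1, 136.2]
tcp_rot: [3.049, 0.057, 0.085]
contact_force: [-0.4, -0.8, -2.6]
grip_width: 11.0
pose [ 553.8 -165.1  136.2] yaw 4.8 j6 1.18 F [-0.4 -0.8 -2.6] w 11.0 | tool delta [-2.1 -7.3 40.9] turn 0.0
140 [(np.float64(2.23), 6, 3), (np.float64(2.48), 8, 3), (np.float64(2.55), 6, 6), (np.float64(2.62), 8, 6), (np.float64(2.67), 6, 0)]
```

View pics/s27z.png

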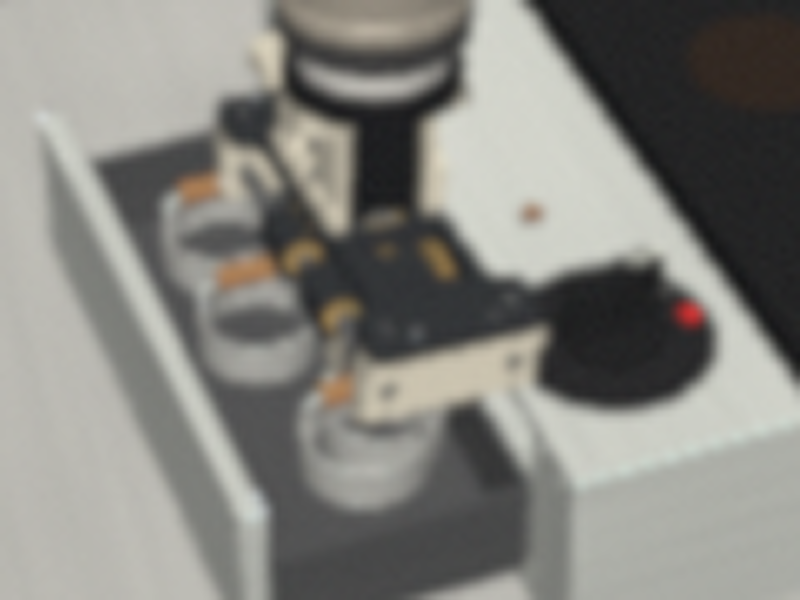

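The ring is level (3°) over the last slot. I'll lower it, shifting slightly forward.

```bash
python3 -m jog '[1,-6,-6,26,0]'; python3 -c "
from h import *
go(546,-162,89,4.8)"; python3 -m jog '[1,-4,-3,16,0]';python3 -c "
from h import *
go(546,-162,89,4.8)"
```

```text
time: 50.5
tool_pos: [543.7, -161.7, 104.0]
tcp_rot: [3.052, 0.064, 0.084]
contact_force: [0.2, 0.0, -0.3]
grip_width: 10.8
pose [ 543.7 -161.7  104. ] yaw 4.8 j6 1.19 F [ 0.2  0.  -0.3] w 10.8 | tool delta [ 3.2 -0.8 14.8] turn 0.0
time: 50.6
tool_pos: [536.9, -160.3, 86.6]
tcp_rot: [3.055, 0.068, 0.083]
contact_force: [-1.6, 23.6, 45.2]
grip_width: 11.1
pose [ 536.9 -160.3   86.6] yaw 4.8 j6 1.19 F [-1.6 23.6 45.2] w 11.1 | tool delta [ 8.8  2.7 -2.8] turn -0.0
```

```bash
python3 -m jog '[1,0,0,-2,0]'; python3 -c "
from h import *
go(546,-162,89,4.8)
snap('side','s28');a=cv2.imread('pics/s28.png');cv2.imwrite('pics/s28z.png',cv2.resize(a[190:280,270:390],(800,600),interpolation=cv2.INTER_CUBIC));ringtilt('s28')"
```

```text
time: 50.7
tool_pos: [536.1, -160.4, 88.1]
tcp_rot: [3.056, 0.07, 0.082]
contact_force: [-0.1, 0.7, -0.4]
grip_width: 10.8
pose [ 536.1 -160.4   88.1] yaw 4.7 j6 1.19 F [-0.1  0.7 -0.4] w 10.8 | tool delta [ 9.7  2.5 -1.4] turn -0.1
71 [(np.float64(7.57), 12, 6), (np.float64(7.63), 12, 3), (np.float64(7.69), 14, 6), (np.float64(7.7), 14, 3), (np.float64(7.73), 12, 9)]
```

View pics/s28z.png

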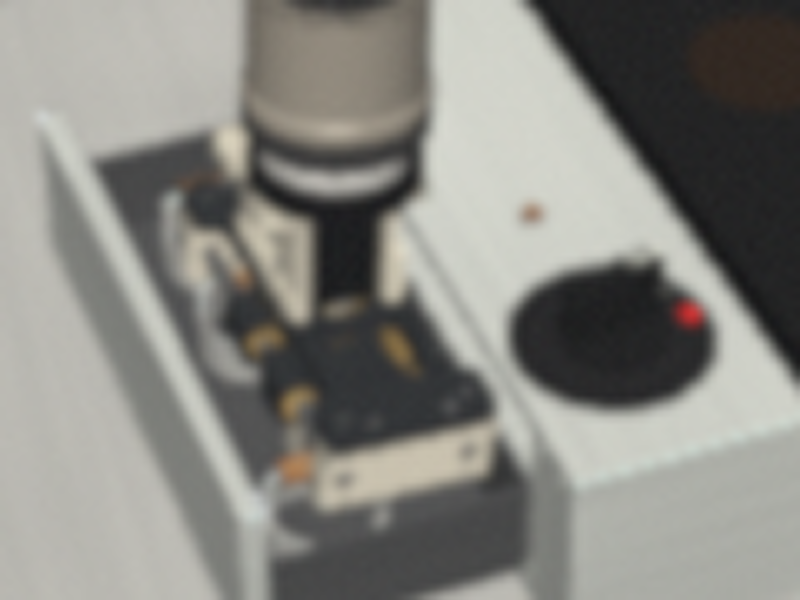

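Ring 4 is down inside the drawer at the right front. Release.

```bash
python3 -m jog '[0.74,0,0,0,0,0.74,0,0,0,0,0.74,0,0,0,0]'; python3 -m jog '[0.74,-1,2,-20,0,0.74,-3,4,-45,0,0.74,-3,4,-45,0]'; python3 - <<'E'
from h import *
p,d,W=snap("side","s29")
for r in rings(p,78,(195,300,270,345),"side"): print(r)
go(500,-162,230,4.8)
a=cv2.imread('pics/s29.png');cv2.imwrite('pics/s29z.png',cv2.resize(a[180:300,250:410],(800,600),interpolation=cv2.INTER_CUBIC))
E
```

```text
time: 51.05
tool_pos: [537.6, -163.4, 91.5]
tcp_rot: [3.052, 0.066, 0.08]
contact_force: [-0.5, -0.4, 0.9]
grip_width: 23.4
time: 51.35
tool_pos: [535.1, -163.3, 200.0]
tcp_rot: [3.058, 0.078, 0.08]
contact_force: [0.7, -0.6, 0.4]
grip_width: 24.0
(array([536.2,  33.9]), np.float64(5.2), np.int32(34), array([302.3, 216.9]))
(array([533.1, -32.5]), np.float64(6.2), np.int32(17), array([306.6, 230.3]))
(array([ 577.5, -105.2]), np.float64(8.3), np.int32(36), array([327.1, 242.8]))
(array([ 532.6, -163.6]), np.float64(1.8), np.int32(38), array([318.1, 259.2]))
pose [ 538.3 -164.6  208.2] yaw 4.6 j6 1.15 F [ 2.  -1.1  6.6] w 24.1 | tool delta [-39.3  -3.9 -19.6] turn -0.2
```

View pics/s29z.png

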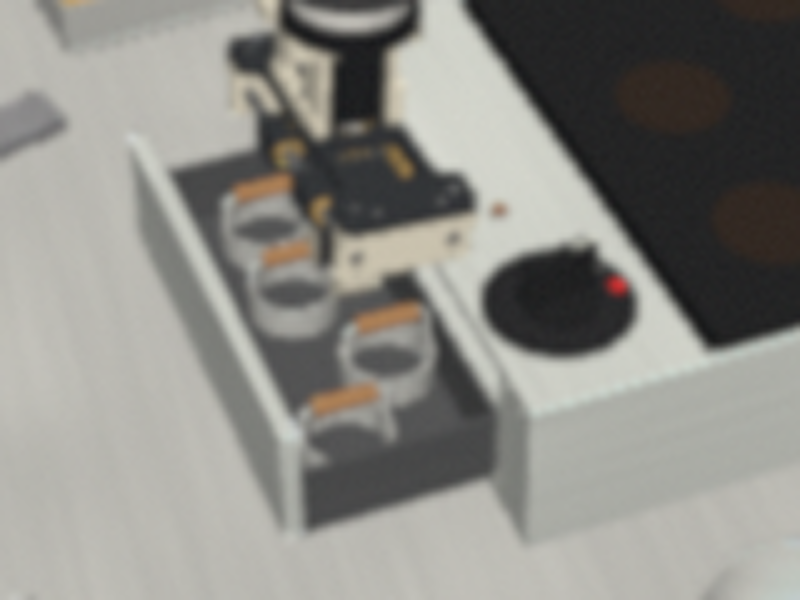

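All four rings are in the drawer. I'll back off to in front of the drawer and check their heights with the top camera.

```bash
python3 -m jog '[1,-35,-30,0,0,1,-40,-35,0,0,1,-30,-25,0,0]'; python3 - <<'E'
from h import *
p,d,W=snap("top","t30")
for r in rings(p,78,(150,250,270,410),"top"): print(r)
a=np.radians(4.757); c,s=np.cos(a),np.sin(a)
h=hsvof(p); m=((h[...,0]<16)|(h[...,0]>175))&(h[...,1]>95)&(h[...,2]>50)
for r in rings(p,78,(150,250,270,410),"top"):
    u,v=r[3].astype(int); S=W[v-8:v+9,u-8:u+9][m[v-8:v+9,u-8:u+9]]; print("z",np.percentile(S[:,2],[10,50,90]).round(1), "g",(r[0][0]*c+r[0][1]*s).round(1),(-r[0][0]*s+r[0][1]*c).round(1))
go(442,-73,97,4.8)
im=cv2.imread('pics/t30.png');cv2.imwrite('pics/t30z.png',cv2.resize(im[140:245,270:410],(800,600),interpolation=cv2.INTER_CUBIC))
E
```

```text
time: 51.7
tool_pos: [428.4, -85.5, 209.7]
tcp_rot: [3.046, 0.054, 0.076]
contact_force: [0.0, 1.0, 0.2]
grip_width: 4.6
(array([633.7,  95.1]), np.float64(22.1), np.int32(84), array([286.4, 172.9]))
(array([ 577.4, -105. ]), np.float64(3.6), np.int32(58), array([355.7, 191.6]))
(array([536.4,  34. ]), np.float64(4.2), np.int32(58), array([307.8, 206.1]))
(array([544.6, -29.6]), np.float64(178.7), np.int32(41), array([329.8, 203. ]))
(array([ 534.4, -162. ]), np.float64(6.3), np.int32(55), array([375.8, 206.2]))
z [136.3 138.7 142. ] g 639.4 42.2
z [31.8 80.8 83.7] g 566.7 -152.5
z [nan nan nan] g 537.4 -10.6
z [74.5 80.  85.3] g 540.3 -74.7
z [75.9 80.3 83.2] g 519.1 -205.8
pose [423.3 -82.4 209. ] yaw 4.4 j6 1.25 F [-5.5  3.8 -1.3] w 2.1 | tool delta [ 26.  -18.2 109.4] turn -0.4
```

View pics/t30z.png

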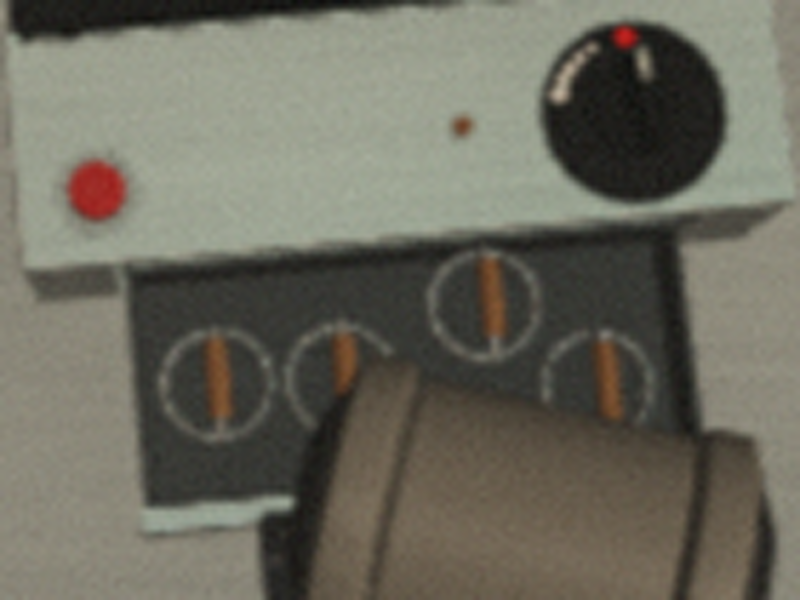

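All four sleeve tops read about 80–82 mm, so every ring is standing. Next is to push the drawer in with closed fingers.

```bash
python3 -m jog '[1,6,-6,40,0,1,6,-6,40,0,1,4,-4,20,0,1,0,0,0,0]'; python3 -c "
from h import *
go(462,-72,102,4.8)"
```

```text
time: 52.15
tool_pos: [434.4, -74.8, 108.1]
tcp_rot: [3.044, 0.05, 0.079]
contact_force: [-0.4, 0.3, -0.4]
grip_width: 0.8
pose [434.4 -74.8 108.1] yaw 4.5 j6 1.31 F [-0.4  0.3 -0.4] w 0.8 | tool delta [28.  -1.1  4.7] turn -0.3
```

```bash
python3 -m jog '[1,15,0,5,0,1,10,0,2,0,1,8,0,2,0]'; python3 -c "
from h import *
go(588,-62,102,4.8)"; python3 -m jog '[1,10,0,1,0,1,10,0,1,0,1,10,0,1,0]';  python3 -c "
from h import *
go(588,-62,102,4.8)"
```

```text
time: 52.45
tool_pos: [467.6, -73.9, 99.6]
tcp_rot: [3.044, 0.051, 0.078]
contact_force: [-4.9, 1.0, 3.4]
grip_width: 0.4
pose [467.6 -73.9  99.6] yaw 4.5 j6 1.33 F [-4.9  1.   3.4] w 0.4 | tool delta [120.6  -1.6  -8.7] turn -0.3
time: 52.75
tool_pos: [498.2, -72.0, 96.7]
tcp_rot: [3.043, 0.053, 0.078]
contact_force: [-5.6, -0.4, 4.5]
grip_width: 0.4
pose [498.2 -72.   96.7] yaw 4.5 j6 1.35 F [-5.6 -0.4  4.5] w 0.4 | tool delta [ 89.9  -2.  -10.3] turn -0.3
```

```bash
python3 -m jog '[1,10,0,-4,0,1,10,0,-4,0,1,10,0,-2,0,1,10,0,-1,0]'; python3 -c "
from h import *
go(588,-64,105,4.8)"; python3 -m jog '[1,10,0,-1,0,1,8,0,0,0]';  python3 -c "
from h import *
go(588,-64,105,4.8)
snap('side','s31');a=cv2.imread('pics/s31.png');cv2.imwrite('pics/s31z.png',cv2.resize(a[150:300,230:430],(800,600),interpolation=cv2.INTER_CUBIC))"
```

```text
time: 53.15
tool_pos: [536.9, -67.6, 103.1]
tcp_rot: [3.045, 0.065, 0.078]
contact_force: [-6.5, -1.1, 1.5]
grip_width: 0.6
pose [536.9 -67.6 103.1] yaw 4.5 j6 1.36 F [-6.5 -1.1  1.5] w 0.6 | tool delta [51.   0.9 -5.1] turn -0.3
time: 53.35
tool_pos: [554.9, -66.2, 102.8]
tcp_rot: [3.045, 0.069, 0.078]
contact_force: [-6.1, -0.0, 5.8]
grip_width: 0.4
pose [554.9 -66.2 102.8] yaw 4.5 j6 1.36 F [-6.1 -0.   5.8] w 0.4 | tool delta [33.   0.8 -4.4] turn -0.3
```

View pics/s31z.png

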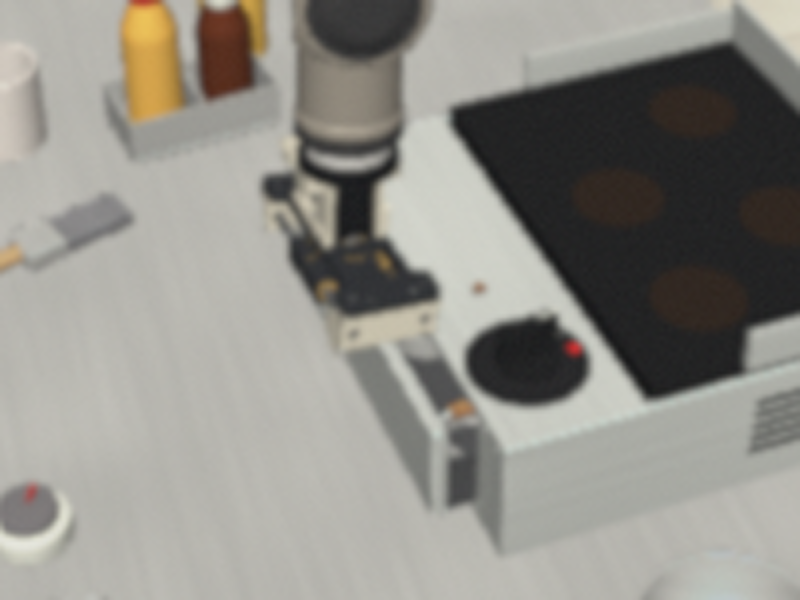

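The drawer is nearly closed and the rings are inside. I'll push on carefully.

```bash
python3 -m jog '[1,9,0,-1,0,1,8,0,0,0]'; python3 -c "
from h import *
go(588,-64,105,4.8)"; python3 -m jog '[1,7,0,0,0,1,6,0,0,0]';  python3 -c "
from h import *
go(588,-64,105,4.8)"
```

```text
time: 53.6
tool_pos: [571.4, -64.9, 102.4]
tcp_rot: [3.045, 0.074, 0.078]
contact_force: [-19.6, -1.8, 19.2]
grip_width: 0.4
pose [571.4 -64.9 102.4] yaw 4.5 j6 1.37 F [-19.6  -1.8  19.2] w 0.4 | tool delta [16.3  0.7 -3.7] turn -0.3
time: 53.8
tool_pos: [581.5, -64.1, 102.3]
tcp_rot: [3.045, 0.083, 0.078]
contact_force: [-6.1, -0.4, 4.9]
grip_width: 0.4
pose [581.5 -64.1 102.3] yaw 4.5 j6 1.37 F [-6.1 -0.4  4.9] w 0.4 | tool delta [ 6.2  0.7 -3.1] turn -0.3
```

```bash
python3 -m jog '[1,5,0,0,0,1,5,0,0,0]'; python3 -c "
from h import *
go(588,-64,105,4.8)"; python3 -m jog '[1,5,0,0,0,1,4,0,0,0]';  python3 -c "
from h import *
go(588,-64,105,4.8)"
```

```text
time: 54.0
tool_pos: [587.0, -63.6, 102.4]
tcp_rot: [3.046, 0.096, 0.078]
contact_force: [-33.6, -3.7, 22.7]
grip_width: 0.6
pose [587.  -63.6 102.4] yaw 4.4 j6 1.37 F [-33.6  -3.7  22.7] w 0.6 | tool delta [ 0.7  0.7 -2.7] turn -0.4
time: 54.2
tool_pos: [586.7, -63.6, 102.7]
tcp_rot: [3.046, 0.12, 0.077]
contact_force: [-17.7, -0.4, 11.5]
grip_width: 0.3
pose [586.7 -63.6 102.7] yaw 4.4 j6 1.37 F [-17.7  -0.4  11.5] w 0.3 | tool delta [ 1.   0.7 -2.4] turn -0.4
```

It has stopped at the expected place. I'll back off and check.

```bash
python3 -m jog '[1,-30,0,0,0,1,-45,0,0,0,1,-45,0,-30,0,1,-30,0,-40,0]'; python3 -c "
from h import *
go(420,-64,200,4.8)"; python3 -m jog '[1,0,40,-20,0,1,-10,48,0,0,1,-10,48,0,0,1,-10,48,0,0,1,0,48,0,0]'; python3 - <<'E'
from h import *
p,d,W=snap("top","t32");snap("side","s32")
a=np.radians(4.757); c,s=np.cos(a),np.sin(a)
G=np.stack([W[...,0]*c+W[...,1]*s,-W[...,0]*s+W[...,1]*c,W[...,2]],-1)
m=np.zeros(d.shape,bool); m[165:235,275:400]=1
f=m&(abs(G[...,2]-110)<4)&(G[...,0]<600); q=G[f]; print("front top",len(q),np.percentile(q[:,0],[2,50,98]),np.percentile(q[:,1],[1,99]) )
z0=np.load("pics/top0.npz"); W0=cloud("top",z0["d"]); G0=np.stack([W0[...,0]*c+W0[...,1]*s,-W0[...,0]*s+W0[...,1]*c,W0[...,2]],-1)
f=m&(abs(G0[...,2]-110)<4)&(G0[...,0]<600); q=G0[f]; print("ref closed",len(q),np.percentile(q[:,0],[2,50,98]))
S=W[135:182,358:404]; k=(S[...,2]>157)&(S[...,2]<175); q=S[k]; r=cv2.minAreaRect(q[:,:2].astype(np.float32)); print("dial",r)
S=W[185:240,165:215]
for lo,hi in((192,215),(170,192)):
    k=(S[...,2]>lo)&(S[...,2]<hi); q=S[k]; print(k.sum(),np.percentile(q[:,2],[50,90]))
a=cv2.imread('pics/s32.png');b=cv2.imread('pics/t32.png')
cv2.imwrite('pics/f32.png',np.vstack([cv2.resize(a,(480,300)),cv2.resize(b,(480,300))]))
go(420,-300,200,4.8)
E
```

```text
time: 54.6
tool_pos: [446.5, -67.9, 184.7]
tcp_rot: [3.048, 0.122, 0.077]
contact_force: [1.0, -1.1, 0.9]
grip_width: 0.1
pose [446.5 -67.9 184.7] yaw 4.4 j6 1.31 F [ 1.  -1.1  0.9] w 0.1 | tool delta [-27.8  -4.7 -12.5] turn -0.4
time: 55.1
tool_pos: [443.3, -301.3, 241.4]
tcp_rot: [3.038, 0.101, 0.087]
contact_force: [1.4, 1.2, 0.1]
grip_width: 0.5
front top 304 [587.30140677 591.22051761 595.34591538] [-255.15733151   34.43036029]
ref closed 309 [587.4240767  591.36387848 595.29971224]
dial ((661.1292114257812, -170.1959228515625), (45.04011917114258, 13.293069839477539), 11.602113723754883)
80 [197.74988257 199.81475711]
99 [176.11180984 178.94232096]
pose [ 444.1 -305.   241.3] yaw 4.7 j6 0.87 F [-0.7  0.5  0. ] w -0.0 | tool delta [-19.4 -11.6  42.5] turn -0.1
```

View pics/f32.png

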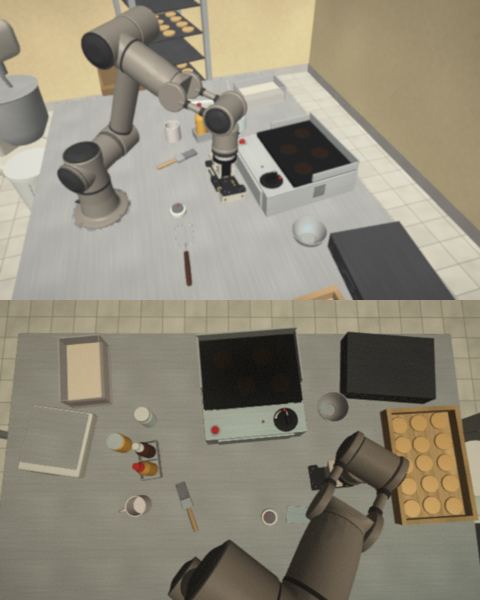

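The drawer front matches the closed reference to 0.1 mm, and the caps are shut. I'll double-check the dial angle.

```bash
python3 - <<'E'
from h import *
p,d,W=snap("top","t33")
for n in("t3","t5","t17","t30","t32","t33"):
    z=np.load(f"pics/{n}.npz"); W=cloud("top",z["d"]); S=W[135:182,358:404]; k=(S[...,2]>155)&(S[...,2]<175); q=S[k]
    w=np.linalg.svd(q[:,:2]-q[:,:2].mean(0))[2][0]; P=z["p"][138:160,372:395].astype(int)
    b=(P.min(-1)>90)&(P.max(-1)-P.min(-1)<50); vv,uu=np.nonzero(b); vv=vv; l=uu>8
    print(n,len(q),np.degrees(np.arctan(w[1]/w[0])).round(1),"white ptr px",(uu[l].mean()+372).round(1),(vv[l].mean()+138).round(1),l.sum())
ims=[cv2.resize(cv2.imread(f"pics/{n}.png")[138:182,358:404],(390,390),interpolation=cv2.INTER_CUBIC) for n in("t3","t33")]
cv2.imwrite("pics/dd.png",np.hstack(ims))
E
```

```text
t3 86 7.4 white ptr px 388.5 142.2 116
t5 81 6.6 white ptr px 388.3 142.4 122
t17 86 7.0 white ptr px 388.4 142.2 119
t30 89 10.7 white ptr px 388.4 142.2 119
t32 88 11.6 white ptr px 388.5 142.2 117
t33 89 10.7 white ptr px 388.4 142.4 118
```

View pics/dd.png

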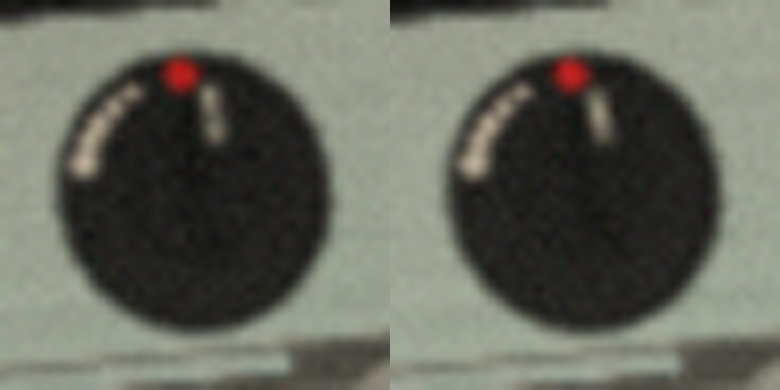

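The pointer has shifted about 4° counter-clockwise since picture t17. The gripper probably brushed the dial during the ring 4 recovery. To be safe, I'll grip the dial again and turn it clockwise to its end stop.

```bash
python3 -m jog '[0.65,40,-25,-2,-3,0.65,40,-26,-2,-2,0.65,40,-27,-2,0,0.65,40,-27,-2,0,0.65,40,-27,-2,0]'; python3 -c "
from h import *
go(661,-169.5,220,10)"
```

```text
time: 55.75
tool_pos: [624.4, -139.4, 217.3]
tcp_rot: [3.044, 0.105, 0.165]
contact_force: [0.5, -0.3, 0.3]
grip_width: 31.3
pose [ 624.4 -139.4  217.3] yaw 9.5 j6 1.15 F [ 0.5 -0.3  0.3] w 31.3 | tool delta [30.7 36.1 -2.5] turn -0.5
```

```bash
python3 -m jog '[0.65,30,35,0,0,0.65,0,0,0,0]'; python3 -c "
from h import *
go(661,-169.5,185,10.5)"
```

```text
time: 55.95
tool_pos: [665.5, -158.9, 214.5]
tcp_rot: [3.047, 0.105, 0.178]
contact_force: [-0.8, -0.1, -0.8]
grip_width: 32.0
pose [ 665.5 -158.9  214.5] yaw 10.2 j6 1.11 F [-0.8 -0.1 -0.8] w 32.0 | tool delta [-3.2  6.8 30.8] turn -0.3
```

```bash
python3 -m jog '[0.65,-3,7,28,0,0.65,0,0,0,0]'; python3 -c "
from h import *
go(661.5,-169,167,10.5)
snap('side','s34');a=cv2.imread('pics/s34.png');cv2.imwrite('pics/s34z.png',cv2.resize(a[170:290,300:460],(800,600),interpolation=cv2.INTER_CUBIC))"
```

```text
time: 56.15
tool_pos: [662.7, -165.8, 185.8]
tcp_rot: [3.048, 0.104, 0.182]
contact_force: [-0.5, -0.3, -0.8]
grip_width: 32.2
pose [ 662.7 -165.8  185.8] yaw 10.4 j6 1.11 F [-0.5 -0.3 -0.8] w 32.2 | tool delta [ 0.2  1.2 19.1] turn -0.1
```

View pics/s34z.png

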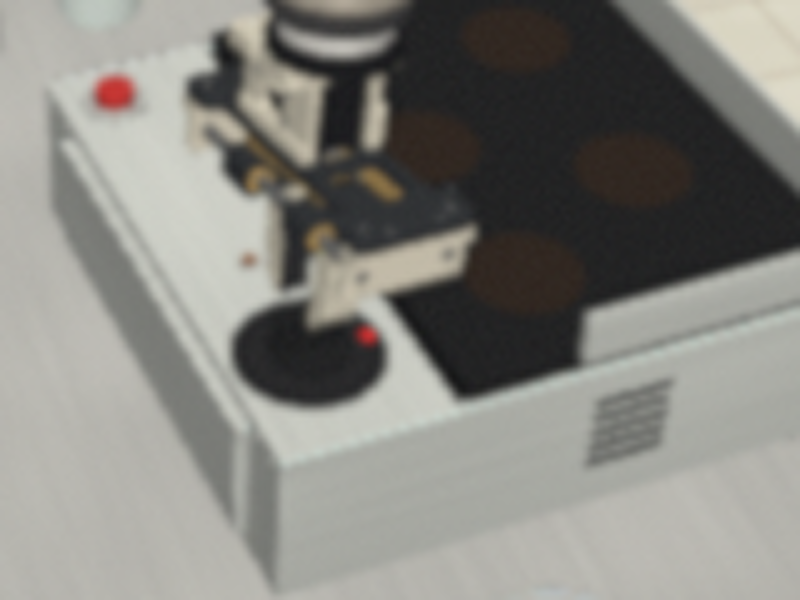

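```bash
python3 -m jog '[0.65,0,1.5,17,0,0.65,0,0,0,0]'; python3 -c "
from h import *
go(661.5,-168.5,166,10.5)"
```

```text
time: 56.4
tool_pos: [663.7, -166.9, 175.6]
tcp_rot: [3.045, 0.096, 0.183]
contact_force: [-0.5, 0.2, -0.3]
grip_width: 31.7
pose [ 663.7 -166.9  175.6] yaw 10.5 j6 1.11 F [-0.5  0.2 -0.3] w 31.7 | tool delta [-1.5  0.2  9.8] turn -0.0
```

```bash
python3 -m jog '[0.65,-1,1,11,0,0.9,0,0,1,0,0.9,0,0,1,0]'; python3 -c "
from h import *
go(661.5,-168.5,166,10.5)"; python3 -m jog '[0.95,0,0,0,0,0.95,0,0,0,0]'; python3 -c "
from h import *
go(661.5,-168.5,166,10.5)"
```

```text
time: 56.7
tool_pos: [663.2, -168.8, 167.3]
tcp_rot: [3.042, 0.089, 0.184]
contact_force: [0.0, -1.2, -0.7]
grip_width: 20.5
pose [ 663.2 -168.8  167.3] yaw 10.5 j6 1.11 F [ 0.  -1.2 -0.7] w 20.5 | tool delta [-1.5 -0.7  1.4] turn 0.0
time: 56.9
tool_pos: [663.1, -168.6, 167.5]
tcp_rot: [3.042, 0.089, 0.183]
contact_force: [1.4, -0.7, -3.9]
grip_width: 12.8
pose [ 663.1 -168.6  167.5] yaw 10.5 j6 1.11 F [ 1.4 -0.7 -3.9] w 12.8 | tool delta [-1.4 -0.5  1.6] turn -0.0
```

Gripped. Turning clockwise in small steps until it resists.

```bash
python3 -m jog '[1,0,0,0,2,1,0,0,0,2]'; python3 -c "
from h import *
go(661.5,-168.5,166,4.8);print(get_obs()['moment'])"; python3 -m jog '[1,0,0,0,3,1,0,0,0,3]'; python3 -c "
from h import *
go(661.5,-168.5,166,4.8);print(get_obs()['moment'])"
```

```text
time: 57.1
tool_pos: [663.1, -168.6, 167.5]
tcp_rot: [3.037, 0.082, 0.111]
contact_force: [0.4, -1.3, -1.4]
grip_width: 13.0
pose [ 663.1 -168.6  167.5] yaw 6.4 j6 1.18 F [ 0.4 -1.3 -1.4] w 13.0 | tool delta [-1.4 -0.5  1.5] turn 1.6
[0.47811569 0.03155692 0.02840649]
time: 57.3
tool_pos: [663.0, -168.7, 167.5]
tcp_rot: [3.03, 0.071, 0.003]
contact_force: [0.6, -1.2, -0.5]
grip_width: 13.4
pose [ 663.  -168.7  167.5] yaw 0.2 j6 1.29 F [ 0.6 -1.2 -0.5] w 13.4 | tool delta [-1.3 -0.4  1.5] turn -4.6
[0.50215906 0.25523446 0.42297219]
```

The turning moment jumped to 0.42 N m, so the end stop is reached. I'll release and lift straight up.

```bash
python3 -m jog '[1,0,0,0,-1,0.65,0,0,0,0,0.65,0,0,0,0,0.65,0,0,0,0]'; python3 -m jog '[0.65,-1,2,-25,0,0.65,-3,4,-45,0,0.65,-45,0,-20,0,0.65,-45,0,0,0]'; python3 -m jog '[0.65,-45,-20,0,0,0.65,-45,-20,0,0,0.65,-40,-20,0,0,0.65,0,0,0,0,0.65,0,0,0,0]'; python3 - <<'E'
from h import *
p,d,W=snap("top","t35"); snap("side","s35")
S=W[135:182,358:404]; k=(S[...,2]>155)&(S[...,2]<175); q=S[k]
w=np.linalg.svd(q[:,:2]-q[:,:2].mean(0))[2][0]; print(len(q),np.degrees(np.arctan(w[1]/w[0])).round(1),cv2.minAreaRect(q[:,:2].astype(np.float32)))
ims=[cv2.resize(cv2.imread(f"pics/{n}.png")[138:182,358:404],(390,390),interpolation=cv2.INTER_CUBIC) for n in("t3","t35")]
cv2.imwrite("pics/dd2.png",np.hstack(ims)); go(400,0,200)
E
```

```text
time: 57.7
tool_pos: [663.4, -169.0, 168.3]
tcp_rot: [3.03, 0.072, 0.024]
contact_force: [-0.1, -0.1, 0.8]
grip_width: 30.4
time: 58.1
tool_pos: [578.7, -167.3, 265.6]
tcp_rot: [3.03, 0.071, 0.028]
contact_force: [-0.5, -0.7, 0.0]
grip_width: 31.7
time: 58.6
tool_pos: [437.2, -109.3, 271.0]
tcp_rot: [3.028, 0.067, 0.028]
contact_force: [0.6, 0.3, -0.0]
grip_width: 32.5
82 2.7 ((661.1179809570312, -170.02293395996094), (44.95924758911133, 12.261640548706055), 1.8597533702850342)
pose [ 438.  -109.7  270.6] yaw 1.6 j6 1.25 F [-0.2  0.3 -0.8] w 32.2 | tool delta [ -30.1 -118.2   59.8] turn 0
```

View pics/dd2.png

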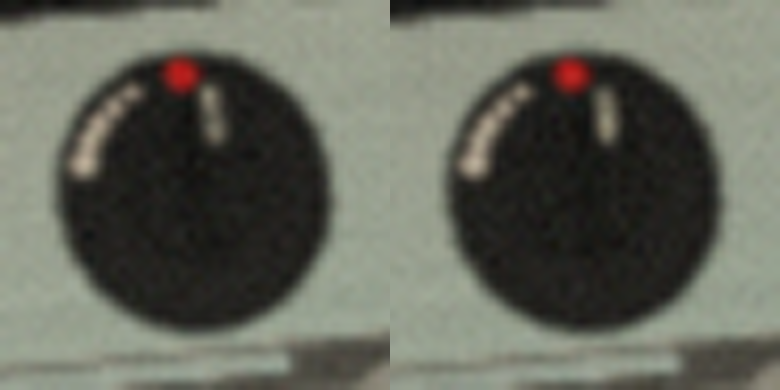

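View pics/s35.png

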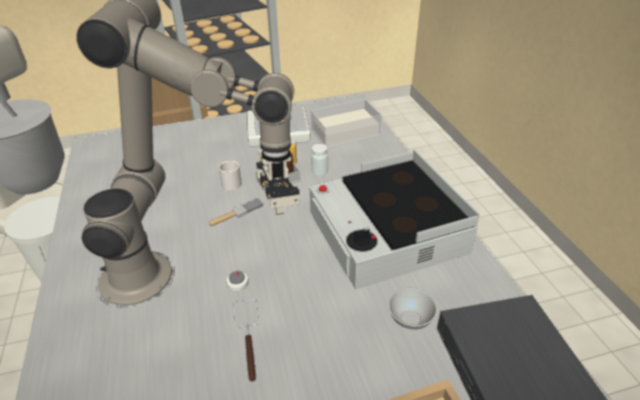

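The dial is now at 2.7°, right at the end stop, which is 8° further clockwise. One last check of everything, then hand in.

```bash
python3 - <<'E'
from h import *
z=np.load("pics/t35.npz"); d=z["d"]; W=cloud("top",d); z0=np.load("pics/top0.npz"); W0=cloud("top",z0["d"])
a=np.radians(4.757); c,s=np.cos(a),np.sin(a)
for w in (W0,W):
    G=np.stack([w[...,0]*c+w[...,1]*s,-w[...,0]*s+w[...,1]*c,w[...,2]],-1); m=np.zeros(d.shape,bool); m[165:235,275:335]=1
    q=G[m&(abs(G[...,2]-110)<4)&(G[...,0]<600)]; print("front",len(q),np.percentile(q[:,0],[2,50]))
    for n,(u,v) in dict(tin=(157,190),jar=(190,152),mugrim=(183,265),latch=(287,173)).items(): print(n,np.nanmedian(w[v-2:v+3,u-2:u+3].reshape(-1,3),0).round(0))
    for lo,hi in((192,215),(170,192)):
        S=w[185:240,165:215];k=(S[...,2]>lo)&(S[...,2]<hi); print("cap",np.median(S[k][:,2]))
E
python3 -c "
from plant import close_job
print(close_job())"
```

```text
front 139 [587.42388743 591.30085458]
tin [583. 457. 101.]
jar [690. 365. 111.]
mugrim [370. 407.   6.]
latch [621.  90. 139.]
cap 206.9278555250293
cap 184.92441237660347
front 137 [587.12004484 591.59471478]
tin [583. 457.  99.]
jar [689. 365. 110.]
mugrim [370. 407.   5.]
latch [621.  90. 139.]
cap 197.80079165063242
cap 176.25957092594587
the job is handed in; nothing more can be done
None
```

The griddle station is closed and the job is handed in; the hand-in gave no verdict. I turned the dial to off, pressed the latch, shut both caps, stood all four rings in the drawer and pushed the drawer shut.

**Last checks**
- **Drawer:** the front is within 0.3 mm of where it stood closed at the start.
- **Caps:** the tops read 197.8 mm (oil) and 176.3 mm (syrup), against 198 and 176 when shut.
- **Jar, mug and tin:** none of them has moved.
- **Plate:** I never sent the gripper onto it; no separate contact check was made.

**What went wrong or disagreed**
- **Ring 4:** it swung in the grip and caught on the drawer's right wall, pushing sideways on the wrist with about 62 N. I straightened it against that wall, set it on the bench and placed it again.
- **Ring 3:** it slid to the back of the drawer along the way, so the row is not quite straight. Just before I closed the drawer, rings 2, 3 and 4 had sleeve tops at about 80 mm, so they were standing. Ring 1 gave no depth reading and was judged from the pictures only.
- **Dial:** after the drawer was shut I found it about 4° back from off, probably brushed by the gripper. I turned it clockwise to its end stop, so this final turn came after the drawer was closed. It now reads 2.7°, just past straight ahead (4.8°).

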